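# Stack the keyed moulds, feel the clamp gap and start the casting shaker

### The job

Stack every blue mould frame that lies on the table on the shaker's keyed deck, each lug fully down in the notch below (the narrow ends, marked with dots, go together). Then slide the orange-handled feeler blade down into the slot of the green tower until its handle is down on the tower, judge the drag, and put it back fully home in its wooden stand; if it dragged press the green button fully down and let it go, if it slid in freely press the yellow one instead, and never the wrong one. All frames must be stacked before you gauge, you must gauge before you press, and no paint, figure or other bystander may be knocked over or shoved away.

Things in the scene. Friction and masses are not known exactly. Their poses are not given: they have to be found in the camera images.
- frame_a_centre (a point): blue mould frame 120 (x) x 60 (y) x 40 mm, 0.15-0.3 kg (may be absent). Point: its centre, 20 mm above the foot of its lugs; z up. Stands on 2 lugs 8 mm deep, 19.5 mm long: at x +48 mm, 40 mm wide; at x -48 mm, 20 mm wide. Matching notches 10 mm deep in the top, open at the ends, 2 mm play a side; 2 white dots mark the narrow (-x) end. Each adds 32 mm to the stack. Grip across y.
- frame_b_centre (a point): blue mould frame 120 (x) x 60 (y) x 40 mm, 0.15-0.3 kg (may be absent). Point: its centre, 20 mm above the foot of its lugs; z up. Stands on 2 lugs 8 mm deep, 19.5 mm long: at x +48 mm, 40 mm wide; at x -48 mm, 20 mm wide. Matching notches 10 mm deep in the top, open at the ends, 2 mm play a side; 2 white dots mark the narrow (-x) end. Each adds 32 mm to the stack. Grip across y.
- frame_c_centre (a point): blue mould frame 120 (x) x 60 (y) x 40 mm, 0.15-0.3 kg (may be absent). Point: its centre, 20 mm above the foot of its lugs; z up. Stands on 2 lugs 8 mm deep, 19.5 mm long: at x +48 mm, 40 mm wide; at x -48 mm, 20 mm wide. Matching notches 10 mm deep in the top, open at the ends, 2 mm play a side; 2 white dots mark the narrow (-x) end. Each adds 32 mm to the stack. Grip across y.
- frame_d_centre (a point): blue mould frame 120 (x) x 60 (y) x 40 mm, 0.15-0.3 kg (may be absent). Point: its centre, 20 mm above the foot of its lugs; z up. Stands on 2 lugs 8 mm deep, 19.5 mm long: at x +48 mm, 40 mm wide; at x -48 mm, 20 mm wide. Matching notches 10 mm deep in the top, open at the ends, 2 mm play a side; 2 white dots mark the narrow (-x) end. Each adds 32 mm to the stack. Grip across y.
- deck (a point): middle of the top face of the aluminium keyed deck (120 x 60 mm) on the shaker, 66 mm above the table; x along the 120 mm, z up. Notches as in the frames' tops: wide at +x, narrow at -x (two black dots). The first frame seats with its centre 12 mm above this point, each later one 32 mm higher, in any order
- shaker: the grey casting shaker, fixed: housing 260 (x) x 320 (y) x 50 mm; origin under its middle. On top: keyed deck, green tower (70 x 80 mm in plan, 85 mm tall, blade slot in its top) and, along the -x front edge, the two push buttons
- slot (a point): middle of the slot's mouth in the green tower's top, 135 mm above the table; slot 40 mm (x) by 12 mm (y), 85 mm deep; -y wall rigid. Hidden on the +y side a spring pad on a carrier (not reported) either reaches across: the blade, once its tip is 25 to 35 mm down, drags 3 to 12 N against the motion (fades when held still); or stands well back: next to nothing if kept mid-slot
- feeler_handle (a point): feeler: orange handle 50 (x) x 24 (y) x 50 mm, steel blade below it 30 (x) x 6 (y) mm and 70 mm long, 0.12 kg. Point: the handle's centre, 25 mm above its underside, 95 mm above the tip; z up. Starts upright in the stand. Grip across the 24 mm. Fully in, in slot or stand, the handle's underside rests on the top face; either way round will do
- stand_mouth (a point): middle of the top face of the fixed wooden feeler stand (70 x 56 mm, 75 mm high); its slot, 40 mm (x) by 12 mm (y), goes right through and holds the blade
- green_top (a point): top of the green push button (38 mm across) on the front of the shaker: it may be left or right of the yellow one
- yellow_top (a point): top of the yellow push button (38 mm across) on the front of the shaker
- green (a joint): green button: 0 up, 0.006 m fully down; spring, about 5 N fully down
- yellow (a joint): yellow button: 0 up, 0.006 m fully down; spring, about 5 N fully down
- figure_red: bystander: red figure on a round base, 48 mm across, 92 mm high; origin under its base
- figure_grey: bystander: grey figure on a round base, 48 mm across, 92 mm high; origin under its base
- paint_1: bystander: small red paint jar, 34 mm across, 70 mm high; origin under its base
- paint_2: bystander: small yellow paint jar, 34 mm across, 70 mm high; origin under its base
- thinner: bystander: amber bottle, 60 mm across, 150 mm high; origin under its base
- brush_cup: bystander: white cup, 70 mm across, 90 mm high; origin under its base
- tape: bystander: roll of yellow tape lying flat, 70 mm across, 24 mm high; origin under it
Not all that is in view belongs to the job. Of the things shaped like the part that bears feeler_handle, the orange one is meant.

How it is judged (in metres and radians):
On the way, in this order (a step that is already met when the one before it is completed fails the run):
1. every frame present is seated in the stack on the deck (horizontal distance between each of frame_a_centre, frame_b_centre, frame_c_centre, frame_d_centre and deck below 0.012 m and angle between each of frame_a_centre, frame_b_centre, frame_c_centre, frame_d_centre's own z axis and vertical below 0.06 rad and (z of frame_a_centre in the frame of deck between 0.009 and 0.015 m or z of frame_a_centre in the frame of deck between 0.041 and 0.047 m or z of frame_a_centre in the frame of deck between 0.073 and 0.079 m or z of frame_a_centre in the frame of deck between 0.105 and 0.111 m) and (z of frame_b_centre in the frame of deck between 0.009 and 0.015 m or z of frame_b_centre in the frame of deck between 0.041 and 0.047 m or z of frame_b_centre in the frame of deck between 0.073 and 0.079 m or z of frame_b_centre in the frame of deck between 0.105 and 0.111 m) and (z of frame_c_centre in the frame of deck between 0.009 and 0.015 m or z of frame_c_centre in the frame of deck between 0.041 and 0.047 m or z of frame_c_centre in the frame of deck between 0.073 and 0.079 m or z of frame_c_centre in the frame of deck between 0.105 and 0.111 m) and (z of frame_d_centre in the frame of deck between 0.009 and 0.015 m or z of frame_d_centre in the frame of deck between 0.041 and 0.047 m or z of frame_d_centre in the frame of deck between 0.073 and 0.079 m or z of frame_d_centre in the frame of deck between 0.105 and 0.111 m)), for 0.2 s.
2. the feeler blade is fully in the tower's slot (horizontal distance between feeler_handle and slot below 0.009 m and z of feeler_handle in the frame of slot below 0.033 m and angle between feeler_handle's own z axis and vertical below 0.12 rad), for 0.1 s.
3. the right button is pressed fully down: green if the gap drags, yellow if it is slack (((y of carrier in the frame of slot below 0.0025 m and value of joint green above 0.0045 m) or (y of carrier in the frame of slot above 0.0025 m and value of joint yellow above 0.0045 m))), for 0.05 s.
At the end, for the whole second after the job is handed in: Every frame present sits in the stack on the deck, within 12 mm of the deck's axis, level and within 3 mm of its fully seated height; the feeler is back in its stand, upright, handle within 8 mm of the stand's top; both buttons are up; everything is at rest (all of step 1 and horizontal distance between feeler_handle and stand_mouth below 0.009 m and z of feeler_handle in the frame of stand_mouth below 0.033 m and angle between feeler_handle's own z axis and vertical below 0.12 rad and value of joint each of green, yellow below 0.0015 m and linear speed of each of frame_a, frame_b, frame_c, frame_d, feeler below 0.02 m/s); the robot touches nothing.
It fails at once if the wrong button is pressed ((y of carrier in the frame of slot below 0.0025 m and value of joint yellow above 0.0045 m) or (y of carrier in the frame of slot above 0.0025 m and value of joint green above 0.0045 m)).
It fails at once if a bystander is tipped over or shoved more than 60 mm (distance of any of figure_red, figure_grey, thinner, paint_1, paint_2, brush_cup, tape from where it was at the start of the episode above 0.06 m or angle between any of figure_red, figure_grey, thinner, paint_1, paint_2, brush_cup, tape's own z axis and vertical above 0.6 rad).
Of frame_a, frame_b, frame_c, frame_d only 3 to 4 are there at a start; the rules pass over those that are not, and their reading is None.
At some moment in a run one of frame_a, frame_b, frame_c, frame_d may be knocked a few centimetres aside while the robot is not near it.
It also fails if it takes over 210 s, if anything falls off the work surface, if the arm or the gripper's body presses on something with over 40 N, if the wrist force passes 120 N, or if a joint passes its speed limit or range.

### The arm

A 6-joint arm with a two-finger parallel gripper is mounted at the origin on the work surface. World frame = base frame: x ahead of the robot, y to its left, z up, the work surface at z = 0. Lengths are in mm, angles in degrees, forces in N, time in s.
With the tool pointing down it reaches from about 300 to 850 mm from the base axis. Payload 4.2 kg.
Tool frame: the origin (TCP) lies between the finger pads; the fingertips stand 14 mm ahead of it and the grasp point (between the pads) lies 5 mm behind it (env.finger_overhang is the distance from the TCP to the fingertips, in mm); z points along the fingers, y is the line along which they close (so a half turn about z gives the same grasp; the last joint's range is limited). The gripper opens to 91 mm and grips with 3 to 60 N. Pads are 32 mm wide; open, the fingers measure 118 mm over their backs; the gripper's body (76 mm by 178 mm) begins 60 mm behind the grasp point.
Start: joints at [69.958, 18.312, 89.639, -0, 72.044, -1.146], TCP at [186.219, 544.028, 202.176] pointing down, gripper open.
Joint ranges: [-177.97, 177.97], [-48.28, 115.42], [12.27, 149.76], [-77.06, 257.06], [2.81, 150.46], [-146.56, 146.56]. Speed limits (degrees/s): [147.25, 147.25, 180, 180, 180, 180].

### API

Orientations are given as [roll, pitch, yaw] about the fixed x, y, z axes, in that order (R = Rz(yaw) Ry(pitch) Rx(roll)).
In Python, from workcell import status, cams, env, finder gives the robot as it stands.
- The arm moves only by the tool apply_moves, never from a script. Its argument "increments" is a list of rows, each a list of 7 numbers: the opening, from -1 (shut) to 1 (fully open), then the shift along the world's x, y, z in m, then the turn, a rotation vector about the world's x, y, z in degrees. In form: [[gripper, x, y, z, ax, ay, az], ...]. A call has 1 to 5 rows; each row shifts and turns the commanded pose from where the row before left it; what a row does not reach is not made up. A row lasts 1/12 s, in which the tool goes at most 41.7 mm and 7.16 degrees, less where a joint would pass 70% of its speed; a pose out of reach is approached as far as the arm can. A call with a gripper value outside its range is refused whole. The fingers move at their own pace and stop on an object; "newtons" is the grip in N (left out, the last holds). Time passes only in rows, so rows that do not move let the fingers close. It gives the time, the measured TCP pose, the force, the opening and the grip force at its end, in the units of the state.
- status.state(): the state, without advancing time (a new reading comes with each control period).
- cams.grab_frame(name): name is "side" or "top"; returns a dict with "color" (420x560x3 uint8, red, green, blue), "intrinsics" (3x3 intrinsics, pixels), "k1" (the pictures are not rectified: a ray, as slopes to the right and down, at radius r is drawn at 1 + k1 r^2 times it, then the intrinsics apply), "R" (3x3) and "t" (3): a world point X has camera coordinates R X + t. Camera axes: x right, y down, z forward; pixel columns grow to the right and rows downward; lengths in mm; the calibration is good to about 2 mm. A picture is of the moment at which its call begins. There is no depth.
- env.job_done(): hands the job in; it is judged then, once.
Trained networks look in the newest picture that a camera, given by its name, has taken for a name from the list of things; names that differ only in an ending like _2 or _b are one class to them, and where a whole thing is asked for, a point or a joint stands for the part that bears it (a point fixed in the world has none). Each returns a list of dicts, best first, with "score" (0 to 1); they miss things now and then, are a little off and sometimes report something else, mostly with a low value. They report only what shows in the picture. A call takes as long as a camera call. They do not tell look-alikes from the thing itself.
- finder.boxes_of(query, camera): "rect" ([left, top, width, height] in pixels, round what is visible of it).
- finder.trace(query, camera): "pixels" (420x560 bool, what is visible of it) and "rect" ([left, top, width, height] in pixels, round what is visible of it).
The state is a dict: "time_s": time; "qpos": joint angles; "qvel": joint speeds; "effort": joint torques, N m; "ee_pos": TCP position; "ee_rot": TCP orientation; "force": force on the tool from outside, world axes, zero at the start; "torque": the same for the moment, N m; "gripper_width": finger opening in mm; "gripper_force": force on a finger pad.
Only numpy, scipy, OpenCV 4.12 (cv2) and the standard library are available. Lean on these libraries where they do the work, as an engineer would, in place of code of your own. Each camera call takes 0.05 s, during which the arm holds its last target. There are 200 camera calls.

## Working session

There is one attempt and no reset: what is moved stays moved. The work goes in short steps, Python scripts to look and compute and a tool call to move; the robot and the scene stay as the last step left them, time stands still between calls to the robot, and variables do not carry over. Pictures are saved under pics/ and viewed, at most 14 in all, crops included, and the job is handed in when it is done.

Besides the shell and the picture viewer there is one more tool, called as name(argument=value, ...), one argument or row to a line, values as JSON. apply_moves: Moves the arm, as the interface text tells. Its arguments: {"type":"object","properties":{"increments":{"type":"array","items":{"type":"array","items":{"type":"number"}}},"newtons":{"type":"number"}},"required":["increments"]}

```bash
mkdir -p pics; ls; cat > h.py <<'E'
import numpy as np, cv2
from workcell import status, cams, env, finder
def grab(n): return cams.grab_frame(n)
def save(f,name): cv2.imwrite('pics/'+name,cv2.cvtColor(f['color'],cv2.COLOR_RGB2BGR))
def proj(f,X):
    X=np.atleast_2d(X).astype(float); c=X@np.array(f['R']).T+np.array(f['t']).ravel()
    s=c[:,:2]/c[:,2:]; s=s*(1+f['k1']*(s**2).sum(1,keepdims=True)); K=np.array(f['intrinsics'])
    return s@K[:2,:2].T+K[:2,2]
def unproj(f,p,z):
    K=np.array(f['intrinsics']); p=np.atleast_2d(p).astype(float)
    d=(p-K[:2,2])@np.linalg.inv(K[:2,:2]).T; s=d.copy()
    for _ in range(20): s=d/(1+f['k1']*(s**2).sum(1,keepdims=True))
    R=np.array(f['R']);t=np.array(f['t']).ravel(); o=-R.T@t
    r=np.c_[s,np.ones(len(s))]@R
    return o+r*((z-o[2])/r[:,2:])
E
python3 - <<'E'
from h import *
for n in('side','top'):
    f=grab(n); save(f,n+'0.png'); print(n,np.array(f['intrinsics']).round(1).tolist(),f['k1'],'cam',(-np.array(f['R']).T@np.array(f['t']).ravel()).round(),np.array(f['R']).round(3).tolist())
    for q in('frame_a_centre','feeler_handle','shaker','stand_mouth','green','yellow'):
        try: print(q,[(round(d['score'],2),np.round(d['rect']).tolist()) for d in finder.boxes_of(q,n)])
        except Exception as e: print(q,e)
s=status.state(); print(s)
E
```

```text
pics
side [[384.0, 0.0, 277.5], [0.0, 384.0, 211.9], [0.0, 0.0, 1.0]] -0.041808722029548544 cam [ 441. -685.  789.] [[0.99, -0.14, -0.01], [-0.106, -0.696, -0.71], [0.092, 0.704, -0.704]]
frame_a_centre [(0.83, [266.0, 144.0, 39.0, 27.0]), (0.52, [234.0, 162.0, 107.0, 117.0])]
feeler_handle [(0.8, [189.0, 336.0, 28.0, 44.0]), (0.58, [246.0, 336.0, 29.0, 29.0]), (0.57, [182.0, 386.0, 28.0, 34.0]), (0.49, [198.0, 302.0, 28.0, 32.0])]
shaker [(0.7, [235.0, 166.0, 107.0, 112.0]), (0.38, [246.0, 183.0, 14.0, 11.0])]
stand_mouth [(0.85, [238.0, 344.0, 42.0, 47.0])]
green []
yellow [(0.64, [248.0, 206.0, 15.0, 8.0]), (0.4, [244.0, 132.0, 39.0, 17.0])]
top [[412.5, 0.0, 279.6], [0.0, 412.5, 201.3], [0.0, 0.0, 1.0]] 0.014223442058497507 cam [ 364.   -6. 1225.] [[0.007, -1.0, -0.009], [-0.989, -0.006, -0.147], [0.147, 0.01, -0.989]]
frame_a_centre [(0.6, [159.0, 160.0, 24.0, 42.0]), (0.17, [208.0, 266.0, 14.0, 14.0])]
feeler_handle [(0.84, [403.0, 223.0, 21.0, 20.0]), (0.62, [430.0, 274.0, 27.0, 18.0]), (0.51, [394.0, 266.0, 29.0, 13.0])]
shaker [(0.87, [214.0, 149.0, 117.0, 96.0])]
stand_mout
[... 168 characters left out ...]
, [405.0, 224.0, 16.0, 19.0])]
{'time_s': 0.7, 'qpos': array([ 6.99596408e+01,  1.83097639e+01,  8.96381894e+01, -6.04535417e-04,
        7.20438086e+01, -1.14514968e+00]), 'qvel': array([-0.01311076,  0.04785288, -0.01261088, -0.06309594,  0.04127438,
       -0.07510183]), 'effort': array([ 4.91887786e-04, -4.12224448e+01, -2.32188106e+01,  7.27581885e-02,
        3.74888896e-02, -1.26218345e-05]), 'ee_pos': array([186.21034823, 544.0382314 , 202.20286277]), 'ee_rot': array([1.79991775e+02, 7.39643766e-04, 1.61104977e+02]), 'force': array([-0.8485565 ,  0.72716504, -0.08245781]), 'torque': array([0.00744308, 0.02671285, 0.03140746]), 'gripper_force': 0.0, 'gripper_width': 91.07278896224356}
```

```bash
python3 - <<'E'
import cv2
for n in('side','top'):
    im=cv2.imread(f'pics/{n}0.png'); cv2.imwrite(f'pics/{n}0b.png',cv2.resize(im,(800,600),interpolation=cv2.INTER_CUBIC))
E
```

```text
(no output)
```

View pics/top0b.png

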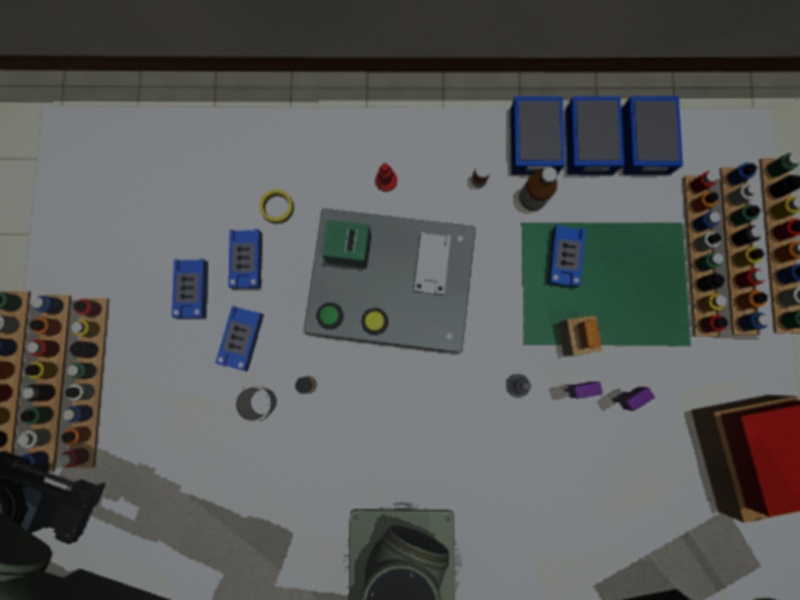

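View pics/side0b.png

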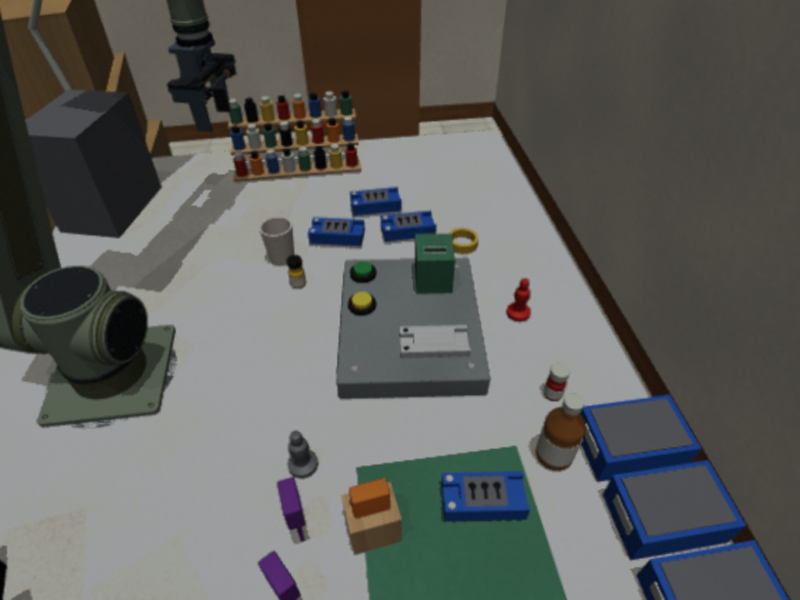

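The overhead view shows four blue frames: at 800-scale (567,256) on the mat, then (245,259), (189,289) and (239,338). The deck is at (432,263), with the tower at (346,243), green button at (329,315) and yellow at (374,321). The orange feeler is in its stand at (583,335). Next I'll fit poses.

```bash
cat >> h.py <<'E'
from scipy.optimize import minimize
def box(dx,dy,z0,z1,cx=0,cy=0): return np.array([[cx+sx*dx/2,cy+sy*dy/2,z] for sx in(-1,1) for sy in(-1,1) for z in(z0,z1)],float)
FRAME=np.r_[box(120,60,8,40),box(19.5,40,0,8,48),box(19.5,20,0,8,-48)]
def place(P,x,y,a,z=0):
    c,s=np.cos(np.radians(a)),np.sin(np.radians(a)); return np.c_[P[:,0]*c-P[:,1]*s+x,P[:,0]*s+P[:,1]*c+y,P[:,2]+z]
S=8
def fitpose(obs,P,x0,z=0,free=3):
    """obs: list of (frame, maskpts Nx2 pixels outline)"""
    tg=[]
    for f,h in obs:
        h=np.asarray(h,float); lo=h.min(0)-12; sz=((h.max(0)-h.min(0)+24)*S).astype(int)
        m=np.zeros((sz[1],sz[0]),np.uint8); cv2.fillConvexPoly(m,cv2.convexHull(((h-lo+0.0)*S).astype(np.int32)),1); tg.append((f,lo,m))
    x0=np.array(x0,float)
    def cost(v):
        v=np.r_[v,x0[len(v):]]; t=0
        for f,lo,m in tg:
            q=proj(f,place(P,v[0],v[1],v[2],z)); r=np.zeros_like(m)
            cv2.fillConvexPoly(r,cv2.convexHull(((q-lo)*S).astype(np.int32)),1); t+=np.count_nonzero(r!=m)/m.sum()*1.0
        return t
    best=None
    sim=[x0[:free]]+[x0[:free]+d for d in np.eye(free)*[12,12,10][:free]]
    for k in range(2):
        r=minimize(cost,sim[0],method='Nelder-Mead',options=dict(initial_simplex=sim,xatol=.02,fatol=1e-5))
        sim=[r.x]+[r.x+d for d in np.eye(free)*[-5,5,-5][:free]]
    return r.x,r.fun
def blobs(mask,amin=30):
    n,l,st,c=cv2.connectedComponentsWithStats(mask.astype(np.uint8),connectivity=8)
    out=[]
    for i in range(1,n):
        if st[i,4]>=amin:
            cs,_=cv2.findContours((l==i).astype(np.uint8),cv2.RETR_EXTERNAL,cv2.CHAIN_APPROX_NONE)
            # pixel corners: expand by half pixel
            p=np.vstack(cs)[:,0,:].astype(float); p=np.vstack([p+d for d in((-.5,-.5),(.5,-.5),(-.5,.5),(.5,.5))])
            out.append((st[i,4],c[i],p))
    return out
def hsv(f): return cv2.cvtColor(f['color'],cv2.COLOR_RGB2HSV)
def blue(f): h=hsv(f); return (h[...,0]>100)&(h[...,0]<125)&(h[...,1]>150)&(h[...,2]>50)
E
python3 - <<'E'
from h import *
import pickle
F={n:grab(n) for n in('top','side')}; pickle.dump(F,open('F0.pkl','wb'))
for n,f in F.items():
    h=hsv(f)
    print(n,'blue')
    for a,c,p in blobs(blue(f)):
        w=unproj(f,c,25)[0]
        print(' ',a,c.round(1),w.round(),np.ptp(p,0))
    for nm,px in dict(top=dict(deck=(302,184),tower=(235,175),gbut=(230,220),ybut=(262,225),hous=(300,220),orange=(415,233),wood=(401,236),frame=(170,172)),side=dict(deck=(305,238),tower=(303,188),gbut=(254,189),ybut=(254,211),hous=(270,235),orange=(259,348),wood=(258,370))).items() if 0 else (dict(deck=(302,184),tower=(235,175),gbut=(230,220),ybut=(262,225),hous=(300,220),orange=(415,233),wood=(401,236)) if n=='top' else dict(deck=(305,238),tower=(303,188),gbut=(254,189),ybut=(254,211),hous=(270,235),orange=(259,348),wood=(258,370))).items():
        print(nm,h[px[1],px[0]],end=' ')
    print()
E
```

```text
top blue
  413 [456.2  94.4] [ 873. -527.   25.] [37. 50.]
  422 [375.   94.9] [ 872. -281.   25.] [35. 49.]
  464 [417.5  94.5] [ 873. -410.   25.] [37. 49.]
  505 [396.8 178.3] [ 613. -339.   25.] [25. 44.]
  395 [171.1 180.4] [603. 329.  25.] [22. 40.]
  395 [131.8 201.1] [540. 442.  25.] [21. 40.]
  407 [167.4 234.9] [442. 332.  25.] [29. 44.]
  34 [528.4 224.6] [ 478. -711.   25.] [ 8. 11.]
deck [105  12 131] tower [ 74 116  81] gbut [ 67 143  96] ybut [ 31 161 127] hous [94 21 95] orange [ 16 194 121] wood [ 20 109 117] 
side blue
  362 [263.3 142.2] [540. 426.  25.] [34. 18.]
  388 [285.  159.2] [599. 318.  25.] [38. 21.]
  434 [236.4 163.6] [440. 320.  25.] [38. 19.]
  2787 [463.2 341.2] [ 876. -366.   25.] [114. 115.]
  1274 [339.3 348.9] [ 612. -342.   25.] [62. 35.]
  588 [498.3 396.5] [ 890. -484.   25.] [97. 42.]
deck [ 90   3 150] tower [ 74 116  44] gbut [ 68 163 100] ybut [ 29 174 154] hous [ 90  13 100] orange [ 13 200 145] wood [ 16 113  95]
```

```bash
python3 - <<'E'
from h import *
import pickle
F=pickle.load(open('F0.pkl','rb'))
T,Sd=F['top'],F['side']
def near(f,m,xy,z,amin=30):
    q=proj(f,[[xy[0],xy[1],z]])[0]; return min(blobs(m,amin),key=lambda b:np.linalg.norm(b[1]-q))
for nm,x,y,a in(('R',613,-339,0),('A',603,325,0),('B',540,435,0),('C',442,328,-15)):
    o=[(f,near(f,blue(f),(x,y),25,200)[2]) for f in(T,Sd)]
    print(nm,'both',*[np.round(v,2) for v in fitpose(o,FRAME,(x,y,a))],'top',*[np.round(v,2) for v in fitpose(o[:1],FRAME,(x,y,a))],'side',*[np.round(v,2) for v in fitpose(o[1:],FRAME,(x,y,a))])
# deck
def msk(f,lo,hi): return cv2.inRange(hsv(f),np.array(lo),np.array(hi))>0
o=[]
for f,v in((T,116),(Sd,125)):
    m=msk(f,(0,0,v),(180,40,200)); b=near(f,m,(600,-70),66,100); print('deck px',b[0],b[1],np.ptp(b[2],0)); o.append((f,b[2]))
D=box(120,60,64,66)
for oo in(o,o[:1],o[1:]): print('deck',*[np.round(v,2) for v in fitpose(oo,D,(600,-70,-5))])
# tower
o=[]
for f,c in((T,(600,80)),(Sd,(600,80))):
    m=msk(f,(65,80,20),(85,255,255)); b=near(f,m,(*c,100),100,60); print('tower px',b[0],b[1],np.ptp(b[2],0)); o.append((f,b[2]))
TW=box(70,80,50,135)
for oo in(o,o[:1],o[1:]): print('tower',*[np.round(v,2) for v in fitpose(oo,TW,(600,80,-5))])
for nm,lo,hi in(('g',(60,100,60),(72,255,255)),('y',(24,120,90),(36,255,255)),('o',(5,170,80),(17,255,255)),('wood',(12,70,60),(24,150,255))):
    for f,k in((T,'T'),(Sd,'S')):
        for a,c,p in blobs(msk(f,lo,hi),20):
            print(nm,k,a,c.round(1),unproj(f,c,60)[0].round(),np.ptp(p,0)) if a<400 else 0
E
```

```text
R both [ 611.09 -337.76   -7.24] 0.09 top [ 611.41 -339.18   -7.05] 0.03 side [ 611.16 -336.62   -7.58] 0.02
A both [602.73 328.77   1.08] 0.25 top [601.78 329.12   1.43] 0.15 side [6.0164e+02 3.2856e+02 3.8000e-01] 0.09
B both [538.56 440.26  -1.18] 0.36 top [537.29 443.01   1.4 ] 0.25 side [537.67 440.04  -2.11] 0.11
C both [437.09 333.08 -13.63] 0.25 top [437.13 334.51 -13.71] 0.14 side [438.55 329.89  -8.93] 0.09
deck px 746 [302.42493298 182.70241287] [24. 42.]
deck px 728 [304.68543956 236.82005495] [49. 18.]
deck [588.2  -58.04  -7.3 ] 0.14
deck [587.26 -58.87  -5.86] 0.06
deck [588.91 -56.81  -8.49] 0.06
tower px 674 [241.42878338 168.19881306] [32. 29.]
tower px 986 [303.61257606 184.66227181] [27. 41.]
tower [618.7  110.35  -7.4 ] 0.23
tower [620.49 110.22  -5.47] 0.18
tower [618.76 109.98  -7.76] 0.04
g T 137 [230.1 220.2] [482. 146.  60.] [13. 13.]
g S 91 [253.5 187.1] [482. 155.  60.] [12.  9.]
y T 121 [192.7 143.8] [705. 261.  60.] [22. 22.]
y T 37 [500.4 211.3] [ 512. -616.   60.] [10. 12.]
y T 127 [261.6 224.2] [471.  57.  60.] [12. 13.]
y T 41 [ 57.8 229.5] [453. 633
[... 802 characters left out ...]
-652.   60.] [20. 12.]
wood S 49 [209.8  22. ] [ 375. 1578.   60.] [ 6. 43.]
wood S 98 [293.3  37. ] [ 791. 1276.   60.] [ 4. 76.]
wood S 214 [80.2 50. ] [-264. 1308.   60.] [14. 29.]
wood S 29 [214.2  55.1] [ 390. 1117.   60.] [ 4. 23.]
wood S 38 [230.9  67.3] [460. 970.  60.] [14. 12.]
wood S 206 [197.3  82.8] [314. 845.  60.] [42. 21.]
wood S 96 [231.9  80.8] [457. 839.  60.] [19. 13.]
wood S 32 [247.4  79.5] [522. 840.  60.] [ 5. 10.]
wood S 75 [166.5  86.4] [189. 835.  60.] [19. 12.]
wood S 164 [105.9  92.8] [-53. 823.  60.] [11. 23.]
wood S 263 [221.   99.7] [407. 686.  60.] [68. 16.]
wood S 32 [274.5  94.8] [616. 691.  60.] [32.  3.]
wood S 105 [175.8 104. ] [234. 681.  60.] [27.  9.]
```

```bash
cat >> h.py <<'E'
def blue(f): h=hsv(f); return (h[...,0]>95)&(h[...,0]<130)&(h[...,1]>120)&(h[...,2]>18)
def msk(f,lo,hi): return cv2.inRange(hsv(f),np.array(lo),np.array(hi))>0
def near(f,m,xy,z,amin=30):
    q=proj(f,[[xy[0],xy[1],z]])[0]; return min(blobs(m,amin),key=lambda b:np.linalg.norm(b[1]-q))
E
python3 - <<'E'
from h import *
import pickle
F=pickle.load(open('F0.pkl','rb'))
T,Sd=F['top'],F['side']
for nm,x,y,a in(('R',613,-339,0),('A',603,325,0),('B',540,435,0),('C',442,328,-15)):
    o=[(f,near(f,blue(f),(x,y),25,200)[2]) for f in(T,Sd)]
    print(nm,'both',*[np.round(v,2) for v in fitpose(o,FRAME,(x,y,a))],'top',*[np.round(v,2) for v in fitpose(o[:1],FRAME,(x,y,a))],'side',*[np.round(v,2) for v in fitpose(o[1:],FRAME,(x,y,a))])
def crop(f,x,y,w,h,W,H): return cv2.resize(cv2.cvtColor(f['color'][y:y+h,x:x+w],cv2.COLOR_RGB2BGR),(W,H),interpolation=cv2.INTER_CUBIC)
a=np.hstack([crop(T,212,145,124,104,400,336),crop(Sd,232,160,112,94,400,336)])
b=np.hstack([crop(T,110,155,80,52,400,260),crop(T,385,215,80,52,400,260)])
im=np.vstack([a,b]); im=np.clip(im.astype(float)*1.6,0,255).astype(np.uint8); cv2.imwrite('pics/c1.png',im)
E
```

```text
R both [ 610.87 -337.19   -7.31] 0.09 top [ 611.37 -338.41   -6.53] 0.04 side [ 610.7 -336.6   -7.6] 0.03
A both [6.0138e+02 3.2820e+02 6.0000e-01] 0.15 top [601.18 329.46   1.17] 0.09 side [6.0104e+02 3.2783e+02 2.4000e-01] 0.06
B both [538.02 439.9    0.81] 0.19 top [ 5.3613e+02  4.4050e+02 -2.2000e-01] 0.14 side [538.87 439.22   1.  ] 0.05
C both [436.78 332.69 -12.74] 0.13 top [437.12 334.3  -12.23] 0.05 side [437.2  330.87 -10.96] 0.06
```

View pics/c1.png

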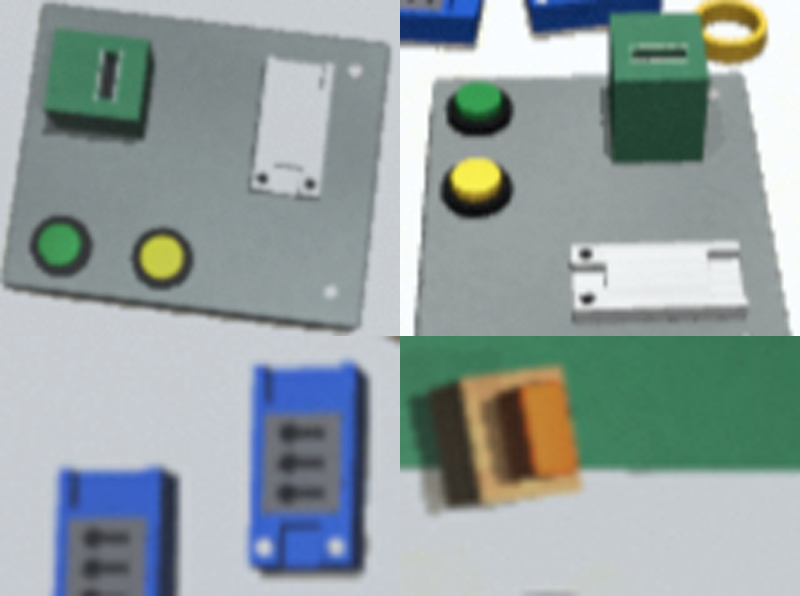

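```bash
python3 - <<'E'
from h import *
import pickle
F=pickle.load(open('F0.pkl','rb'))
T,Sd=F['top'],F['side']
H=box(260,320,0,50)
o=[]
for n in('top','side'):
    f=grab(n); d=finder.trace('shaker',n)
    d=max(d,key=lambda d:d['pixels'].sum()); m=d['pixels'].astype(bool)
    b=max(blobs(m),key=lambda b:b[0]); o.append((f,b[2])); print(n,d['score'],b[0],np.ptp(b[2],0))
x,c=fitpose(o[:1],H,(570,50,-7)); print('housing top',x.round(2),round(c,3))
HT=np.r_[H,place(box(70,80,50,135),618-x[0],110-x[1],0)]
# threshold-based housing, top
h=hsv(T)[...,2]; print('V table',h[250,300],h[140,280],'housing',h[215,280],h[160,270],'S',hsv(T)[250,300,1])
m=(h<125)&(hsv(T)[...,1]<60); m=cv2.morphologyEx(m.astype(np.uint8),cv2.MORPH_OPEN,np.ones((3,3)))
b=near(T,m,(570,50),50,3000); print(b[0],np.ptp(b[2],0)); x,c=fitpose([(T,b[2])],H,(570,50,-7)); print(x.round(2),round(c,3))
yaw=x[2]
for yaw in(-6.5,-7.5):
  for f,vs in((T,(110,116,122)),(Sd,(115,122,130))):
    for v in vs:
        m=msk(f,(0,0,v),(180,40,215)); b=near(f,m,(600,-70),66,100)
        for D in(box(120,60,65,66),):
            x,c=fitpose([(f,b[2])],D,(588,-58,yaw),free=2); print('deck',yaw,v,b[0],x.round(2),round(c,3))
# slots: dark inside tower top
o=[]
for f in(T,Sd):
    m=(hsv(f)[...,2]<45); q=proj(f,[[620,110,135]])[0]
    b=near(f,m,(620,112),135,12); print('slot px',b[0],b[1],q,unproj(f,b[1],135)[0].round(1))
    # tower top face brightness
    for thr in(60,):
        m=msk(f,(65,80,thr),(85,255,255)); b=near(f,m,(620,110),135,60); x,c=fitpose([(f,b[2])],box(70,80,134,135),(620,110,-7),free=2); print('towertop',b[0],x.round(1),round(c,3))
for nm,lo,hi,xy in(('g',(60,100,60),(72,255,255),(482,150)),('y',(24,120,90),(36,255,255),(471,60))):
    P=np.array([proj(f,[[0,0,0]]) for f in(T,Sd)])
    cs=[near(f,msk(f,lo,hi),xy,60,20)[1] for f in(T,Sd)]
    for z in(55,60,65,70,75): print(nm,z,[unproj(f,c,z)[0,:2].round(1).tolist() for f,c in zip((T,Sd),cs)])
E
```

```text
top 0.96 9283 [121. 101.]
side 0.8 9478 [107. 116.]
housing top [556.11  25.02  -6.5 ] 0.016
V table 132 132 housing 95 84 S 14
8483 [122. 104.]
[556.27  24.78  -5.84] 0.06
deck -6.5 110 797 [587.21 -58.87] 0.041
deck -6.5 116 746 [587.23 -59.18] 0.057
deck -6.5 122 694 [587.01 -58.99] 0.072
deck -6.5 115 798 [588.99 -58.35] 0.066
deck -6.5 122 742 [589.04 -56.36] 0.048
deck -6.5 130 699 [589.19 -57.4 ] 0.068
deck -7.5 110 797 [587.14 -58.86] 0.043
deck -7.5 116 746 [587.49 -58.86] 0.061
deck -7.5 122 694 [587.55 -58.98] 0.074
deck -7.5 115 798 [589.3  -57.54] 0.068
deck -7.5 122 742 [588.81 -56.65] 0.046
deck -7.5 130 699 [589.74 -57.38] 0.067
slot px 33 [245.21212121 167.60606061] [241.21494958 166.64315952] [617.4  99.1 135. ]
towertop 624 [617.6 108.8] 0.035
slot px 509 [303.25933202 193.2848723 ] [304.49934961 171.94277939] [600.6  25.9 135. ]
towertop 395 [617.6 107.6] 0.026
g 55 [[482.5, 147.1], [482.1, 160.9]]
g 60 [[482.0, 146.4], [481.8, 155.1]]
g 65 [[481.5, 145.8], [481.6, 149.4]]
g 70 [[481.0, 145.1], [481.3, 143.6]]
g 75 [[480.5, 144.5], [481.0, 137.9]]
y 55 [[471.5, 57.0], [471.4, 69.3]]
y 60 [[471.1, 56.8], [471.2, 64.1]]
y 65 [[470.6, 56.5], [471.0, 59.0]]
y 70 [[470.1, 56.2], [470.8, 53.9]]
y 75 [[469.7, 56.0], [470.5, 48.7]]
```

apply_moves(
  increments=[
    [1, 0.0277, -0.0144, 0, 0, 0, 1.31],
    [1, 0.0277, -0.0144, 0, 0, 0, 1.31],
    [1, 0.0277, -0.0144, 0, 0, 0, 1.31],
    [1, 0.0277, -0.0144, 0, 0, 0, 1.31],
    [1, 0.0277, -0.0144, 0, 0, 0, 1.31],
  ],
)

```text
time_s: 1.42
ee_pos: [325.8, 471.3, 202.3]
ee_rot: [180.0, 0.0, 167.7]
force: [0.9, -0.1, 0.1]
gripper_width: 91.4
gripper_force: 0.0
```

apply_moves(
  increments=[
    [1, 0.0277, -0.0144, 0, 0, 0, 1.31],
    [1, 0.0277, -0.0144, 0, 0, 0, 1.31],
    [1, 0.0277, -0.0144, 0, 0, 0, 1.31],
    [1, 0.0277, -0.0144, 0, 0, 0, 1.31],
    [1, 0.0277, -0.0144, 0, 0, 0, 1.31],
  ],
)

```text
time_s: 1.83
ee_pos: [464.5, 399.1, 202.3]
ee_rot: [180.0, 0.0, 174.3]
force: [-1.3, 1.8, 0.7]
gripper_width: 91.4
gripper_force: 0.0
```

apply_moves(
  increments=[
    [1, 0.0277, -0.0144, 0, 0, 0, 1.31],
    [1, 0.0277, -0.0144, 0, 0, 0, 1.31],
    [1, 0.0277, -0.0144, 0, 0, 0, 1.31],
    [1, 0.0277, -0.0144, 0, 0, 0, 1.31],
    [1, 0.0277, -0.0144, 0, 0, 0, 1.31],
  ],
)

```text
time_s: 2.25
ee_pos: [603.0, 327.1, 202.1]
ee_rot: [180.0, -0.0, -179.2]
force: [-0.2, 1.2, -0.2]
gripper_width: 91.4
gripper_force: 0.0
```

apply_moves(
  increments=[
    [1, 0, 0, -0.02, 0, 0, 0],
    [1, 0, 0, -0.03, 0, 0, 0],
    [1, 0, 0, -0.03, 0, 0, 0],
    [1, 0, 0, 0, 0, 0, 0],
  ],
)

```text
time_s: 2.58
ee_pos: [598.2, 325.8, 115.4]
ee_rot: [-179.7, -0.7, -179.3]
force: [-1.0, 0.5, -1.5]
gripper_width: 91.0
gripper_force: 0.0
```

apply_moves(
  increments=[
    [1, 0, 0, 0, 0, 0, 0],
    [1, 0, 0, 0, 0, 0, 0],
  ],
)

```text
time_s: 2.75
ee_pos: [602.6, 328.7, 123.9]
ee_rot: [179.9, 0.1, -179.2]
force: [0.4, -0.3, 0.1]
gripper_width: 90.9
gripper_force: 0.0
```

```bash
python3 - <<'E'
from h import *
for n in('top','side'):
    f=grab(n)
    for nm,x,y,a in(('A',601,328,1),('B',538,440,0),('C',437,332,-12)):
        b=near(f,blue(f),(x,y),25,100); print(n,nm,b[0],*[np.round(v,2) for v in fitpose([(f,b[2])],FRAME,(x,y,a))])
print(status.state()['ee_pos'],status.state()['ee_rot'])
E
```

```text
top A 155 [606.92 313.51   7.2 ] 2.05
top B 155 [538. 440.   0.] 1.0
top C 105 [ 473.02  359.02 -102.52] 2.8
side A 425 [6.0194e+02 3.2747e+02 4.0000e-02] 0.07
side B 400 [537.9  438.69   0.9 ] 0.05
side C 469 [437.18 331.61 -11.57] 0.06
[602.98009834 328.91126149 124.86454868] [ 179.876831      0.23719798 -179.22731288]
```

apply_moves(
  increments=[
    [1, 0, 0, -0.015, 0, 0, 0],
    [1, 0, 0, -0.02, 0, 0, 0],
    [1, 0, 0, -0.02, 0, 0, 0],
    [1, 0, 0, -0.02, 0, 0, 0],
    [1, 0, 0, -0.013, 0, 0, 0],
  ],
)

```text
time_s: 3.27
ee_pos: [601.9, 328.4, 34.4]
ee_rot: [180.0, 0.1, -179.2]
force: [-0.6, -0.1, -0.1]
gripper_width: 91.2
gripper_force: 0.0
```

apply_moves(
  increments=[
    [1, 0, 0, -0.008, 0, 0, 0],
    [1, 0, 0, 0, 0, 0, 0],
    [1, 0, 0, 0, 0, 0, 0],
  ],
)

```text
time_s: 3.52
ee_pos: [602.5, 328.5, 27.4]
ee_rot: [179.9, 0.1, -179.2]
force: [0.4, 0.1, 0.3]
gripper_width: 91.4
gripper_force: 0.0
```

apply_moves(
  increments=[
    [-1, 0, 0, 0, 0, 0, 0],
    [-1, 0, 0, 0, 0, 0, 0],
    [-1, 0, 0, 0, 0, 0, 0],
    [-1, 0, 0, 0, 0, 0, 0],
    [-1, 0, 0, 0, 0, 0, 0],
  ],
  newtons=25,
)

```text
time_s: 3.93
ee_pos: [601.9, 328.3, 26.7]
ee_rot: [180.0, 0.0, -179.3]
force: [0.5, 2.2, 1.5]
gripper_width: 60.5
gripper_force: 1.2
```

apply_moves(
  increments=[
    [-1, 0, 0, 0, 0, 0, 0],
    [-1, 0, 0, 0, 0, 0, 0],
    [-1, 0, 0, 0, 0, 0, 0],
    [-1, 0, 0, 0, 0, 0, 0],
    [-1, 0, 0, 0, 0, 0, 0],
  ],
)

```text
time_s: 4.35
ee_pos: [602.0, 328.4, 26.7]
ee_rot: [180.0, 0.0, -179.2]
force: [0.4, 1.8, 2.2]
gripper_width: 59.4
gripper_force: 25.0
```

apply_moves(
  increments=[
    [-1, 0, 0, 0.015, 0, 0, 0],
    [-1, 0, 0, 0.03, 0, 0, 0],
    [-1, 0, 0, 0.03, 0, 0, 0],
    [-1, 0, 0, 0.03, 0, 0, 0],
    [-1, 0, 0, 0.03, 0, 0, 0],
  ],
)

```text
time_s: 4.77
ee_pos: [600.8, 327.1, 160.8]
ee_rot: [-179.9, -0.2, -179.2]
force: [-0.5, 1.1, -2.4]
gripper_width: 59.3
gripper_force: 25.0
```

apply_moves(
  increments=[
    [-1, 0, 0, 0.03, 0, 0, 0],
    [-1, 0, 0, 0.03, 0, 0, 0],
    [-1, 0, 0, 0.018, 0, 0, 0],
    [-1, -0.001, -0.01, 0, 0, 0, -0.5],
    [-1, -0.001, -0.026, 0, 0, 0, -0.5],
  ],
)

```text
time_s: 5.18
ee_pos: [599.4, 293.6, 238.0]
ee_rot: [179.9, -0.0, 179.9]
force: [0.1, -0.6, -4.5]
gripper_width: 59.2
gripper_force: 25.0
```

apply_moves(
  increments=[
    [-1, -0.001, -0.028, 0, 0, 0, -0.5],
    [-1, -0.001, -0.028, 0, 0, 0, -0.5],
    [-1, -0.001, -0.028, 0, 0, 0, -0.5],
    [-1, -0.001, -0.028, 0, 0, 0, -0.5],
    [-1, -0.001, -0.028, 0, 0, 0, -0.5],
  ],
)

```text
time_s: 5.6
ee_pos: [592.8, 149.4, 236.1]
ee_rot: [-179.9, -0.3, 177.2]
force: [-0.6, -1.3, -3.2]
gripper_width: 59.2
gripper_force: 25.0
```

apply_moves(
  increments=[
    [-1, -0.001, -0.028, 0, 0, 0, -0.5],
    [-1, -0.001, -0.028, 0, 0, 0, -0.5],
    [-1, -0.001, -0.028, 0, 0, 0, -0.5],
    [-1, -0.001, -0.028, 0, 0, 0, -0.5],
    [-1, -0.001, -0.028, 0, 0, 0, -0.5],
  ],
)

```text
time_s: 6.02
ee_pos: [587.5, 9.7, 236.2]
ee_rot: [-179.9, -0.3, 174.7]
force: [0.6, -0.7, -2.6]
gripper_width: 59.1
gripper_force: 25.0
```

apply_moves(
  increments=[
    [-1, -0.001, -0.028, 0, 0, 0, -0.5],
    [-1, -0.001, -0.028, 0, 0, 0, -0.5],
    [-1, 0, -0.014, 0, 0, 0, -0.5],
    [-1, 0, 0, 0, 0, 0, 0],
    [-1, 0, 0, 0, 0, 0, 0],
  ],
)

```text
time_s: 6.43
ee_pos: [586.6, -58.4, 237.4]
ee_rot: [180.0, -0.2, 173.1]
force: [0.6, -0.5, -3.1]
gripper_width: 59.0
gripper_force: 25.0
```

apply_moves(
  increments=[
    [-1, 0, 0, -0.015, 0, 0, 0],
    [-1, 0, 0, -0.02, 0, 0, 0],
    [-1, 0, 0, -0.02, 0, 0, 0],
    [-1, 0, 0, -0.02, 0, 0, 0],
    [-1, 0, 0, -0.02, 0, 0, 0],
  ],
)

```text
time_s: 6.85
ee_pos: [587.1, -56.3, 142.5]
ee_rot: [180.0, -0.1, 173.3]
force: [-0.9, -0.2, -2.8]
gripper_width: 58.7
gripper_force: 25.0
```

apply_moves(
  increments=[
    [-1, 0, 0, -0.015, 0, 0, 0],
    [-1, 0, 0, -0.01, 0, 0, 0],
    [-1, 0, 0, 0, 0, 0, 0],
    [-1, 0, 0, 0, 0, 0, 0],
    [-1, 0, 0, 0, 0, 0, 0],
  ],
)

```text
time_s: 7.27
ee_pos: [588.5, -57.6, 120.1]
ee_rot: [180.0, 0.1, 173.3]
force: [-0.2, -0.9, -2.3]
gripper_width: 59.3
gripper_force: 25.0
```

apply_moves(
  increments=[
    [-1, 0, 0, 0, 0, 0, 0],
    [-1, 0, 0, 0, 0, 0, 0],
    [-1, 0, 0, 0, 0, 0, 0],
  ],
)

```text
time_s: 7.52
ee_pos: [588.2, -58.0, 120.0]
ee_rot: [180.0, 0.1, 173.3]
force: [0.2, -0.2, -2.6]
gripper_width: 58.9
gripper_force: 25.0
```

```bash
python3 - <<'E'
from h import *
s=status.state(); print(s['ee_pos'],s['ee_rot'],s['force'])
z=s['ee_pos'][2]-26.7
for n in('side','top'):
    f=grab(n)
    b=near(f,blue(f),(588,-58),z+20,60); print(n,b[0],*[np.round(v,2) for v in fitpose([(f,b[2])],FRAME,(588,-58,-7),z=z)])
    save(f,n+'2.png')
im=cv2.imread('pics/side2.png')[130:310,180:420]; cv2.imwrite('pics/c2.png',cv2.resize(im,(800,600),interpolation=cv2.INTER_CUBIC))
E
```

```text
[588.15865531 -58.00789614 119.99932387] [1.79991549e+02 8.93285603e-02 1.73250579e+02] [ 0.18004589 -0.23880007 -2.61769685]
side 737 [587.36 -58.59  -6.03] 0.08
top 623 [588. -58.  -7.] 1.0
```

View pics/c2.png

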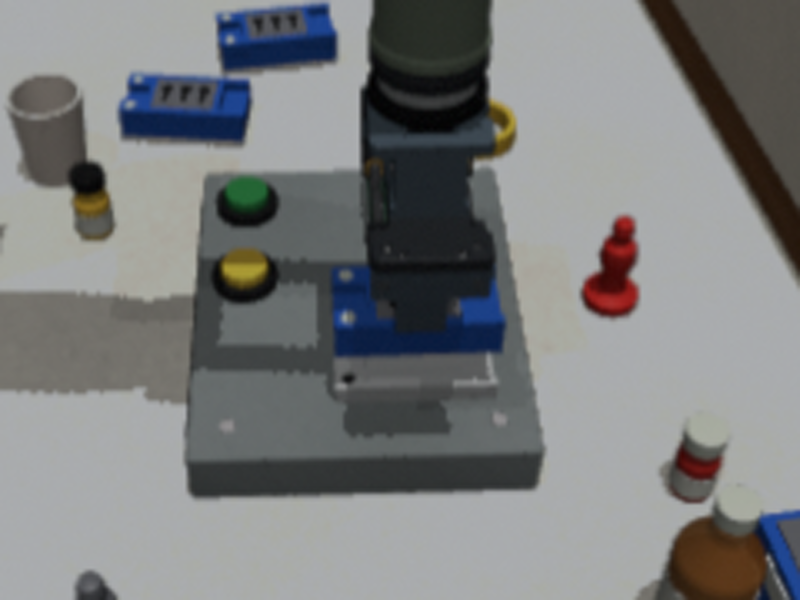

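The frame hangs level over the deck, with its dots over the deck's dots at (345,275)/(345,318) in the crop. I'll lower it slowly.

apply_moves(
  increments=[
    [-1, 0.0007, 0.0005, -0.01, 0, 0, 0],
    [-1, 0, 0, -0.01, 0, 0, 0],
    [-1, 0, 0, -0.005, 0, 0, 0],
    [-1, 0, 0, 0, 0, 0, 0],
    [-1, 0, 0, 0, 0, 0, 0],
  ],
)

```text
time_s: 8.03
ee_pos: [587.9, -57.4, 93.2]
ee_rot: [180.0, -0.1, 173.3]
force: [0.4, 0.4, -2.9]
gripper_width: 58.7
gripper_force: 25.0
```

apply_moves(
  increments=[
    [-1, 0, 0, -0.002, 0, 0, 0],
    [-1, 0, 0, -0.002, 0, 0, 0],
    [-1, 0, 0, 0, 0, 0, 0],
  ],
)

```text
time_s: 8.28
ee_pos: [588.3, -57.5, 90.0]
ee_rot: [180.0, -0.0, 173.3]
force: [-0.2, -0.4, -2.3]
gripper_width: 59.1
gripper_force: 25.0
```

apply_moves(
  increments=[
    [-1, 0, 0, -0.001, 0, 0, 0],
    [-1, 0, 0, -0.001, 0, 0, 0],
    [-1, 0, 0, -0.001, 0, 0, 0],
  ],
)

```text
time_s: 8.53
ee_pos: [588.5, -57.5, 87.3]
ee_rot: [180.0, 0.0, 173.3]
force: [0.8, 0.2, -3.2]
gripper_width: 59.4
gripper_force: 25.0
```

apply_moves(
  increments=[
    [-1, 0, 0, -0.001, 0, 0, 0],
    [-1, 0, 0, -0.001, 0, 0, 0],
    [-1, 0, 0, -0.001, 0, 0, 0],
    [-1, 0, 0, 0, 0, 0, 0],
  ],
)

```text
time_s: 8.87
ee_pos: [588.4, -57.4, 84.7]
ee_rot: [180.0, 0.0, 173.3]
force: [-1.0, 0.3, 1.5]
gripper_width: 59.1
gripper_force: 25.0
```

apply_moves(
  increments=[
    [1, 0, 0, 0, 0, 0, 0],
    [1, 0, 0, 0, 0, 0, 0],
    [1, 0, 0, 0, 0, 0, 0],
    [1, 0, 0, 0, 0, 0, 0],
    [1, 0, 0, 0, 0, 0, 0],
  ],
)

```text
time_s: 9.28
ee_pos: [588.6, -57.5, 84.2]
ee_rot: [180.0, 0.0, 173.3]
force: [-0.7, 0.2, 0.1]
gripper_width: 89.3
gripper_force: 0.0
```

apply_moves(
  increments=[
    [1, 0, 0, 0.015, 0, 0, 0],
    [1, 0, 0, 0.03, 0, 0, 0],
    [1, 0, 0, 0.03, 0, 0, 0],
    [1, 0, 0, 0.03, 0, 0, 0],
    [1, 0, 0, 0.03, 0, 0, 0],
  ],
)

```text
time_s: 9.7
ee_pos: [588.2, -57.4, 220.6]
ee_rot: [180.0, -0.0, 173.3]
force: [0.6, -0.7, -0.1]
gripper_width: 91.4
gripper_force: 0.0
```

apply_moves(
  increments=[
    [1, 0, 0.02, 0.015, 0, 0, 0],
    [1, 0, 0.028, 0, 0, 0, 0.5],
    [1, 0, 0.028, 0, 0, 0, 0.5],
    [1, 0, 0.028, 0, 0, 0, 0.5],
    [1, 0, 0.028, 0, 0, 0, 0.5],
  ],
)

```text
time_s: 10.12
ee_pos: [588.3, 75.6, 234.4]
ee_rot: [180.0, 0.0, 175.3]
force: [-0.1, 0.8, 0.5]
gripper_width: 91.0
gripper_force: 0.0
```

```bash
python3 - <<'E'
from h import *
s=status.state(); print(s['ee_pos'],s['ee_rot'],s['force'])
for n in('side','top'):
    f=grab(n); save(f,n+'3.png')
    b=near(f,blue(f),(588,-58),78,60); print(n,b[0],*[np.round(v,2) for v in fitpose([(f,b[2])],FRAME,(588,-58,-7),z=58)])
    for nm,x,y,a in(('B',538,440,0),('C',437,332,-12)):
        b=near(f,blue(f),(x,y),25,100); print(n,nm,b[0],*[np.round(v,2) for v in fitpose([(f,b[2])],FRAME,(x,y,a))])
E
```

```text
[588.3365954   75.62636999 234.39186523] [1.79989734e+02 2.99117639e-02 1.75251727e+02] [-0.14522982  0.75624484  0.46641307]
side 894 [588.34 -57.64  -7.09] 0.02
side B 396 [5.3895e+02 4.3889e+02 4.9000e-01] 0.05
side C 467 [437.35 331.21 -11.9 ] 0.06
top 547 [587.72 -58.26  -6.01] 0.05
top B 493 [537.42 443.97  -0.97] 0.14
top C 515 [437.1  333.82 -12.48] 0.05
```

apply_moves(
  increments=[
    [1, -0.0151, 0.0257, 0, 0, 0, -0.74],
    [1, -0.0151, 0.0257, 0, 0, 0, -0.74],
    [1, -0.0151, 0.0257, 0, 0, 0, -0.74],
    [1, -0.0151, 0.0257, 0, 0, 0, -0.74],
    [1, -0.0151, 0.0257, 0, 0, 0, -0.74],
  ],
)

```text
time_s: 10.63
ee_pos: [512.3, 203.4, 234.2]
ee_rot: [-180.0, 0.0, 171.5]
force: [0.3, 0.7, -0.2]
gripper_width: 91.2
gripper_force: 0.0
```

apply_moves(
  increments=[
    [1, -0.0151, 0.0257, 0, 0, 0, -0.74],
    [1, -0.0151, 0.0257, 0, 0, 0, -0.74],
    [1, -0.0151, 0.0257, 0, 0, 0, -0.74],
    [1, -0.0151, 0.0257, 0, 0, 0, -0.74],
    [1, -0.0151, 0.0257, 0, 0, 0, -0.74],
  ],
)

```text
time_s: 11.05
ee_pos: [436.9, 332.1, 234.2]
ee_rot: [-180.0, 0.0, 167.8]
force: [-0.8, -0.1, -0.1]
gripper_width: 91.2
gripper_force: 0.0
```

apply_moves(
  increments=[
    [1, 0, 0, -0.015, 0, 0, 0],
    [1, 0, 0, -0.03, 0, 0, 0],
    [1, 0, 0, -0.03, 0, 0, 0],
    [1, 0, 0, -0.02, 0, 0, 0],
    [1, 0, 0, 0, 0, 0, 0],
  ],
)

```text
time_s: 11.47
ee_pos: [435.0, 329.1, 134.9]
ee_rot: [-179.6, -0.3, 167.8]
force: [-1.3, -1.0, -0.3]
gripper_width: 91.5
gripper_force: 0.0
```

```bash
python3 - <<'E'
from h import *
s=status.state(); print(s['ee_pos'],s['ee_rot'],s['force'])
f=grab('top'); print('cup',unproj(f,(181,282),45)[0].round(),'paint',unproj(f,(214,269),35)[0].round())
f=grab('side'); b=near(f,blue(f),(437,332),25,100); print(b[0],*[np.round(v,2) for v in fitpose([(f,b[2])],FRAME,(437,332,-12))])
E
```

```text
[435.04079586 329.1449751  134.90135439] [-179.59150357   -0.33879418  167.84499751] [-1.27275332 -0.95247752 -0.28201823]
cup [308. 282.  45.] paint [345. 192.  35.]
467 [438.67 330.67 -10.29] 0.08
```

apply_moves(
  increments=[
    [1, 0, 0, -0.015, 0, 0, 0],
    [1, 0, 0, -0.02, 0, 0, 0],
    [1, 0, 0, -0.02, 0, 0, 0],
    [1, 0, 0, -0.02, 0, 0, 0],
    [1, 0, 0, -0.015, 0, 0, 0],
  ],
)

```text
time_s: 11.98
ee_pos: [438.8, 332.0, 50.0]
ee_rot: [179.9, 0.1, 167.8]
force: [-0.9, -0.1, -0.2]
gripper_width: 91.2
gripper_force: 0.0
```

apply_moves(
  increments=[
    [1, 0, 0, -0.013, 0, 0, 0],
    [1, 0, 0, -0.0095, 0, 0, 0],
    [1, 0, 0, 0, 0, 0, 0],
    [1, 0, 0, 0, 0, 0, 0],
  ],
)

```text
time_s: 12.32
ee_pos: [438.3, 332.0, 27.7]
ee_rot: [179.9, 0.1, 167.8]
force: [0.5, 0.0, -0.0]
gripper_width: 90.9
gripper_force: 0.0
```

apply_moves(
  increments=[
    [-1, 0, 0, 0, 0, 0, 0],
    [-1, 0, 0, 0, 0, 0, 0],
    [-1, 0, 0, 0, 0, 0, 0],
    [-1, 0, 0, 0, 0, 0, 0],
    [-1, 0, 0, 0, 0, 0, 0],
  ],
)

```text
time_s: 12.73
ee_pos: [437.7, 331.9, 27.1]
ee_rot: [179.9, 0.0, 167.8]
force: [0.2, 1.7, 1.4]
gripper_width: 61.0
gripper_force: 0.9
```

apply_moves(
  increments=[
    [-1, 0, 0, 0, 0, 0, 0],
    [-1, 0, 0, 0, 0, 0, 0],
    [-1, 0, 0, 0, 0, 0, 0],
    [-1, 0, 0, 0, 0, 0, 0],
    [-1, 0, 0, 0, 0, 0, 0],
  ],
)

```text
time_s: 13.15
ee_pos: [437.8, 332.0, 27.1]
ee_rot: [179.9, 0.0, 167.8]
force: [-0.7, 2.0, 4.9]
gripper_width: 59.0
gripper_force: 24.9
```

apply_moves(
  increments=[
    [-1, 0, 0, 0.015, 0, 0, 0],
    [-1, 0, 0, 0.03, 0, 0, 0],
    [-1, 0, 0, 0.03, 0, 0, 0],
    [-1, 0, 0, 0.03, 0, 0, 0],
    [-1, 0, 0, 0.03, 0, 0, 0],
  ],
)

```text
time_s: 13.57
ee_pos: [436.4, 330.4, 161.8]
ee_rot: [-179.8, -0.1, 167.9]
force: [0.8, -0.0, -2.4]
gripper_width: 58.9
gripper_force: 24.9
```

apply_moves(
  increments=[
    [-1, 0, 0, 0.03, 0, 0, 0],
    [-1, 0, 0, 0.03, 0, 0, 0],
    [-1, 0, 0, 0.018, 0, 0, 0],
    [-1, 0, 0, 0, 0, 0, 0],
  ],
)

```text
time_s: 13.9
ee_pos: [438.9, 332.2, 243.1]
ee_rot: [179.7, 0.3, 167.8]
force: [0.2, 0.2, -1.8]
gripper_width: 58.6
gripper_force: 24.9
```

```bash
python3 - <<'E'
from h import *
s=status.state(); print(s['ee_pos'],s['ee_rot'],s['force'],s['gripper_width'])
x,y,z=s['ee_pos']; z-=26.7
f=grab('side'); save(f,'s4.png'); b=near(f,blue(f),(x,y),z+20,100); print(b[0],*[np.round(v,2) for v in fitpose([(f,b[2])],FRAME,(x,y,-12),z=z)])
b=near(f,blue(f),(538,440),25,100); print('B',b[0],*[np.round(v,2) for v in fitpose([(f,b[2])],FRAME,(538,440,0))])
E
```

```text
[438.86306224 332.21517616 243.10483687] [179.73700088   0.27290106 167.84770408] [ 0.23610963  0.18030422 -1.80795335] 58.6107683783742
679 [438.92 329.43 -10.61] 0.16
B 395 [5.3895e+02 4.3889e+02 4.9000e-01] 0.05
```

apply_moves(
  increments=[
    [-1, 0.006, -0.015, 0, 0, 0, 0.3],
    [-1, 0.0104, -0.0268, 0, 0, 0, 0.37],
    [-1, 0.0104, -0.0268, 0, 0, 0, 0.37],
    [-1, 0.0104, -0.0268, 0, 0, 0, 0.37],
    [-1, 0.0104, -0.0268, 0, 0, 0, 0.37],
  ],
)

```text
time_s: 14.37
ee_pos: [483.7, 207.4, 236.4]
ee_rot: [-179.8, -0.3, 169.7]
force: [-0.4, 0.3, -2.1]
gripper_width: 58.8
gripper_force: 24.9
```

apply_moves(
  increments=[
    [-1, 0.0104, -0.0268, 0, 0, 0, 0.37],
    [-1, 0.0104, -0.0268, 0, 0, 0, 0.37],
    [-1, 0.0104, -0.0268, 0, 0, 0, 0.37],
    [-1, 0.0104, -0.0268, 0, 0, 0, 0.37],
    [-1, 0.0104, -0.0268, 0, 0, 0, 0.37],
  ],
)

```text
time_s: 14.78
ee_pos: [535.6, 73.6, 236.4]
ee_rot: [-179.9, -0.3, 171.5]
force: [0.8, -0.0, -2.7]
gripper_width: 58.9
gripper_force: 24.9
```

apply_moves(
  increments=[
    [-1, 0.0104, -0.0268, 0, 0, 0, 0.37],
    [-1, 0.0104, -0.0268, 0, 0, 0, 0.37],
    [-1, 0.0104, -0.0268, 0, 0, 0, 0.37],
    [-1, 0.0104, -0.0268, 0, 0, 0, 0.37],
    [-1, 0.009, -0.026, 0, 0, 0, 0.3],
  ],
)

```text
time_s: 15.2
ee_pos: [586.4, -59.4, 236.1]
ee_rot: [-180.0, -0.4, 173.3]
force: [-0.9, 0.5, -2.3]
gripper_width: 59.1
gripper_force: 24.9
```

apply_moves(
  increments=[
    [-1, 0, 0, -0.01, 0, 0, 0],
    [-1, 0, 0, -0.02, 0, 0, 0],
    [-1, 0, 0, -0.02, 0, 0, 0],
    [-1, 0, 0, -0.02, 0, 0, 0],
    [-1, 0, 0, -0.01, 0, 0, 0],
  ],
)

```text
time_s: 15.62
ee_pos: [584.1, -57.4, 154.1]
ee_rot: [-180.0, -0.6, 173.3]
force: [-0.3, 0.5, -3.2]
gripper_width: 58.6
gripper_force: 24.9
```

apply_moves(
  increments=[
    [-1, 0, 0, 0, 0, 0, 0],
    [-1, 0, 0, 0, 0, 0, 0],
    [-1, 0, 0, 0, 0, 0, 0],
    [-1, 0, 0, 0, 0, 0, 0],
    [-1, 0, 0, 0, 0, 0, 0],
  ],
)

```text
time_s: 16.03
ee_pos: [588.3, -57.9, 160.9]
ee_rot: [180.0, 0.1, 173.3]
force: [-0.2, -0.2, -2.0]
gripper_width: 58.7
gripper_force: 24.9
```

```bash
python3 - <<'E'
from h import *
s=status.state(); print(s['ee_pos'],s['ee_rot'],s['force'],s['gripper_width'])
x,y,z=s['ee_pos']; z-=27.1
f=grab('side'); save(f,'s5.png'); b=near(f,blue(f),(x,y),z+20,100); print(b[0],np.ptp(b[2],0),*[np.round(v,2) for v in fitpose([(f,b[2])],FRAME,(x,y,-7),z=z)])
E
```

```text
[588.27167952 -57.86854044 160.85511114] [1.79996468e+02 1.31195313e-01 1.73272216e+02] [-0.18961438 -0.21425291 -1.96416837] 58.7377882080643
1597 [53. 49.] [584.96 -78.16  -8.07] 0.41
```

apply_moves(
  increments=[
    [-1, 0.0002, 0.0004, -0.01, 0, 0, 0],
    [-1, 0, 0, -0.01, 0, 0, 0],
    [-1, 0, 0, -0.008, 0, 0, 0],
    [-1, 0, 0, -0.003, 0, 0, 0],
    [-1, 0, 0, 0, 0, 0, 0],
  ],
)

```text
time_s: 16.5
ee_pos: [586.8, -57.4, 126.9]
ee_rot: [180.0, -0.2, 173.3]
force: [0.9, 0.0, -2.5]
gripper_width: 58.6
gripper_force: 24.9
```

apply_moves(
  increments=[
    [-1, 0, 0, -0.002, 0, 0, 0],
    [-1, 0, 0, -0.002, 0, 0, 0],
    [-1, 0, 0, -0.001, 0, 0, 0],
    [-1, 0, 0, 0, 0, 0, 0],
  ],
)

```text
time_s: 16.83
ee_pos: [587.8, -57.5, 123.6]
ee_rot: [180.0, 0.0, 173.3]
force: [-0.7, -0.2, -2.7]
gripper_width: 58.7
gripper_force: 24.9
```

apply_moves(
  increments=[
    [-1, 0, 0, -0.001, 0, 0, 0],
    [-1, 0, 0, -0.001, 0, 0, 0],
    [-1, 0, 0, 0, 0, 0, 0],
  ],
)

```text
time_s: 17.08
ee_pos: [587.8, -57.4, 121.6]
ee_rot: [180.0, -0.0, 173.3]
force: [-0.0, -0.6, -1.8]
gripper_width: 58.9
gripper_force: 24.9
```

In the notch with no contact load. Seat it at 117.

apply_moves(
  increments=[
    [-1, 0, 0, -0.001, 0, 0, 0],
    [-1, 0, 0, -0.001, 0, 0, 0],
    [-1, 0, 0, -0.001, 0, 0, 0],
    [-1, 0, 0, -0.001, 0, 0, 0],
    [-1, 0, 0, -0.0005, 0, 0, 0],
  ],
)

```text
time_s: 17.5
ee_pos: [587.8, -57.5, 117.2]
ee_rot: [180.0, -0.0, 173.3]
force: [-1.9, 0.9, 0.9]
gripper_width: 59.0
gripper_force: 24.9
```

apply_moves(
  increments=[
    [1, 0, 0, 0, 0, 0, 0],
    [1, 0, 0, 0, 0, 0, 0],
    [1, 0, 0, 0, 0, 0, 0],
    [1, 0, 0, 0, 0, 0, 0],
    [1, 0, 0, 0, 0, 0, 0],
  ],
)

```text
time_s: 17.92
ee_pos: [588.0, -57.5, 117.4]
ee_rot: [180.0, 0.0, 173.3]
force: [0.0, 0.0, 0.2]
gripper_width: 89.2
gripper_force: 0.0
```

apply_moves(
  increments=[
    [1, 0, 0, 0.015, 0, 0, 0],
    [1, 0, 0, 0.03, 0, 0, 0],
    [1, 0, 0, 0.03, 0, 0, 0],
    [1, 0, 0, 0.03, 0, 0, 0],
    [1, 0, 0, 0.018, 0, 0, 0],
  ],
)

```text
time_s: 18.33
ee_pos: [588.9, -57.6, 243.8]
ee_rot: [180.0, 0.3, 173.3]
force: [-0.1, 0.8, 0.3]
gripper_width: 91.3
gripper_force: 0.0
```

apply_moves(
  increments=[
    [1, 0, 0.02, 0, 0, 0, 0],
    [1, 0, 0.028, 0, 0, 0, 0.5],
    [1, 0, 0.028, 0, 0, 0, 0.5],
    [1, 0, 0.028, 0, 0, 0, 0.5],
    [1, 0, 0.028, 0, 0, 0, 0.5],
  ],
)

```text
time_s: 18.75
ee_pos: [587.7, 75.6, 240.4]
ee_rot: [180.0, 0.0, 175.3]
force: [0.2, 0.7, -0.3]
gripper_width: 91.0
gripper_force: 0.0
```

```bash
python3 - <<'E'
from h import *
s=status.state(); print(s['ee_pos'],s['ee_rot'],s['force'])
F2=np.r_[FRAME,FRAME+[0,0,32]]
for n in('side','top'):
    f=grab(n); save(f,n+'6.png')
    b=near(f,blue(f),(588,-58),94,60); print(n,b[0],*[np.round(v,2) for v in fitpose([(f,b[2])],F2,(588,-58,-7),z=58)])
    for nm,x,y,a in(('B',538,440,0),('R',611,-338,-7)):
        b=near(f,blue(f),(x,y),25,100); print(n,nm,b[0],*[np.round(v,2) for v in fitpose([(f,b[2])],FRAME,(x,y,a))])
E
```

```text
[587.68570448  75.64239075 240.36268349] [1.79990291e+02 2.01078878e-02 1.75264983e+02] [ 0.16455839  0.67152226 -0.25042127]
side 1376 [587.76 -57.3   -7.43] 0.02
side B 396 [5.3895e+02 4.3889e+02 4.9000e-01] 0.05
side R 1375 [ 610.9  -336.64   -7.61] 0.03
top 586 [588.29 -57.99  -7.04] 0.07
top B 489 [5.3813e+02 4.4101e+02 4.7000e-01] 0.16
top R 622 [ 611.71 -338.21   -6.32] 0.04
```

apply_moves(
  increments=[
    [1, -0.0035, 0.026, 0, 0, 0, 0.36],
    [1, -0.0035, 0.026, 0, 0, 0, 0.36],
    [1, -0.0035, 0.026, 0, 0, 0, 0.36],
    [1, -0.0035, 0.026, 0, 0, 0, 0.36],
    [1, -0.0035, 0.026, 0, 0, 0, 0.36],
  ],
)

```text
time_s: 19.27
ee_pos: [570.2, 204.9, 240.3]
ee_rot: [-180.0, 0.0, 177.0]
force: [0.4, -0.2, -0.4]
gripper_width: 91.4
gripper_force: 0.0
```

apply_moves(
  increments=[
    [1, -0.0035, 0.026, 0, 0, 0, 0.36],
    [1, -0.0035, 0.026, 0, 0, 0, 0.36],
    [1, -0.0035, 0.026, 0, 0, 0, 0.36],
    [1, -0.0035, 0.026, 0, 0, 0, 0.36],
    [1, -0.0035, 0.026, 0, 0, 0, 0.36],
  ],
)

```text
time_s: 19.68
ee_pos: [552.9, 335.0, 240.2]
ee_rot: [-180.0, 0.0, 178.8]
force: [0.8, -0.8, -0.0]
gripper_width: 91.5
gripper_force: 0.0
```

apply_moves(
  increments=[
    [1, -0.0035, 0.026, 0, 0, 0, 0.36],
    [1, -0.0035, 0.026, 0, 0, 0, 0.36],
    [1, -0.0035, 0.026, 0, 0, 0, 0.36],
    [1, -0.0035, 0.026, 0, 0, 0, 0.36],
    [1, 0, 0, 0, 0, 0, 0],
  ],
)

```text
time_s: 20.1
ee_pos: [538.0, 442.5, 239.3]
ee_rot: [179.9, -0.0, -179.5]
force: [-1.1, -1.3, -0.2]
gripper_width: 91.0
gripper_force: 0.0
```

apply_moves(
  increments=[
    [1, 0, 0, -0.015, 0, 0, 0],
    [1, 0, 0, -0.025, 0, 0, 0],
    [1, 0, 0, -0.025, 0, 0, 0],
    [1, 0, 0, -0.025, 0, 0, 0],
    [1, 0, 0, -0.025, 0, 0, 0],
  ],
)

```text
time_s: 20.52
ee_pos: [539.3, 437.2, 124.2]
ee_rot: [-180.0, 0.0, -179.7]
force: [0.6, 0.5, 0.5]
gripper_width: 91.5
gripper_force: 0.0
```

apply_moves(
  increments=[
    [1, 0, 0, -0.015, 0, 0, 0],
    [1, 0, 0, 0, 0, 0, 0],
    [1, 0, 0, 0, 0, 0, 0],
    [1, 0, 0, 0, 0, 0, 0],
  ],
)

```text
time_s: 20.85
ee_pos: [539.9, 438.5, 111.7]
ee_rot: [179.9, 0.1, -179.7]
force: [-0.0, -0.1, -0.0]
gripper_width: 91.3
gripper_force: 0.0
```

```bash
python3 - <<'E'
from h import *
s=status.state(); print(s['ee_pos'],s['ee_rot'],s['force'])
f=grab('side'); b=near(f,blue(f),(538,440),25,100); print(b[0],*[np.round(v,2) for v in fitpose([(f,b[2])],FRAME,(538,440,0))])
E
```

```text
[539.89462479 438.49150899 111.70067194] [ 1.79920991e+02  1.17188129e-01 -1.79727773e+02] [-0.01643612 -0.11958863 -0.04425227]
397 [5.3858e+02 4.3839e+02 9.0000e-02] 0.05
```

apply_moves(
  increments=[
    [1, -0.0005, 0.0005, -0.015, 0, 0, 0],
    [1, 0, 0, -0.02, 0, 0, 0],
    [1, 0, 0, -0.02, 0, 0, 0],
    [1, 0, 0, -0.015, 0, 0, 0],
    [1, 0, 0, -0.013, 0, 0, 0],
  ],
)

```text
time_s: 21.32
ee_pos: [538.9, 439.3, 27.7]
ee_rot: [179.9, 0.1, -179.7]
force: [0.0, 0.2, -0.2]
gripper_width: 90.9
gripper_force: 0.0
```

apply_moves(
  increments=[
    [1, 0, 0, 0, 0, 0, 0],
    [1, 0, 0, 0, 0, 0, 0],
    [1, 0, 0, 0, 0, 0, 0],
  ],
)

```text
time_s: 21.57
ee_pos: [539.4, 439.8, 29.1]
ee_rot: [179.9, 0.1, -179.7]
force: [-0.9, -0.2, 0.8]
gripper_width: 91.1
gripper_force: 0.0
```

apply_moves(
  increments=[
    [-1, 0, 0, 0, 0, 0, 0],
    [-1, 0, 0, 0, 0, 0, 0],
    [-1, 0, 0, 0, 0, 0, 0],
    [-1, 0, 0, 0, 0, 0, 0],
    [-1, 0, 0, 0, 0, 0, 0],
  ],
)

```text
time_s: 21.98
ee_pos: [538.5, 439.3, 27.6]
ee_rot: [179.9, 0.0, -179.7]
force: [0.0, 1.6, 0.5]
gripper_width: 60.7
gripper_force: 0.7
```

apply_moves(
  increments=[
    [-1, 0, 0, 0, 0, 0, 0],
    [-1, 0, 0, 0, 0, 0, 0],
    [-1, 0, 0, 0, 0, 0, 0],
    [-1, 0, 0, 0, 0, 0, 0],
    [-1, 0, 0, 0, 0, 0, 0],
  ],
)

```text
time_s: 22.4
ee_pos: [538.5, 439.4, 27.5]
ee_rot: [179.9, 0.0, -179.7]
force: [-0.4, 0.8, 2.1]
gripper_width: 58.8
gripper_force: 25.0
```

apply_moves(
  increments=[
    [-1, 0, 0, 0.015, 0, 0, 0],
    [-1, 0, 0, 0.03, 0, 0, 0],
    [-1, 0, 0, 0.03, 0, 0, 0],
    [-1, 0, 0, 0.03, 0, 0, 0],
    [-1, 0, 0, 0.03, 0, 0, 0],
  ],
)

```text
time_s: 22.82
ee_pos: [538.0, 438.3, 162.9]
ee_rot: [-179.9, -0.1, -179.7]
force: [0.5, 0.1, 0.4]
gripper_width: 12.1
gripper_force: 0.0
```

apply_moves(
  increments=[
    [-1, 0, 0, 0.03, 0, 0, 0],
    [-1, 0, 0, 0.03, 0, 0, 0],
    [-1, 0, 0, 0.018, 0, 0, 0],
    [-1, 0, 0, 0, 0, 0, 0],
    [-1, 0, 0, 0, 0, 0, 0],
  ],
)

```text
time_s: 23.23
ee_pos: [538.5, 438.8, 240.6]
ee_rot: [180.0, 0.1, -179.7]
force: [0.5, 0.0, -0.3]
gripper_width: 0.4
gripper_force: 0.0
```

apply_moves(
  increments=[
    [1, 0, -0.03, 0, 0, 0, 0],
    [1, 0, -0.03, 0, 0, 0, 0],
    [1, 0, -0.03, 0, 0, 0, 0],
    [1, 0, -0.03, 0, 0, 0, 0],
    [1, 0, 0, 0, 0, 0, 0],
  ],
)

```text
time_s: 23.65
ee_pos: [537.2, 313.3, 238.0]
ee_rot: [-179.7, -0.3, -179.9]
force: [0.3, -0.5, -0.7]
gripper_width: 30.8
gripper_force: 0.0
```

```bash
python3 - <<'E'
from h import *
for n in('side','top'):
    f=grab(n); save(f,n+'7.png')
    for b in blobs(blue(f),100): print(n,b[0],b[1].round(1),unproj(f,b[1],25)[0].round())
    for nm,x,y,a in(('B',538,440,0),):
        b=near(f,blue(f),(x,y),25,100); print(n,nm,b[0],*[np.round(v,2) for v in fitpose([(f,b[2])],FRAME,(x,y,a))])
im=np.hstack([cv2.resize(cv2.imread('pics/side7.png')[120:220,200:340],(400,300)),cv2.resize(cv2.imread('pics/top7.png')[140:260,80:240],(400,300))]); cv2.imwrite('pics/c7.png',np.clip(im*1.4,0,255))
E
```

```text
side 398 [262.8 142.5] [538. 425.  25.]
side 1354 [304.9 230. ] [604.  -1.  25.]
side 3505 [458.3 341.9] [ 865. -366.   25.]
side 1373 [339.  348.6] [ 611. -341.   25.]
side 836 [487.9 398.3] [ 869. -484.   25.]
side B 398 [536.85 435.51  -1.87] 0.06
top 665 [373.   95.2] [ 871. -275.   25.]
top 1708 [433.4  97.2] [ 864. -458.   25.]
top 115 [517.6 122.1] [ 786. -704.   25.]
top 579 [302.8 180.5] [605. -62.  25.]
top 620 [396.3 178.8] [ 611. -337.   25.]
top 123 [552.  191.8] [ 575. -787.   25.]
top 108 [524.8 225.1] [ 477. -701.   25.]
top B 579 [538. 440.   0.] 1.0[ WARN:0@1.057] global loadsave.cpp:1063 imwrite_ Unsupported depth image for selected encoder is fallbacked to CV_8U.
```

View pics/c7.png

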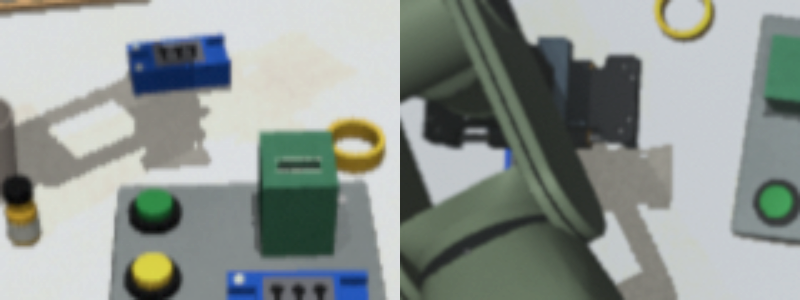

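The frame slipped out of the grip and is standing flat, slightly turned, at crop-left (180,62). I'll regrasp it with more force.

apply_moves(
  increments=[
    [1, 0, 0.029, 0, 0, 0, -0.5],
    [1, 0, 0.029, 0, 0, 0, -0.5],
    [1, 0, 0.029, 0, 0, 0, -0.5],
    [1, -0.001, 0.03, 0, 0, 0, -0.6],
    [1, 0, 0, 0, 0, 0, 0],
  ],
)

```text
time_s: 24.17
ee_pos: [535.6, 442.4, 237.2]
ee_rot: [179.9, -0.2, 178.5]
force: [-0.6, -0.4, 0.4]
gripper_width: 72.1
gripper_force: 0.0
```

apply_moves(
  increments=[
    [1, 0, 0, -0.015, 0, 0, 0],
    [1, 0, 0, -0.025, 0, 0, 0],
    [1, 0, 0, -0.03, 0, 0, 0],
    [1, 0, 0, -0.03, 0, 0, 0],
    [1, 0, 0, -0.02, 0, 0, 0],
  ],
)

```text
time_s: 24.58
ee_pos: [535.3, 435.5, 115.5]
ee_rot: [-179.8, -0.3, 178.3]
force: [0.4, -0.1, -0.7]
gripper_width: 91.3
gripper_force: 0.0
```

apply_moves(
  increments=[
    [1, 0, 0, -0.01, 0, 0, 0],
    [1, 0, 0, 0, 0, 0, 0],
    [1, 0, 0, 0, 0, 0, 0],
    [1, 0, 0, 0, 0, 0, 0],
    [1, 0, 0, 0, 0, 0, 0],
  ],
)

```text
time_s: 25.0
ee_pos: [538.2, 436.9, 112.1]
ee_rot: [179.9, 0.2, 178.2]
force: [-0.5, 0.1, -0.4]
gripper_width: 91.3
gripper_force: 0.0
```

```bash
python3 - <<'E'
from h import *
s=status.state(); print(s['ee_pos'],s['ee_rot'],s['force'])
f=grab('side'); b=near(f,blue(f),(538,437),25,100); print(b[0],*[np.round(v,2) for v in fitpose([(f,b[2])],FRAME,(538,437,0))])
f=grab('top'); b=near(f,blue(f),(538,437),25,50); print(b[0],b[1])
E
```

```text
[538.2272942  436.87356438 112.14652416] [1.79860696e+02 1.58368853e-01 1.78210253e+02] [-0.51116254  0.08237939 -0.39723218]
401 [536.26 436.15  -1.35] 0.05
281 [133.95373665 210.74733096]
```

apply_moves(
  increments=[
    [1, -0.001, 0, -0.015, 0, 0, 0],
    [1, 0, 0, -0.02, 0, 0, 0],
    [1, 0, 0, -0.02, 0, 0, 0],
    [1, 0, 0, -0.017, 0, 0, 0],
    [1, 0, 0, -0.014, 0, 0, 0],
  ],
)

```text
time_s: 25.52
ee_pos: [536.2, 435.9, 23.6]
ee_rot: [180.0, 0.0, 178.2]
force: [0.5, -0.1, 0.2]
gripper_width: 91.2
gripper_force: 0.0
```

apply_moves(
  increments=[
    [1, 0, 0, 0, 0, 0, 0],
    [1, 0, 0, 0, 0, 0, 0],
    [1, 0, 0, 0, 0, 0, 0],
  ],
)

```text
time_s: 25.77
ee_pos: [537.1, 436.7, 25.7]
ee_rot: [179.9, 0.1, 178.2]
force: [-0.1, 0.4, 0.3]
gripper_width: 91.0
gripper_force: 0.0
```

apply_moves(
  increments=[
    [-1, 0, 0, 0, 0, 0, 0],
    [-1, 0, 0, 0, 0, 0, 0],
    [-1, 0, 0, 0, 0, 0, 0],
    [-1, 0, 0, 0, 0, 0, 0],
    [-1, 0, 0, 0, 0, 0, 0],
  ],
  newtons=45,
)

```text
time_s: 26.18
ee_pos: [536.6, 436.4, 24.7]
ee_rot: [179.9, 0.0, 178.2]
force: [1.0, 0.6, 0.9]
gripper_width: 60.9
gripper_force: 8.8
```

apply_moves(
  increments=[
    [-1, 0, 0, 0, 0, 0, 0],
    [-1, 0, 0, 0, 0, 0, 0],
    [-1, 0, 0, 0, 0, 0, 0],
    [-1, 0, 0, 0, 0, 0, 0],
    [-1, 0, 0, 0, 0, 0, 0],
  ],
)

```text
time_s: 26.6
ee_pos: [536.5, 436.4, 24.6]
ee_rot: [179.9, 0.0, 178.2]
force: [-0.8, 0.9, 2.9]
gripper_width: 59.2
gripper_force: 44.3
```

apply_moves(
  increments=[
    [-1, 0, 0, 0.005, 0, 0, 0],
    [-1, 0, 0, 0.01, 0, 0, 0],
    [-1, 0, 0, 0.015, 0, 0, 0],
    [-1, 0, 0, 0.02, 0, 0, 0],
    [-1, 0, 0, 0.02, 0, 0, 0],
  ],
)

```text
time_s: 27.02
ee_pos: [535.7, 435.2, 94.3]
ee_rot: [-179.9, -0.1, 178.2]
force: [-0.2, -0.6, -1.7]
gripper_width: 59.5
gripper_force: 44.4
```

apply_moves(
  increments=[
    [-1, 0, 0, 0.03, 0, 0, 0],
    [-1, 0, 0, 0.03, 0, 0, 0],
    [-1, 0, 0, 0.03, 0, 0, 0],
    [-1, 0, 0, 0.03, 0, 0, 0],
    [-1, 0, 0, 0.02, 0, 0, 0],
  ],
)

```text
time_s: 27.43
ee_pos: [536.6, 436.0, 237.8]
ee_rot: [179.9, 0.1, 178.2]
force: [0.2, 0.6, -1.0]
gripper_width: 59.3
gripper_force: 44.4
```

apply_moves(
  increments=[
    [-1, 0, 0, 0, 0, 0, 0],
    [-1, 0, 0, 0, 0, 0, 0],
    [-1, 0, 0, 0, 0, 0, 0],
  ],
)

```text
time_s: 27.68
ee_pos: [535.4, 435.2, 232.0]
ee_rot: [-179.9, -0.2, 178.2]
force: [0.5, 0.3, -2.2]
gripper_width: 59.4
gripper_force: 44.4
```

apply_moves(
  increments=[
    [-1, 0.0025, -0.018, 0, 0, 0, -0.27],
    [-1, 0.0029, -0.028, 0, 0, 0, -0.275],
    [-1, 0.0029, -0.028, 0, 0, 0, -0.275],
    [-1, 0.0029, -0.028, 0, 0, 0, -0.275],
    [-1, 0.0029, -0.028, 0, 0, 0, -0.275],
  ],
)

```text
time_s: 28.1
ee_pos: [549.1, 304.2, 231.1]
ee_rot: [-179.8, -0.3, 176.8]
force: [0.1, 1.0, -1.4]
gripper_width: 59.8
gripper_force: 44.4
```

apply_moves(
  increments=[
    [-1, 0.0029, -0.028, 0, 0, 0, -0.275],
    [-1, 0.0029, -0.028, 0, 0, 0, -0.275],
    [-1, 0.0029, -0.028, 0, 0, 0, -0.275],
    [-1, 0.0029, -0.028, 0, 0, 0, -0.275],
    [-1, 0.0029, -0.028, 0, 0, 0, -0.275],
  ],
)

```text
time_s: 28.52
ee_pos: [563.5, 164.3, 231.4]
ee_rot: [-179.9, -0.3, 175.5]
force: [0.9, -0.5, -1.9]
gripper_width: 59.3
gripper_force: 44.4
```

apply_moves(
  increments=[
    [-1, 0.0029, -0.028, 0, 0, 0, -0.275],
    [-1, 0.0029, -0.028, 0, 0, 0, -0.275],
    [-1, 0.0029, -0.028, 0, 0, 0, -0.275],
    [-1, 0.0029, -0.028, 0, 0, 0, -0.275],
    [-1, 0.0029, -0.028, 0, 0, 0, -0.275],
  ],
)

```text
time_s: 28.93
ee_pos: [578.0, 24.6, 231.5]
ee_rot: [-180.0, -0.3, 174.1]
force: [0.9, 0.7, -2.2]
gripper_width: 59.0
gripper_force: 44.4
```

apply_moves(
  increments=[
    [-1, 0.0029, -0.028, 0, 0, 0, -0.275],
    [-1, 0.0029, -0.028, 0, 0, 0, -0.275],
    [-1, 0.0025, -0.0275, 0, 0, 0, -0.275],
    [-1, 0, 0, 0, 0, 0, 0],
    [-1, 0, 0, 0, 0, 0, 0],
  ],
)

```text
time_s: 29.35
ee_pos: [586.5, -58.5, 231.6]
ee_rot: [180.0, -0.3, 173.1]
force: [-0.4, -0.3, -2.8]
gripper_width: 59.5
gripper_force: 44.4
```

apply_moves(
  increments=[
    [-1, 0, 0, -0.015, 0, 0, 0],
    [-1, 0, 0, -0.02, 0, 0, 0],
    [-1, 0, 0, -0.015, 0, 0, 0],
    [-1, 0, 0, -0.005, 0, 0, 0],
    [-1, 0, 0, 0, 0, 0, 0],
  ],
)

```text
time_s: 29.77
ee_pos: [586.1, -56.2, 176.7]
ee_rot: [180.0, -0.3, 173.3]
force: [-1.0, 0.5, -2.3]
gripper_width: 59.0
gripper_force: 44.4
```

apply_moves(
  increments=[
    [-1, 0, 0, 0, 0, 0, 0],
    [-1, 0, 0, 0, 0, 0, 0],
    [-1, 0, 0, 0, 0, 0, 0],
    [-1, 0, 0, 0, 0, 0, 0],
    [-1, 0, 0, 0, 0, 0, 0],
  ],
)

```text
time_s: 30.18
ee_pos: [588.0, -57.5, 179.8]
ee_rot: [180.0, 0.1, 173.3]
force: [-0.9, -0.1, -3.0]
gripper_width: 59.1
gripper_force: 44.4
```

apply_moves(
  increments=[
    [-1, 0, 0, -0.008, 0, 0, 0],
    [-1, 0, 0, -0.008, 0, 0, 0],
    [-1, 0, 0, -0.004, 0, 0, 0],
    [-1, 0, 0, -0.002, 0, 0, 0],
    [-1, 0, 0, 0, 0, 0, 0],
  ],
)

```text
time_s: 30.6
ee_pos: [587.1, -57.4, 156.1]
ee_rot: [180.0, -0.1, 173.3]
force: [0.3, 0.1, -1.8]
gripper_width: 59.3
gripper_force: 44.4
```

apply_moves(
  increments=[
    [-1, 0, 0, -0.002, 0, 0, 0],
    [-1, 0, 0, -0.002, 0, 0, 0],
    [-1, 0, 0, 0, 0, 0, 0],
  ],
)

```text
time_s: 30.85
ee_pos: [588.2, -57.6, 154.5]
ee_rot: [180.0, 0.1, 173.3]
force: [-2.3, 0.7, 3.3]
gripper_width: 59.1
gripper_force: 44.4
```

apply_moves(
  increments=[
    [-1, 0, 0, -0.001, 0, 0, 0],
    [-1, 0, 0, -0.001, 0, 0, 0],
    [-1, 0, 0, 0, 0, 0, 0],
  ],
)

```text
time_s: 31.1
ee_pos: [588.3, -57.6, 154.3]
ee_rot: [180.0, 0.2, 173.3]
force: [-4.6, 0.2, 11.7]
gripper_width: 59.3
gripper_force: 44.4
```

apply_moves(
  increments=[
    [-1, 0, 0, -0.001, 0, 0, 0],
    [-1, 0, 0, -0.001, 0, 0, 0],
    [-1, 0, 0, 0, 0, 0, 0],
  ],
)

```text
time_s: 31.35
ee_pos: [588.5, -57.6, 154.0]
ee_rot: [-180.0, 0.3, 173.3]
force: [-7.1, -0.9, 20.7]
gripper_width: 59.4
gripper_force: 44.4
```

apply_moves(
  increments=[
    [-1, 0, 0, 0.003, 0, 0, 0],
    [-1, 0, 0, 0.003, 0, 0, 0],
    [-1, -0.002, 0, 0, 0, 0, 0],
    [-1, 0, 0, 0, 0, 0, 0],
    [-1, 0, 0, 0, 0, 0, 0],
  ],
)

```text
time_s: 31.77
ee_pos: [585.3, -57.4, 154.6]
ee_rot: [180.0, -0.1, 173.3]
force: [-0.5, 0.5, -0.5]
gripper_width: 59.2
gripper_force: 44.4
```

apply_moves(
  increments=[
    [-1, 0, 0, -0.002, 0, 0, 0],
    [-1, 0, 0, -0.002, 0, 0, 0],
    [-1, 0, 0, 0, 0, 0, 0],
  ],
)

```text
time_s: 32.02
ee_pos: [585.7, -57.6, 154.0]
ee_rot: [-180.0, 0.1, 173.3]
force: [-6.3, -0.8, 15.2]
gripper_width: 59.5
gripper_force: 44.4
```

apply_moves(
  increments=[
    [-1, 0, 0, -0.001, 0, 0, 0],
    [-1, 0, 0, -0.001, 0, 0, 0],
    [-1, 0, 0, 0, 0, 0, 0],
  ],
)

```text
time_s: 32.27
ee_pos: [585.9, -57.6, 153.8]
ee_rot: [-180.0, 0.2, 173.3]
force: [-6.9, 0.7, 23.3]
gripper_width: 59.9
gripper_force: 44.4
```

apply_moves(
  increments=[
    [-1, 0, 0, 0.008, 0, 0, 0],
    [-1, 0, 0, 0.014, 0, 0, 0],
    [-1, 0.002, 0, 0.008, 0, 0, 0],
    [-1, 0, 0, 0, 0, 0, 0],
    [-1, 0, 0, 0, 0, 0, 0],
  ],
)

```text
time_s: 32.68
ee_pos: [588.0, -57.4, 178.8]
ee_rot: [180.0, 0.0, 173.3]
force: [-0.2, 0.5, -2.4]
gripper_width: 59.5
gripper_force: 44.4
```

apply_moves(
  increments=[
    [-1, 0, 0, 0, 0, 0, 0],
    [-1, 0, 0, 0, 0, 0, 0],
    [-1, 0, 0, 0, 0, 0, 0],
    [-1, 0, 0, 0, 0, 0, 0],
  ],
)

```text
time_s: 33.02
ee_pos: [587.5, -57.4, 178.5]
ee_rot: [180.0, -0.1, 173.3]
force: [-0.1, -0.6, -2.1]
gripper_width: 59.5
gripper_force: 44.4
```

```bash
python3 - <<'E'
from h import *
s=status.state(); print(s['ee_pos'],s['ee_rot'],s['force'])
for n in('side','top'):
    f=grab(n); save(f,n+'8.png')
im=np.hstack([cv2.resize(cv2.imread('pics/side8.png')[180:270,260:380],(533,400),interpolation=cv2.INTER_CUBIC),cv2.resize(cv2.imread('pics/top8.png')[140:240,270:336],(264,400),interpolation=cv2.INTER_CUBIC)]); cv2.imwrite('pics/c8.png',np.clip(im*1.4,0,255).astype(np.uint8))
E
```

```text
[587.47049493 -57.44787984 178.53592415] [ 1.79994823e+02 -6.23277489e-02  1.73257909e+02] [-0.09587022 -0.58761498 -2.09590369]
```

View pics/c8.png

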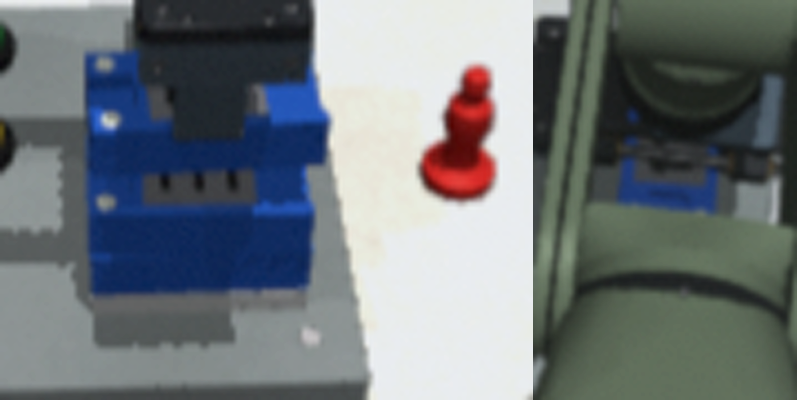

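```bash
python3 - <<'E'
from h import *
f=grab('side'); s=status.state(); x,y,z=s['ee_pos']
k=6; x0,y0=265,180
im=cv2.resize(cv2.cvtColor(f['color'][y0:y0+90,x0:x0+110],cv2.COLOR_RGB2BGR),None,fx=k,fy=k,interpolation=cv2.INTER_CUBIC); im=np.clip(im*1.4,0,255).astype(np.uint8)
def draw(cx,cy,a,zf,col):
    P=place(box(120,60,8,40),cx,cy,a,zf); q=((proj(f,P)-[x0,y0]+.5)*k).astype(int)
    for i,j in((0,1),(2,3),(4,5),(6,7),(0,2),(4,6),(0,4),(2,6),(1,3),(5,7),(1,5),(3,7)): cv2.line(im,q[i].tolist(),q[j].tolist(),col,1)
draw(587.8,-57.5,-7,90,(255,255,255))
draw(x,y,-6.75,z-24.6,(0,255,255))
cv2.imwrite('pics/c9.png',im)
E
```

```text
(no output)
```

View pics/c9.png

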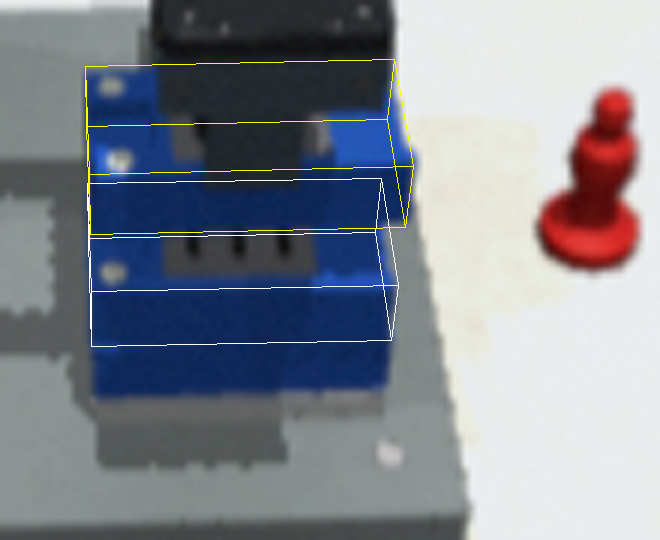

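apply_moves(
  increments=[
    [-1, 0, 0, 0.015, 0, 0, 0],
    [-1, 0, 0, 0.03, 0, 0, 0],
    [-1, 0, 0, 0.015, 0, 0, 0],
    [-1, 0, 0, 0, 0, 0, 0],
    [-1, 0, 0, 0, 0, 0, 0],
  ],
)

```text
time_s: 33.58
ee_pos: [587.9, -57.5, 239.6]
ee_rot: [180.0, 0.1, 173.3]
force: [0.1, 0.5, -2.0]
gripper_width: 59.2
gripper_force: 44.4
```

apply_moves(
  increments=[
    [-1, 0, 0, 0, 0, 0, 0],
    [-1, 0, 0, 0, 0, 0, 0],
    [-1, 0, 0, 0, 0, 0, 0],
    [-1, 0, 0, 0, 0, 0, 0],
  ],
)

```text
time_s: 33.92
ee_pos: [587.3, -57.4, 238.0]
ee_rot: [180.0, -0.1, 173.3]
force: [0.1, 0.6, -1.4]
gripper_width: 59.5
gripper_force: 44.4
```

```bash
cat > tilt.py <<'E'
from h import *
def tilt(off,f=None):
    f=f or grab('side'); s=status.state(); x,y,z=s['ee_pos']; print(s['ee_pos'].round(1),s['ee_rot'].round(2))
    zf=z-off; b=near(f,blue(f),(x,y),zf+20,300); print(b[0],np.ptp(b[2],0))
    out=[]
    for p in np.arange(-5,5.1,.5):
        c,sn=np.cos(np.radians(p)),np.sin(np.radians(p)); P=FRAME-[0,0,20]; P=np.c_[P[:,0]*c+P[:,2]*sn,P[:,1],-P[:,0]*sn+P[:,2]*c+20]
        for dz in(-2,0,2):
            v,cst=fitpose([(f,b[2])],P,(x,y,-7),z=zf+dz); out.append((cst,p,dz,*v.round(1)))
    for o in sorted(out)[:6]: print(np.round(o,3))
    return f
if __name__=='__main__':
    import sys; f=tilt(float(sys.argv[1])); save(f,sys.argv[2])
E
python3 tilt.py 24.6 s10.png
```

```text
[587.4 -57.4 238.3] [ 1.8000e+02 -9.0000e-02  1.7326e+02]
947 [57. 29.]
[ 7.60e-02  0.00e+00 -2.00e+00  5.87e+02 -5.95e+01 -6.60e+00]
[ 7.700e-02 -5.000e-01 -2.000e+00  5.871e+02 -5.920e+01 -6.600e+00]
[ 7.800e-02 -1.000e+00 -2.000e+00  5.872e+02 -5.890e+01 -6.300e+00]
[ 7.80e-02  5.00e-01 -2.00e+00  5.87e+02 -5.97e+01 -6.10e+00]
[ 7.900e-02  1.000e+00 -2.000e+00  5.868e+02 -6.040e+01 -7.400e+00]
[ 7.900e-02  1.500e+00 -2.000e+00  5.869e+02 -6.000e+01 -6.000e+00]
```

```bash
python3 - <<'E'
from h import *
f=grab('side'); s=status.state(); x,y,z=s['ee_pos']
k=8; q=proj(f,[[x,y,z]])[0]; x0,y0=int(q[0]-42),int(q[1]-20)
crop=f['color'][y0:y0+56,x0:x0+88]
im=cv2.resize(cv2.cvtColor(crop,cv2.COLOR_RGB2BGR),None,fx=k,fy=k,interpolation=cv2.INTER_CUBIC); im=np.clip(im*1.5,0,255).astype(np.uint8)
E=lambda P:[cv2.line(im,*[tuple(((proj(f,[P[i]])[0]-[x0,y0]+.5)*k).astype(int).tolist()) for i in e],(0,255,255),1) for e in((0,1),(4,5),(0,4),(2,6),(1,3),(5,7),(1,5),(3,7))]
for B in(box(120,60,8,40),box(19.5,40,0,8,48),box(19.5,20,0,8,-48)): E(place(B,x,y,-6.75,z-24.6))
cv2.imwrite('pics/c10.png',im)
m=blue(f)
lo=[]
for c in range(int(q[0]-40),int(q[0]+42)):
    r=np.where(m[int(q[1])-20:int(q[1])+45,c])[0]; lo.append((c,r.max()+int(q[1])-20 if len(r) else -1))
print(lo[::3]); print(proj(f,place(box(120,60,8,40),x,y,-6.75,z-24.6)[[0,4]]))
E
```

```text
[(266, -1), (269, -1), (272, -1), (275, -1), (278, -1), (281, np.int64(227)), (284, np.int64(227)), (287, np.int64(227)), (290, np.int64(227)), (293, np.int64(227)), (296, np.int64(227)), (299, np.int64(227)), (302, np.int64(227)), (305, np.int64(227)), (308, np.int64(227)), (311, np.int64(227)), (314, np.int64(227)), (317, np.int64(227)), (320, np.int64(227)), (323, np.int64(227)), (326, np.int64(227)), (329, np.int64(227)), (332, np.int64(196)), (335, np.int64(191)), (338, -1), (341, -1), (344, -1), (347, -1)]
[[279.35825925 199.39856141]
 [334.55333323 198.14854747]]
```

View pics/c10.png

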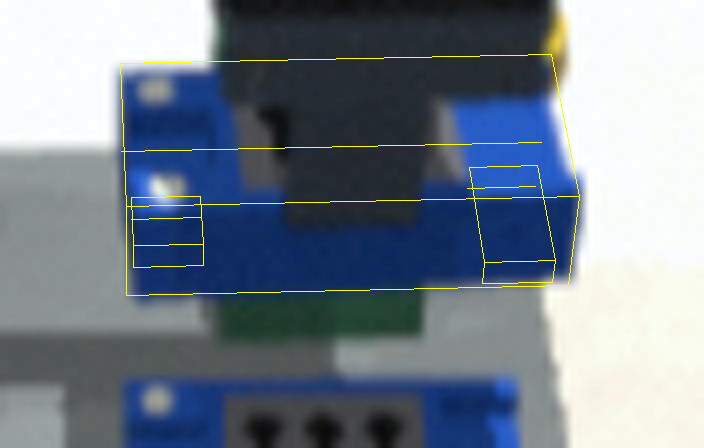

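The zoom shows the held frame about 1.5° nose-down at its dotted end: the bottom edge runs (130,303)→(573,280) against the model's (127,295)→(570,284). I'll level it by tilting the tool.

apply_moves(
  increments=[
    [-1, 0, 0, -0.01, 0.09, 0.75, 0],
    [-1, 0, 0, -0.02, 0.09, 0.75, 0],
    [-1, 0, 0, -0.02, 0, 0, 0],
    [-1, 0, 0, -0.015, 0, 0, 0],
    [-1, 0, 0, -0.008, 0, 0, 0],
  ],
)

```text
time_s: 34.43
ee_pos: [586.4, -57.3, 163.1]
ee_rot: [180.0, -1.8, 173.3]
force: [0.4, 0.8, -2.5]
gripper_width: 59.8
gripper_force: 44.4
```

apply_moves(
  increments=[
    [-1, 0, 0, -0.005, 0, 0, 0],
    [-1, 0, 0, 0, 0, 0, 0],
    [-1, 0, 0, 0, 0, 0, 0],
    [-1, 0, 0, 0, 0, 0, 0],
    [-1, 0, 0, 0, 0, 0, 0],
  ],
)

```text
time_s: 34.85
ee_pos: [588.4, -57.5, 162.2]
ee_rot: [180.0, -1.4, 173.3]
force: [0.8, -0.4, -1.7]
gripper_width: 59.3
gripper_force: 44.4
```

apply_moves(
  increments=[
    [-1, 0, 0, -0.002, 0, 0, 0],
    [-1, 0, 0, -0.002, 0, 0, 0],
    [-1, 0, 0, 0, 0, 0, 0],
    [-1, 0, 0, 0, 0, 0, 0],
  ],
)

```text
time_s: 35.18
ee_pos: [587.6, -57.5, 157.1]
ee_rot: [180.0, -1.5, 173.3]
force: [0.3, 1.0, -3.1]
gripper_width: 59.5
gripper_force: 44.4
```

apply_moves(
  increments=[
    [-1, 0, 0, -0.001, 0, 0, 0],
    [-1, 0, 0, -0.001, 0, 0, 0],
    [-1, 0, 0, 0, 0, 0, 0],
  ],
)

```text
time_s: 35.43
ee_pos: [587.5, -57.4, 155.3]
ee_rot: [180.0, -1.5, 173.3]
force: [-1.1, -0.6, -0.7]
gripper_width: 59.2
gripper_force: 44.4
```

apply_moves(
  increments=[
    [-1, 0, 0, -0.001, 0, 0, 0],
    [-1, 0, 0, -0.001, 0, 0, 0],
    [-1, 0, 0, 0, 0, 0, 0],
  ],
)

```text
time_s: 35.68
ee_pos: [587.6, -57.4, 154.5]
ee_rot: [180.0, -1.5, 173.3]
force: [-3.8, 0.1, 5.5]
gripper_width: 59.2
gripper_force: 44.4
```

```bash
python3 - <<'E'
from h import *
s=status.state(); print(s['ee_pos'].round(2),s['ee_rot'].round(2),s['force'].round(1),s['torque'].round(3))
E
```

```text
[587.57 -57.4  154.47] [179.98  -1.48 173.25] [-3.8  0.1  5.5] [0.16  0.509 0.037]
```

apply_moves(
  increments=[
    [-1, 0, 0, 0.003, 0, 0, 0],
    [-1, 0.0015, 0, 0, 0, 0, 0],
    [-1, 0, 0, 0, 0, 0, 0],
    [-1, 0, 0, -0.003, 0, 0, 0],
    [-1, 0, 0, 0, 0, 0, 0],
  ],
)

```text
time_s: 36.1
ee_pos: [589.4, -57.5, 154.5]
ee_rot: [180.0, -1.5, 173.3]
force: [-2.6, -0.6, 7.5]
gripper_width: 59.5
gripper_force: 44.4
```

apply_moves(
  increments=[
    [-1, 0, 0, -0.001, 0, 0, 0],
    [-1, 0, 0, -0.001, 0, 0, 0],
    [-1, 0, 0, 0, 0, 0, 0],
  ],
)

```text
time_s: 36.35
ee_pos: [589.5, -57.5, 154.3]
ee_rot: [180.0, -1.4, 173.3]
force: [-4.9, -0.2, 14.2]
gripper_width: 59.1
gripper_force: 44.4
```

```bash
python3 - <<'E'
from h import *
s=status.state(); print(s['ee_pos'].round(2),s['ee_rot'].round(2),s['force'].round(1),s['torque'].round(3))
E
```

```text
[589.53 -57.5  154.26] [179.99  -1.37 173.26] [-4.9 -0.2 14.2] [0.234 0.885 0.065]
```

apply_moves(
  increments=[
    [-1, 0, 0, 0.004, 0, 0, 0],
    [-1, -0.001, -0.0015, 0, 0, 0, 0],
    [-1, 0, 0, 0, 0, 0, 0],
    [-1, 0, 0, -0.003, 0, 0, 0],
    [-1, 0, 0, 0, 0, 0, 0],
  ],
)

```text
time_s: 36.77
ee_pos: [589.0, -59.4, 152.1]
ee_rot: [-180.0, -1.4, 173.3]
force: [1.5, -0.2, 3.4]
gripper_width: 59.5
gripper_force: 44.4
```

apply_moves(
  increments=[
    [-1, 0, 0, -0.001, 0, 0, 0],
    [-1, 0, 0, -0.001, 0, 0, 0],
    [-1, 0, 0, 0, 0, 0, 0],
  ],
)

```text
time_s: 37.02
ee_pos: [589.4, -59.7, 151.3]
ee_rot: [-179.9, -1.3, 173.3]
force: [0.7, -1.7, 6.2]
gripper_width: 58.8
gripper_force: 44.6
```

```bash
python3 - <<'E'
from h import *
s=status.state(); print(s['ee_pos'].round(2),s['ee_rot'].round(2),s['force'].round(1),s['torque'].round(3))
E
```

```text
[589.41 -59.72 151.29] [-179.93   -1.33  173.28] [ 0.7 -1.7  6.2] [-0.431  0.081  0.09 ]
```

apply_moves(
  increments=[
    [-1, 0.0005, -0.0007, 0, 0, 0, 0],
    [-1, 0, 0, 0, 0, 0, 0],
    [-1, 0, 0, -0.001, 0, 0, 0],
    [-1, 0, 0, -0.001, 0, 0, 0],
    [-1, 0, 0, 0, 0, 0, 0],
  ],
)

```text
time_s: 37.43
ee_pos: [589.7, -59.9, 150.8]
ee_rot: [-180.0, -1.3, 173.3]
force: [-0.0, -0.9, 13.3]
gripper_width: 59.2
gripper_force: 44.7
```

```bash
python3 - <<'E'
from h import *
s=status.state(); print(s['ee_pos'].round(2),s['ee_rot'].round(2),s['force'].round(1),s['torque'].round(3))
E
```

```text
[589.73 -59.92 150.83] [-179.98   -1.31  173.3 ] [-0.  -0.9 13.3] [-0.196  0.576  0.15 ]
```

```bash
cat > ov.py <<'E'
from h import *
import sys
def ov(name,off,yaw=-6.75,pit=0.,n='side',extra=()):
    f=grab(n); s=status.state(); x,y,z=s['ee_pos']
    k=8; q=proj(f,[[x,y,z]])[0]; x0,y0=int(q[0]-42),int(q[1]-20)
    crop=f['color'][y0:y0+64,x0:x0+88]
    im=cv2.resize(cv2.cvtColor(crop,cv2.COLOR_RGB2BGR),None,fx=k,fy=k,interpolation=cv2.INTER_CUBIC); im=np.clip(im*1.7,0,255).astype(np.uint8)
    for (cx,cy,zf,col) in ((x,y,z-off,(0,255,255)),*extra):
        P=place(box(120,60,8,40),cx,cy,yaw,zf); Q=((proj(f,P)-[x0,y0]+.5)*k).astype(int).tolist()
        for i,j in((0,1),(4,5),(0,4),(1,3),(5,7),(1,5),(3,7)): cv2.line(im,Q[i],Q[j],col,1)
    cv2.imwrite('pics/'+name,im)
E
python3 -c "
from ov import *
ov('c11.png',24.6,extra=((587.8,-57.5,90,(255,255,255)),))"
```

```text
(no output)
```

View pics/c11.png

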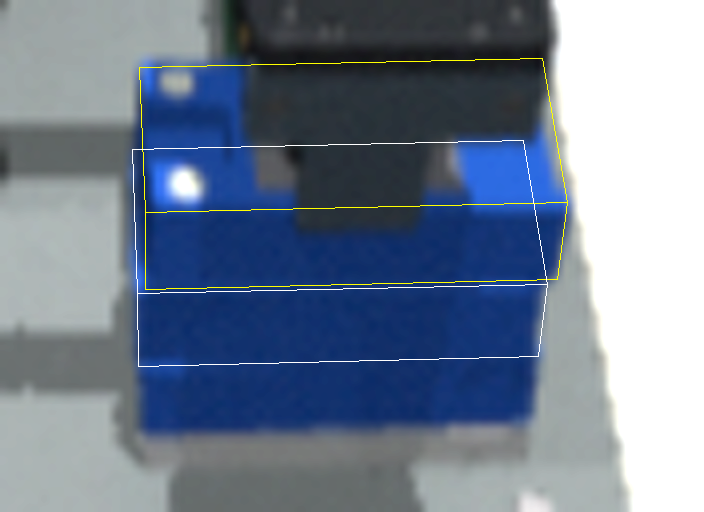

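apply_moves(
  increments=[
    [-1, 0, 0, 0.005, 0, 0, 0],
    [-1, 0, 0.0005, 0.015, 0, 0, -0.4],
    [-1, 0, 0, 0.03, 0, 0, 0],
    [-1, 0, 0, 0.03, 0, 0, 0],
    [-1, 0, 0, 0.01, 0, 0, 0],
  ],
)

```text
time_s: 37.9
ee_pos: [590.0, -59.1, 241.4]
ee_rot: [180.0, -1.2, 172.9]
force: [1.7, 0.4, -1.9]
gripper_width: 59.4
gripper_force: 44.6
```

apply_moves(
  increments=[
    [-1, 0, 0, 0, 0, 0, 0],
    [-1, 0, 0, 0, 0, 0, 0],
    [-1, 0, 0, 0, 0, 0, 0],
    [-1, 0, 0, 0, 0, 0, 0],
    [-1, 0, 0, 0, 0, 0, 0],
  ],
)

```text
time_s: 38.32
ee_pos: [587.9, -59.0, 236.3]
ee_rot: [180.0, -1.7, 172.9]
force: [-0.3, -0.2, -1.8]
gripper_width: 59.2
gripper_force: 44.6
```

```bash
python3 - <<'E'
from h import *
from scipy.optimize import least_squares
f=grab('side'); s=status.state(); x,y,z=s['ee_pos']; print(s['ee_pos'].round(1),s['ee_rot'].round(2),s['force'].round(1))
import pickle; pickle.dump((f,s),open('F11.pkl','wb'))
# near-face region: blue pixels; bottom boundary vs model bottom edge, sub-pixel via intensity of (B-R)
q=proj(f,place(box(120,60,8,40),x,y,-7.1,z-24.6)); a,b=q[0],q[4]
d=f['color'].astype(float); g=d[...,2]-d[...,0]
pts=[]
for c in range(int(a[0])+4,int(b[0])-4):
    r0=a[1]+(b[1]-a[1])*(c-a[0])/(b[0]-a[0])
    rr=np.arange(int(r0)-6,int(r0)+8); v=g[rr,c]; lo,hi=v[-3:].mean(),v[:3].mean(); t=(lo+hi)/2
    i=np.where((v[:-1]>=t)&(v[1:]<t))[0]
    if len(i): pts.append((c,rr[i[0]]+(v[i[0]]-t)/(v[i[0]]-v[i[0]+1])-r0))
pts=np.array(pts); print(pts[::4].round(2).tolist())
E
```

```text
[588.1 -59.1 236.7] [179.99  -1.67 172.86] [ 0.   0.2 -2.1]
[[283.0, -0.13], [287.0, -0.58], [291.0, -0.02], [295.0, 0.25], [299.0, 0.29], [303.0, 0.45], [307.0, 0.4], [311.0, 0.46], [315.0, 0.67], [319.0, 0.09], [323.0, -0.01], [327.0, -0.03]]
```

apply_moves(
  increments=[
    [-1, 0, 0, -0.01, 0, 0, 0],
    [-1, 0, 0, -0.02, 0, 0, 0],
    [-1, 0, 0, -0.02, 0, 0, 0],
    [-1, 0, 0, -0.015, 0, 0, 0],
    [-1, 0, 0, -0.009, 0, 0, 0],
  ],
)

```text
time_s: 38.78
ee_pos: [587.2, -59.0, 161.2]
ee_rot: [180.0, -1.8, 172.9]
force: [0.4, -0.2, -2.9]
gripper_width: 59.7
gripper_force: 44.6
```

apply_moves(
  increments=[
    [-1, 0, 0, -0.005, 0, 0, 0],
    [-1, 0, 0, 0, 0, 0, 0],
    [-1, 0, 0, 0, 0, 0, 0],
    [-1, 0, 0, 0, 0, 0, 0],
    [-1, 0, 0, 0, 0, 0, 0],
  ],
)

```text
time_s: 39.2
ee_pos: [589.4, -59.2, 160.2]
ee_rot: [180.0, -1.4, 172.9]
force: [0.6, -0.1, -2.1]
gripper_width: 59.4
gripper_force: 44.6
```

apply_moves(
  increments=[
    [-1, 0, 0, -0.002, 0, 0, 0],
    [-1, 0, 0, -0.001, 0, 0, 0],
    [-1, 0, 0, -0.001, 0, 0, 0],
    [-1, 0, 0, 0, 0, 0, 0],
  ],
)

```text
time_s: 39.53
ee_pos: [588.6, -59.1, 155.0]
ee_rot: [180.0, -1.5, 172.9]
force: [-0.9, -0.5, -2.4]
gripper_width: 59.5
gripper_force: 44.6
```

```bash
cat > st.py <<'E'
from h import *
s=status.state(); print(s['ee_pos'].round(2),s['ee_rot'].round(2),s['force'].round(1),s['torque'].round(3))
F=s['force']-np.array([0,0,-2]); t=s['torque']
print('contact rx,ry mm', ((-.025*F[0]-t[1])/F[2]*1000).round(), ((t[0]-.025*F[1])/F[2]*1000).round())
E
python3 st.py
```

```text
[588.58 -59.14 154.96] [179.99  -1.53 172.86] [-0.9 -0.5 -2.4] [-0.01   0.013  0.035]
contact rx,ry mm -22.0 -9.0
```

apply_moves(
  increments=[
    [-1, 0, 0, -0.001, 0, 0, 0],
    [-1, 0, 0, -0.001, 0, 0, 0],
    [-1, 0, 0, 0, 0, 0, 0],
  ],
)

```text
time_s: 39.78
ee_pos: [588.6, -59.1, 152.9]
ee_rot: [180.0, -1.5, 172.9]
force: [1.0, 0.0, -2.3]
gripper_width: 59.0
gripper_force: 44.6
```

```bash
python3 st.py
```

```text
[588.63 -59.15 152.94] [179.99  -1.53 172.86] [ 1.   0.  -2.3] [-0.001 -0.048 -0.012]
contact rx,ry mm -83.0 5.0
```

Free at 152.9, so it's into the notches. Continuing.

apply_moves(
  increments=[
    [-1, 0, 0, -0.001, 0, 0, 0],
    [-1, 0, 0, -0.001, 0, 0, 0],
    [-1, 0, 0, 0, 0, 0, 0],
  ],
)

```text
time_s: 40.03
ee_pos: [589.2, -59.3, 151.9]
ee_rot: [180.0, -1.4, 172.9]
force: [0.9, -0.9, 2.1]
gripper_width: 59.3
gripper_force: 44.6
```

```bash
python3 st.py
```

```text
[589.22 -59.27 151.86] [180.    -1.43 172.86] [ 0.9 -0.9  2.1] [-0.049  0.147  0.01 ]
contact rx,ry mm -41.0 -7.0
```

apply_moves(
  increments=[
    [-1, 0, 0, -0.001, 0, 0, 0],
    [-1, 0, 0, -0.001, 0, 0, 0],
    [-1, 0, 0, 0, 0, 0, 0],
  ],
)

```text
time_s: 40.28
ee_pos: [589.7, -59.4, 150.9]
ee_rot: [-180.0, -1.3, 172.9]
force: [0.0, 0.1, 7.4]
gripper_width: 59.1
gripper_force: 44.6
```

```bash
python3 st.py
```

```text
[589.72 -59.42 150.93] [-179.99   -1.32  172.87] [0.  0.1 7.4] [-0.055  0.288  0.025]
contact rx,ry mm -31.0 -6.0
```

apply_moves(
  increments=[
    [-1, 0, 0, -0.001, 0, 0, 0],
    [-1, 0, 0, -0.001, 0, 0, 0],
    [-1, 0, 0, 0, 0, 0, 0],
  ],
)

```text
time_s: 40.53
ee_pos: [589.8, -59.4, 150.7]
ee_rot: [-180.0, -1.3, 172.9]
force: [-2.2, -0.2, 16.0]
gripper_width: 59.4
gripper_force: 44.6
```

```bash
python3 st.py
```

```text
[589.84 -59.42 150.69] [-179.99   -1.25  172.86] [-2.2 -0.2 16. ] [-0.115  0.842 -0.04 ]
contact rx,ry mm -44.0 -6.0
```

apply_moves(
  increments=[
    [-1, -0.0005, 0, 0.001, 0, 0, 0],
    [-1, 0, 0, 0.001, 0, 0, 0],
    [-1, 0, 0, 0, 0, 0, 0],
    [0.6, 0, 0, 0, 0, 0, 0],
    [0.6, 0, 0, 0, 0, 0, 0],
  ],
)

```text
time_s: 40.95
ee_pos: [588.1, -59.1, 149.2]
ee_rot: [180.0, -1.5, 172.9]
force: [-0.3, -0.0, 1.0]
gripper_width: 69.5
gripper_force: 0.0
```

apply_moves(
  increments=[
    [1, 0, 0, 0, 0, 0, 0],
    [1, 0, 0, 0, 0, 0, 0],
    [1, 0, 0, 0, 0, 0, 0],
    [1, 0, 0, 0.01, 0, 0, 0],
    [1, 0, 0, 0.03, 0, 0, 0],
  ],
)

```text
time_s: 41.37
ee_pos: [585.4, -58.8, 185.7]
ee_rot: [180.0, -2.1, 172.9]
force: [-0.7, -0.2, -0.5]
gripper_width: 91.0
gripper_force: 0.0
```

apply_moves(
  increments=[
    [1, 0, 0, 0.03, -0.18, -1.5, 0],
    [1, 0, 0.02, 0.02, 0, 0, 0],
    [1, 0, 0.03, 0, 0, 0, 0],
    [1, 0, 0.03, 0, 0, 0, 0],
    [1, 0, 0.03, 0, 0, 0, 0],
  ],
)

```text
time_s: 41.78
ee_pos: [588.3, 51.8, 240.7]
ee_rot: [180.0, 0.1, 172.8]
force: [0.0, -0.7, -0.6]
gripper_width: 91.1
gripper_force: 0.0
```

apply_moves(
  increments=[
    [1, 0, 0.03, 0, 0, 0, 0],
    [1, 0, 0.02, 0, 0, 0, 0],
    [1, 0, 0, 0, 0, 0, 0],
  ],
)

```text
time_s: 42.03
ee_pos: [588.1, 104.6, 239.8]
ee_rot: [179.9, 0.0, 173.1]
force: [-0.1, 0.1, 0.1]
gripper_width: 91.1
gripper_force: 0.0
```

```bash
python3 - <<'E'
from h import *
s=status.state(); print(s['ee_pos'].round(1),s['ee_rot'].round(2))
ims=[]
for n,(x0,y0,w,h,W,H) in(('side',(268,178,76,95,400,500)),('top',(278,150,48,60,400,500))):
    f=grab(n); save(f,n+'12.png')
    for dz in(0,2,4):
        F3=np.r_[FRAME,FRAME+[0,0,64+dz]]; b=near(f,blue(f),(588,-58),110,60); print(n,dz,b[0],*[np.round(v,3) for v in fitpose([(f,b[2])],F3,(588,-58,-7),z=58)])
    ims.append(cv2.resize(cv2.cvtColor(f['color'][y0:y0+h,x0:x0+w],cv2.COLOR_RGB2BGR),(W,H),interpolation=cv2.INTER_CUBIC))
cv2.imwrite('pics/c12.png',np.clip(np.hstack(ims)*1.6,0,255).astype(np.uint8))
E
```

```text
[588.1 104.6 239.8] [1.7987e+02 2.0000e-02 1.7309e+02]
side 0 1977 [589.726 -56.483  -6.834] 0.054
side 2 1977 [589.153 -57.322  -7.168] 0.043
side 4 1977 [589.338 -57.385  -6.763] 0.035
top 0 720 [589.846 -58.494  -6.523] 0.071
top 2 720 [589.775 -58.655  -6.714] 0.071
top 4 720 [589.008 -58.367  -7.166] 0.074
```

View pics/c12.png

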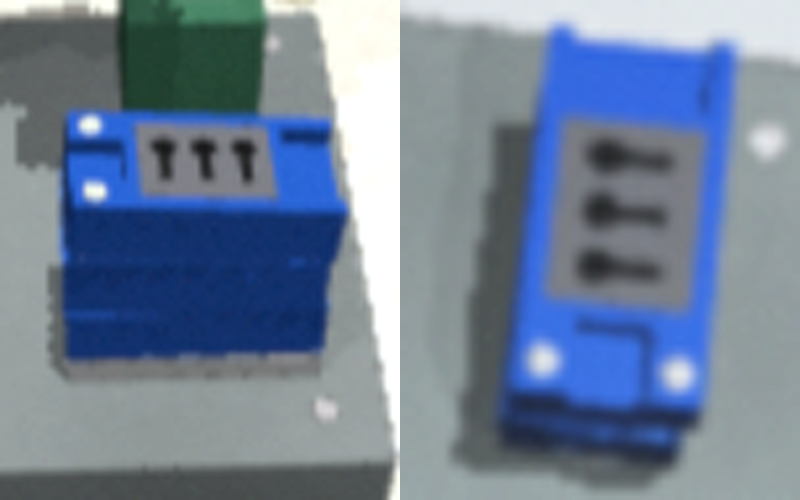

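```bash
python3 - <<'E'
from h import *
for n in('side','top'):
    f=grab(n); h=hsv(f); 
    thr=95 if n=='side' else 85
    v=h[...,2]; m=blue(f); b0=near(f,m,(588,-58),110,60)
    mm=np.zeros(m.shape,bool); lo=b0[2].min(0).astype(int); hi=b0[2].max(0).astype(int)+1
    sub=m[lo[1]:hi[1],lo[0]:hi[0]]; vs=v[lo[1]:hi[1],lo[0]:hi[0]][sub]; t,_=cv2.threshold(vs.astype(np.uint8).reshape(-1,1),0,255,cv2.THRESH_OTSU)
    m2=m&(v>t); b=near(f,m2,(588,-58),162,60); print(n,'otsu',t,b[0],np.ptp(b[2],0))
    for z in(162,164,166):
        x,c=fitpose([(f,b[2])],box(120,60,-.5,0),(589,-58,-7),z=z); print(z,x.round(2),round(c,3))
E
```

```text
side otsu 97.0 498 [53. 20.]
162 [591.19 -55.86 -10.38] 0.066
164 [590.73 -57.66 -10.09] 0.059
166 [590.43 -59.83 -10.27] 0.059
top otsu 102.0 574 [27. 46.]
162 [589.65 -59.56  -6.  ] 0.054
164 [589.19 -59.02  -6.1 ] 0.054
166 [589.04 -59.19  -5.96] 0.052
```

Top view shows the top frame about 2–3 mm too far +x, so its narrow lug is riding on the web. I'll take it in a light grip, slide it −x and let it drop.

apply_moves(
  increments=[
    [1, 0, -0.03, 0, 0, 0, 0],
    [1, 0, -0.035, 0, 0, 0, 0],
    [1, 0, -0.035, 0, 0, 0, 0],
    [1, 0, -0.035, 0, 0, 0, 0],
    [1, 0, -0.028, 0, 0, 0, 0],
  ],
)

```text
time_s: 42.65
ee_pos: [587.6, -66.1, 239.4]
ee_rot: [-179.9, 0.0, 172.7]
force: [-1.1, 0.5, -0.1]
gripper_width: 90.8
gripper_force: 0.0
```

apply_moves(
  increments=[
    [1, 0, 0, 0, 0, 0, 0],
    [1, 0, 0, -0.015, 0, 0, 0],
    [1, 0, 0, -0.02, 0, 0, 0],
    [1, 0, 0, -0.02, 0, 0, 0],
    [1, 0, 0, -0.015, 0, 0, 0],
  ],
)

```text
time_s: 43.07
ee_pos: [587.3, -63.1, 167.9]
ee_rot: [180.0, -0.1, 172.8]
force: [0.6, -0.1, -0.3]
gripper_width: 91.5
gripper_force: 0.0
```

apply_moves(
  increments=[
    [1, 0, 0, -0.01, 0, 0, 0],
    [1, 0, 0, -0.007, 0, 0, 0],
    [1, 0, 0, 0, 0, 0, 0],
    [1, 0, 0, 0, 0, 0, 0],
    [1, 0, 0, 0, 0, 0, 0],
  ],
)

```text
time_s: 43.48
ee_pos: [588.9, -62.3, 153.2]
ee_rot: [180.0, 0.1, 172.9]
force: [-0.0, 0.8, -0.2]
gripper_width: 91.3
gripper_force: 0.0
```

apply_moves(
  increments=[
    [-1, 0, 0, 0, 0, 0, 0],
    [-1, 0, 0, 0, 0, 0, 0],
    [-1, 0, 0, 0, 0, 0, 0],
    [-1, 0, 0, 0, 0, 0, 0],
    [-1, 0, 0, 0, 0, 0, 0],
  ],
  newtons=8,
)

```text
time_s: 43.9
ee_pos: [588.5, -61.7, 152.5]
ee_rot: [179.9, 0.0, 172.8]
force: [-0.4, 3.3, 1.8]
gripper_width: 60.9
gripper_force: 1.5
```

apply_moves(
  increments=[
    [-1, 0, 0, 0, 0, 0, 0],
    [-1, 0, 0, 0, 0, 0, 0],
    [-1, 0, 0, 0, 0, 0, 0],
    [-1, 0, 0, 0, 0, 0, 0],
  ],
)

```text
time_s: 44.23
ee_pos: [588.5, -61.7, 152.4]
ee_rot: [179.9, 0.0, 172.9]
force: [0.4, 2.6, 2.2]
gripper_width: 60.3
gripper_force: 8.0
```

```bash
python3 st.py
```

```text
[588.45 -61.75 152.44] [1.7994e+02 3.0000e-02 1.7286e+02] [0.4 2.6 2.2] [ 0.581 -0.055  0.078]
contact rx,ry mm 11.0 123.0
```

apply_moves(
  increments=[
    [-1, 0, 0.001, 0, 0, 0, 0],
    [-1, 0, 0.001, 0, 0, 0, 0],
    [-1, -0.0005, 0.0007, 0, 0, 0, 0],
    [-1, -0.0005, 0, 0, 0, 0, 0],
    [-1, -0.0005, 0, 0, 0, 0, 0],
  ],
)

```text
time_s: 44.65
ee_pos: [587.3, -59.8, 152.4]
ee_rot: [-180.0, 0.1, 172.9]
force: [1.3, -0.7, 1.6]
gripper_width: 60.0
gripper_force: 8.0
```

```bash
python3 st.py
```

```text
[587.28 -59.81 152.35] [-1.8000e+02  9.0000e-02  1.7285e+02] [ 1.3 -0.7  1.6] [-0.226 -0.376  0.065]
contact rx,ry mm 96.0 -58.0
```

apply_moves(
  increments=[
    [-1, -0.0005, 0, 0, 0, 0, 0],
    [-1, -0.0005, 0, 0, 0, 0, 0],
    [-1, -0.0005, 0, 0, 0, 0, 0],
    [-1, 0, 0, 0, 0, 0, 0],
    [-1, 0, 0, 0, 0, 0, 0],
  ],
)

```text
time_s: 45.07
ee_pos: [585.7, -59.3, 152.3]
ee_rot: [180.0, 0.1, 172.9]
force: [3.4, -0.3, 2.0]
gripper_width: 59.9
gripper_force: 8.0
```

```bash
python3 st.py
```

```text
[585.72 -59.35 152.33] [1.7996e+02 7.0000e-02 1.7285e+02] [ 3.4 -0.3  2. ] [-0.113 -0.657  0.018]
contact rx,ry mm 144.0 -27.0
```

apply_moves(
  increments=[
    [1, 0, 0, 0, 0, 0, 0],
    [1, 0, 0, 0, 0, 0, 0],
    [1, 0, 0, 0, 0, 0, 0],
    [1, 0, 0, 0, 0, 0, 0],
    [1, 0, 0, 0, 0, 0, 0],
  ],
)

```text
time_s: 45.48
ee_pos: [584.6, -59.4, 151.8]
ee_rot: [180.0, -0.1, 172.9]
force: [-0.9, -0.1, -0.4]
gripper_width: 89.8
gripper_force: 0.0
```

apply_moves(
  increments=[
    [1, 0, 0, 0.01, 0, 0, 0],
    [1, 0, 0, 0.025, 0, 0, 0],
    [1, 0, 0, 0.03, 0, 0, 0],
    [1, 0, 0.02, 0.023, 0, 0, 0],
    [1, 0, 0.03, 0, 0, 0, 0],
  ],
)

```text
time_s: 45.9
ee_pos: [588.0, -11.0, 246.6]
ee_rot: [180.0, 0.6, 172.7]
force: [1.2, 0.4, 0.3]
gripper_width: 91.5
gripper_force: 0.0
```

apply_moves(
  increments=[
    [1, 0, 0.03, 0, 0, 0, 0],
    [1, 0, 0.03, 0, 0, 0, 0],
    [1, 0, 0.03, 0, 0, 0, 0],
    [1, 0, 0.02, 0, 0, 0, 0],
    [1, 0, 0, 0, 0, 0, 0],
  ],
)

```text
time_s: 46.32
ee_pos: [585.0, 104.3, 240.9]
ee_rot: [179.9, 0.0, 173.1]
force: [0.5, 0.0, -0.1]
gripper_width: 91.1
gripper_force: 0.0
```

```bash
cat > stack.py <<'E'
from h import *
def stack(k,tag):
    s=status.state(); print(s['ee_pos'].round(1),s['ee_rot'].round(2))
    for n in('side','top'):
        f=grab(n); save(f,n+tag+'.png'); b=near(f,blue(f),(588,-58),110,60)
        for dz in(0,2,4):
            F3=np.r_[FRAME,FRAME+[0,0,32*(k-1)+dz]]; print(n,dz,b[0],*[np.round(v,3) for v in fitpose([(f,b[2])],F3,(588,-58,-7),z=58)])
def pic(tag,out):
    ims=[cv2.resize(cv2.imread(f'pics/{n}{tag}.png')[y0:y0+h,x0:x0+w],(400,500),interpolation=cv2.INTER_CUBIC) for n,(x0,y0,w,h) in(('side',(268,178,76,95)),('top',(278,150,48,60)))]
    cv2.imwrite('pics/'+out,np.clip(np.hstack(ims)*1.6,0,255).astype(np.uint8))
E
python3 -c "
from stack import *
stack(3,'13'); pic('13','c13.png')"
```

```text
[585.  104.3 240.9] [1.7987e+02 1.0000e-02 1.7308e+02]
side 0 1954 [588.422 -56.489  -5.581] 0.043
side 2 1954 [587.978 -56.918  -6.156] 0.034
side 4 1954 [587.769 -57.35   -6.505] 0.026
top 0 713 [587.445 -59.435  -6.82 ] 0.09
top 2 713 [586.967 -59.794  -7.55 ] 0.09
top 4 713 [586.708 -58.951  -7.365] 0.094
```

View pics/c13.png

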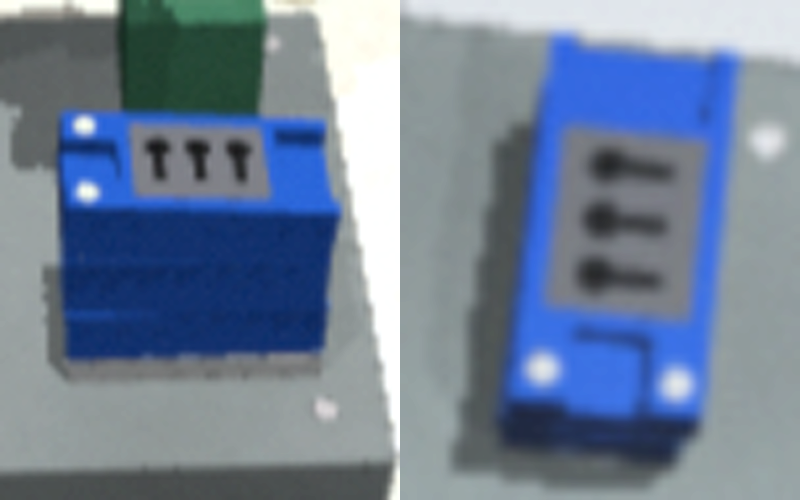

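```bash
python3 - <<'E'
from h import *
f=grab('side')
for nm,c in(('left',(-60,-30)),('right',(60,-30))):
    for z in(66,98,130,162):
        p=proj(f,place(np.array([[*c,z]],float),587.8,-57.6,-7))[0]; print(nm,z,((p-[268,178]+.5)*[400/76,500/95]).round(),p.round(1))
g=f['color'].astype(int)
for c in(284,292,300,320,326):
    print(c,[tuple(g[r,c]) for r in range(214,250)] if 0 else [int(g[r,c,2]) for r in range(212,250)])
E
```

```text
left 66 [ 65. 360.] [279.8 245.9]
left 98 [ 65. 315.] [279.8 237.3]
left 130 [ 64. 267.] [279.7 228.2]
left 162 [ 64. 216.] [279.6 218.6]
right 66 [322. 355.] [328.6 244.9]
right 98 [328. 309.] [329.8 236.2]
right 130 [334. 261.] [330.9 227.1]
right 162 [340. 211.] [332.2 217.6]
284 [141, 148, 149, 141, 131, 101, 68, 66, 68, 69, 68, 68, 69, 69, 71, 73, 67, 60, 61, 62, 66, 68, 68, 69, 71, 88, 84, 71, 65, 66, 69, 69, 69, 69, 72, 75, 77, 77]
292 [134, 134, 134, 135, 133, 103, 70, 68, 69, 68, 69, 69, 68, 69, 71, 73, 67, 61, 61, 66, 69, 68, 69, 68, 71, 79, 76, 69, 64, 66, 68, 69, 68, 69, 70, 72, 75, 77]
300 [84, 86, 90, 116, 131, 109, 78, 70, 68, 66, 67, 69, 70, 69, 70, 73, 67, 65, 68, 67, 69, 69, 69, 69, 69, 68, 68, 69, 67, 69, 69, 69, 69, 70, 70, 73, 74, 74]
320 [136, 135, 134, 135, 135, 125, 94, 70, 68, 68, 68, 69, 68, 69, 69, 70, 69, 68, 69, 66, 66, 69, 69, 69, 68, 64, 60, 62, 63, 67, 69, 69, 71, 82, 83, 78, 77, 83]
326 [137, 136, 137, 137, 137, 132, 105, 73, 68, 69, 69, 69, 68, 68, 69, 69, 69, 69, 68, 69, 69, 69, 69, 68, 66, 62, 60, 61, 63, 66, 68, 69, 72, 81, 78, 75, 77, 86]
```

The top frame is now aligned in x. Its wide end is seated, but edge profiles put the dotted end about 3–4 mm high. I'll grip at that end and work it down.

apply_moves(
  increments=[
    [1, -0.007, -0.03, 0, 0, 0, 0],
    [1, -0.008, -0.032, 0, 0, 0, 0],
    [1, -0.008, -0.032, 0, 0, 0, 0],
    [1, -0.008, -0.032, 0, 0, 0, 0],
    [1, -0.006, -0.028, 0, 0, 0, 0],
  ],
)

```text
time_s: 46.88
ee_pos: [547.0, -56.8, 240.6]
ee_rot: [-180.0, -0.0, 172.7]
force: [1.3, 0.2, 0.9]
gripper_width: 91.1
gripper_force: 0.0
```

apply_moves(
  increments=[
    [1, 0, 0, 0, 0, 0, 0],
    [1, 0, 0, -0.015, 0, 0, 0],
    [1, 0, 0, -0.02, 0, 0, 0],
    [1, 0, 0, -0.02, 0, 0, 0],
    [1, 0, 0, -0.015, 0, 0, 0],
  ],
)

```text
time_s: 47.3
ee_pos: [547.5, -54.5, 169.0]
ee_rot: [180.0, -0.1, 172.7]
force: [-0.5, -0.8, -0.2]
gripper_width: 91.4
gripper_force: 0.0
```

apply_moves(
  increments=[
    [1, 0, 0, -0.01, 0, 0, 0],
    [1, 0, 0, -0.006, 0, 0, 0],
    [1, 0, 0, 0, 0, 0, 0],
    [1, 0, 0, 0, 0, 0, 0],
    [1, 0, 0, 0, 0, 0, 0],
  ],
)

```text
time_s: 47.72
ee_pos: [548.9, -53.6, 155.2]
ee_rot: [180.0, 0.1, 172.9]
force: [-0.5, 0.6, 0.9]
gripper_width: 90.9
gripper_force: 0.0
```

apply_moves(
  increments=[
    [1, 0, 0, 0, 0, 0, 0],
    [1, 0, 0, 0, 0, 0, 0],
    [1, 0, 0, 0, 0, 0, 0],
  ],
)

```text
time_s: 47.97
ee_pos: [548.5, -53.4, 154.7]
ee_rot: [180.0, 0.1, 172.9]
force: [-0.5, 0.3, -0.0]
gripper_width: 90.9
gripper_force: 0.0
```

apply_moves(
  increments=[
    [-1, 0, 0.0005, 0, 0, 0, 0],
    [-1, 0, 0, 0, 0, 0, 0],
    [-1, 0, 0, 0, 0, 0, 0],
    [-1, 0, 0, 0, 0, 0, 0],
    [-1, 0, 0, 0, 0, 0, 0],
  ],
  newtons=20,
)

```text
time_s: 48.38
ee_pos: [548.1, -53.1, 154.2]
ee_rot: [-180.0, -0.0, 172.9]
force: [-0.5, -0.1, 0.8]
gripper_width: 60.9
gripper_force: 0.3
```

apply_moves(
  increments=[
    [-1, 0, 0, 0, 0, 0, 0],
    [-1, 0, 0, 0, 0, 0, 0],
    [-1, 0, 0, 0, 0, 0, 0],
    [-1, 0, 0, 0, 0, 0, 0],
    [-1, 0, 0, 0, 0, 0, 0],
  ],
)

```text
time_s: 48.8
ee_pos: [548.1, -53.0, 154.1]
ee_rot: [180.0, -0.0, 172.9]
force: [-0.1, 0.2, -0.2]
gripper_width: 59.4
gripper_force: 20.0
```

```bash
python3 st.py
```

```text
[548.13 -53.01 154.14] [ 1.7999e+02 -1.0000e-02  1.7286e+02] [-0.1  0.2 -0.2] [-0.055  0.033 -0.059]
contact rx,ry mm -16.0 -34.0
```

apply_moves(
  increments=[
    [-1, 0, 0, -0.001, 0, 0, 0],
    [-1, 0, 0, -0.001, 0, 0, 0],
    [-1, 0, 0, 0, 0, 0, 0],
  ],
)

```text
time_s: 49.05
ee_pos: [548.0, -52.6, 152.1]
ee_rot: [180.0, -0.0, 172.9]
force: [-1.1, 1.2, 1.2]
gripper_width: 59.9
gripper_force: 19.9
```

```bash
python3 st.py
```

```text
[547.97 -52.65 152.1 ] [ 1.7995e+02 -3.0000e-02  1.7286e+02] [-1.1  1.2  1.2] [ 0.341  0.137 -0.003]
contact rx,ry mm -34.0 97.0
```

apply_moves(
  increments=[
    [-1, 0, 0.0005, -0.001, 0, 0, 0],
    [-1, 0, 0, -0.001, 0, 0, 0],
    [-1, 0, 0, 0, 0, 0, 0],
  ],
)

```text
time_s: 49.3
ee_pos: [548.0, -52.5, 150.0]
ee_rot: [180.0, -0.0, 172.9]
force: [-2.6, -0.4, 1.9]
gripper_width: 59.5
gripper_force: 19.9
```

```bash
python3 st.py
```

```text
[547.96 -52.46 149.97] [ 1.7999e+02 -3.0000e-02  1.7287e+02] [-2.6 -0.4  1.9] [0.161 0.169 0.07 ]
contact rx,ry mm -27.0 44.0
```

apply_moves(
  increments=[
    [-1, 0, 0, -0.001, 0, 0, 0],
    [-1, 0, 0, -0.001, 0, 0, 0],
    [-1, 0, 0, 0, 0, 0, 0],
  ],
)

```text
time_s: 49.55
ee_pos: [548.1, -52.5, 148.0]
ee_rot: [180.0, -0.0, 172.9]
force: [-2.5, -0.8, 2.1]
gripper_width: 59.4
gripper_force: 19.9
```

```bash
python3 st.py
```

```text
[548.08 -52.51 148.02] [ 1.7999e+02 -2.0000e-02  1.7286e+02] [-2.5 -0.8  2.1] [0.133 0.222 0.06 ]
contact rx,ry mm -38.0 37.0
```

apply_moves(
  increments=[
    [1, 0, 0, 0, 0, 0, 0],
    [1, 0, 0, 0, 0, 0, 0],
    [1, 0, 0, 0, 0, 0, 0],
    [1, 0, 0, 0, 0, 0, 0],
    [1, 0, 0, 0, 0, 0, 0],
  ],
)

```text
time_s: 49.97
ee_pos: [548.4, -52.5, 148.1]
ee_rot: [180.0, 0.0, 172.9]
force: [-0.5, 0.5, -0.1]
gripper_width: 89.5
gripper_force: 0.0
```

apply_moves(
  increments=[
    [1, 0, 0, 0.01, 0, 0, 0],
    [1, 0, 0, 0.025, 0, 0, 0],
    [1, 0, 0, 0.03, 0, 0, 0],
    [1, 0, 0.02, 0.025, 0, 0, 0],
    [1, 0, 0.03, 0, 0, 0, 0],
  ],
)

```text
time_s: 50.38
ee_pos: [551.5, -3.9, 244.7]
ee_rot: [180.0, 0.7, 172.7]
force: [0.2, 0.0, 0.9]
gripper_width: 90.9
gripper_force: 0.0
```

apply_moves(
  increments=[
    [1, 0, 0.03, 0, 0, 0, 0],
    [1, 0, 0.03, 0, 0, 0, 0],
    [1, 0, 0.03, 0, 0, 0, 0],
    [1, 0, 0.02, 0, 0, 0, 0],
    [1, 0, 0, 0, 0, 0, 0],
  ],
)

```text
time_s: 50.8
ee_pos: [548.3, 111.1, 239.0]
ee_rot: [179.9, 0.0, 173.1]
force: [-0.0, 0.3, 0.3]
gripper_width: 91.2
gripper_force: 0.0
```

```bash
cat > edge.py <<'E'
from h import *
def edge(z,pos=(587.8,-57.6,-7)):
    f=grab('side'); v=f['color'][...,2].astype(float)
    P=proj(f,place(np.array([[-60,-30,z],[60,-30,z]],float),*pos)); out=[]
    for c in list(range(283,290))+list(range(321,328)):
        r0=P[0,1]+(P[1,1]-P[0,1])*(c-P[0,0])/(P[1,0]-P[0,0]); rr=np.arange(int(r0)-4,int(r0)+5); w=v[rr,c]; t=(w[:2].mean()+w[-3:].mean())/2
        i=np.where((w[:-1]>=t)&(w[1:]<t))[0]
        if len(i): out.append((c,round(rr[i[0]]+(w[i[0]]-t)/(w[i[0]]-w[i[0]+1])-r0,2)))
    print('top near edge minus seated prediction (px, 0.3px/mm):',out)
if __name__=='__main__':
    import sys; edge(float(sys.argv[1]))
E
python3 edge.py 162; python3 -c "
from stack import *
stack(3,'14')"
```

```text
top near edge minus seated prediction (px, 0.3px/mm): [(283, np.float64(0.53)), (284, np.float64(0.33)), (285, np.float64(-0.01)), (286, np.float64(0.23)), (287, np.float64(0.27)), (288, np.float64(0.28)), (289, np.float64(0.38)), (321, np.float64(0.42)), (322, np.float64(0.39)), (323, np.float64(0.44)), (324, np.float64(0.45)), (325, np.float64(0.34)), (326, np.float64(0.33)), (327, np.float64(0.39))]
[548.3 109.  238.8] [1.7997e+02 5.0000e-02 1.7304e+02]
side 0 1886 [587.585 -57.268  -6.921] 0.022
side 2 1886 [587.291 -57.815  -7.115] 0.019
side 4 1886 [587.464 -58.56   -5.96 ] 0.026
top 0 653 [588.661 -58.42   -7.357] 0.077
top 2 653 [586.833 -57.512  -7.239] 0.077
top 4 653 [587.084 -57.891  -6.821] 0.081
```

Third frame is seated and level. Now the frame on the mat, gripping harder this time.

apply_moves(
  increments=[
    [1, 0.0035, -0.022, 0, 0, 0, 0],
    [1, 0.004, -0.028, 0, 0, 0, 0],
    [1, 0.004, -0.028, 0, 0, 0, 0],
    [1, 0.004, -0.028, 0, 0, 0, 0],
    [1, 0.004, -0.028, 0, 0, 0, 0],
  ],
)

```text
time_s: 51.37
ee_pos: [567.5, -29.3, 238.6]
ee_rot: [-180.0, 0.0, 172.8]
force: [0.7, -0.1, -0.8]
gripper_width: 91.4
gripper_force: 0.0
```

apply_moves(
  increments=[
    [1, 0.004, -0.028, 0, 0, 0, 0],
    [1, 0.004, -0.028, 0, 0, 0, 0],
    [1, 0.004, -0.028, 0, 0, 0, 0],
    [1, 0.004, -0.028, 0, 0, 0, 0],
    [1, 0.004, -0.028, 0, 0, 0, 0],
  ],
)

```text
time_s: 51.78
ee_pos: [587.1, -169.6, 238.5]
ee_rot: [-180.0, 0.0, 172.7]
force: [0.4, 0.3, 0.7]
gripper_width: 91.5
gripper_force: 0.0
```

apply_moves(
  increments=[
    [1, 0.004, -0.028, 0, 0, 0, 0],
    [1, 0.004, -0.028, 0, 0, 0, 0],
    [1, 0.004, -0.028, 0, 0, 0, 0],
    [1, 0.004, -0.028, 0, 0, 0, 0],
    [1, 0.004, -0.028, 0, 0, 0, 0],
  ],
)

```text
time_s: 52.2
ee_pos: [606.6, -309.6, 238.4]
ee_rot: [-180.0, -0.0, 172.7]
force: [-0.4, 0.5, 0.2]
gripper_width: 91.2
gripper_force: 0.0
```

apply_moves(
  increments=[
    [1, 0, 0, -0.015, 0, 0, 0],
    [1, 0, 0, -0.025, 0, 0, 0],
    [1, 0, 0, -0.03, 0, 0, 0],
    [1, 0, 0, -0.03, 0, 0, 0],
    [1, 0, 0, -0.02, 0, 0, 0],
  ],
)

```text
time_s: 52.62
ee_pos: [605.4, -307.7, 115.3]
ee_rot: [179.9, -0.2, 172.7]
force: [-1.2, -0.2, -0.6]
gripper_width: 91.0
gripper_force: 0.0
```

apply_moves(
  increments=[
    [1, 0, 0, 0, 0, 0, 0],
    [1, 0, 0, 0, 0, 0, 0],
    [1, 0, 0, 0, 0, 0, 0],
    [1, 0, 0, 0, 0, 0, 0],
    [1, 0, 0, 0, 0, 0, 0],
  ],
)

```text
time_s: 53.03
ee_pos: [608.6, -307.2, 120.3]
ee_rot: [-179.9, 0.2, 172.8]
force: [0.4, -0.4, -0.1]
gripper_width: 90.9
gripper_force: 0.0
```

```bash
python3 - <<'E'
from h import *
s=status.state(); print(s['ee_pos'],s['ee_rot'],s['force'])
f=grab('side'); save(f,'s15.png'); b=near(f,blue(f),(611,-338),25,100); print(b[0],*[np.round(v,2) for v in fitpose([(f,b[2])],FRAME,(611,-338,-7))])
E
```

```text
[ 608.60442293 -307.21085357  120.32632424] [-179.93819648    0.19798848  172.84704273] [ 0.41278025 -0.35965743 -0.1449274 ]
1324 [ 610.98 -336.61   -7.57] 0.03
```

apply_moves(
  increments=[
    [1, 0.0015, -0.015, 0, 0, 0, 0],
    [1, 0.0015, -0.015, 0, 0, 0, 0],
    [1, 0, 0, -0.02, 0, 0, 0],
    [1, 0, 0, -0.02, 0, 0, 0],
    [1, 0, 0, -0.02, 0, 0, 0],
  ],
)

```text
time_s: 53.5
ee_pos: [611.1, -338.8, 57.9]
ee_rot: [-179.9, 0.1, 172.8]
force: [-0.0, -0.1, 0.5]
gripper_width: 91.3
gripper_force: 0.0
```

apply_moves(
  increments=[
    [1, 0, 0, -0.017, 0, 0, 0],
    [1, 0, 0, -0.01, 0, 0, 0],
    [1, 0, 0, -0.007, 0, 0, 0],
    [1, 0, 0, 0, 0, 0, 0],
    [1, 0, 0, 0, 0, 0, 0],
  ],
)

```text
time_s: 53.92
ee_pos: [611.1, -337.2, 24.5]
ee_rot: [-180.0, 0.0, 172.8]
force: [0.8, -0.0, 0.5]
gripper_width: 91.1
gripper_force: 0.0
```

apply_moves(
  increments=[
    [1, 0, 0, 0, 0, 0, 0],
    [1, 0, 0, 0, 0, 0, 0],
    [1, 0, 0, 0, 0, 0, 0],
    [1, 0, 0, 0, 0, 0, 0],
  ],
)

```text
time_s: 54.25
ee_pos: [611.1, -336.6, 25.0]
ee_rot: [-180.0, 0.1, 172.9]
force: [0.2, 0.4, -0.5]
gripper_width: 91.0
gripper_force: 0.0
```

apply_moves(
  increments=[
    [-1, 0, 0, 0, 0, 0, 0],
    [-1, 0, 0, 0, 0, 0, 0],
    [-1, 0, 0, 0, 0, 0, 0],
    [-1, 0, 0, 0, 0, 0, 0],
    [-1, 0, 0, 0, 0, 0, 0],
  ],
  newtons=55,
)

```text
time_s: 54.67
ee_pos: [610.7, -336.4, 24.2]
ee_rot: [180.0, -0.0, 172.9]
force: [0.2, 1.1, 1.3]
gripper_width: 60.7
gripper_force: 1.6
```

apply_moves(
  increments=[
    [-1, 0, 0, 0, 0, 0, 0],
    [-1, 0, 0, 0, 0, 0, 0],
    [-1, 0, 0, 0, 0, 0, 0],
    [-1, 0, 0, 0, 0, 0, 0],
    [-1, 0, 0, 0, 0, 0, 0],
  ],
)

```text
time_s: 55.08
ee_pos: [610.7, -336.3, 24.2]
ee_rot: [180.0, -0.0, 172.9]
force: [-0.0, 1.5, 0.0]
gripper_width: 59.2
gripper_force: 55.0
```

apply_moves(
  increments=[
    [-1, 0, 0, 0.004, 0, 0, 0],
    [-1, 0, 0, 0.008, 0, 0, 0],
    [-1, 0, 0, 0.012, 0, 0, 0],
    [-1, 0, 0, 0.016, 0, 0, 0],
    [-1, 0, 0, 0.02, 0, 0, 0],
  ],
)

```text
time_s: 55.5
ee_pos: [610.1, -336.2, 84.6]
ee_rot: [180.0, -0.1, 172.9]
force: [-0.3, -0.0, -2.8]
gripper_width: 58.8
gripper_force: 55.0
```

apply_moves(
  increments=[
    [-1, 0, 0, 0.024, 0, 0, 0],
    [-1, 0, 0, 0.028, 0, 0, 0],
    [-1, 0, 0, 0.028, 0, 0, 0],
    [-1, 0, 0, 0.028, 0, 0, 0],
    [-1, 0, 0, 0.024, 0, 0, 0],
  ],
)

```text
time_s: 55.92
ee_pos: [610.9, -336.7, 219.8]
ee_rot: [-179.9, 0.2, 172.9]
force: [0.6, -0.5, -1.7]
gripper_width: 59.1
gripper_force: 55.0
```

apply_moves(
  increments=[
    [-1, 0, 0, 0.018, 0, 0, 0],
    [-1, 0, 0, 0.01, 0, 0, 0],
    [-1, 0, 0, 0.005, 0, 0, 0],
    [-1, 0, 0, 0, 0, 0, 0],
    [-1, 0, 0, 0, 0, 0, 0],
  ],
)

```text
time_s: 56.33
ee_pos: [610.3, -336.2, 248.2]
ee_rot: [179.9, -0.1, 172.9]
force: [0.5, 0.0, -2.5]
gripper_width: 59.2
gripper_force: 55.0
```

```bash
python3 st.py; cat > fit4.py <<'E'
from h import *
from scipy.optimize import minimize
import sys
# bottom near edge of a held frame vs a level prediction
def bot(off,yaw):
    f=grab('side'); s=status.state(); x,y,z=s['ee_pos']
    q=proj(f,place(box(120,60,8,40),x,y,yaw,z-off)); a,b=q[0],q[4]
    d=f['color'].astype(float); g=d[...,2]-d[...,0]; pts=[]
    for c in range(int(a[0])+4,int(b[0])-4):
        r0=a[1]+(b[1]-a[1])*(c-a[0])/(b[0]-a[0]); rr=np.arange(int(r0)-6,int(r0)+8); v=g[rr,c]; t=(v[-3:].mean()+v[:3].mean())/2
        i=np.where((v[:-1]>=t)&(v[1:]<t))[0]
        if len(i): pts.append((c,round(float(rr[i[0]]+(v[i[0]]-t)/(v[i[0]]-v[i[0]+1])-r0),2)))
    print('bottom edge resid',pts[::4],'edge px',a.round(1),b.round(1))
    # left and right ends of near face at mid height
    for nm,i0,i1 in(('L',0,1),('R',4,5)):
        m=(q[i0]+q[i1])/2; r=int(round(m[1])); cc=np.arange(int(m[0])-7,int(m[0])+8); v=g[r-1:r+2][:,cc].mean(0); t=(v.max()+v.min())/2
        i=np.where((v[:-1]-t)*(v[1:]-t)<=0)[0]; print(nm,'pred',m[0].round(2),'seen',[round(float(cc[j]+(v[j]-t)/(v[j]-v[j+1])),2) for j in i])
bot(float(sys.argv[1]),float(sys.argv[2]))
E
python3 fit4.py 25 -7.2
```

```text
[ 610.26 -336.24  248.19] [ 1.7995e+02 -9.0000e-02  1.7286e+02] [ 0.5  0.  -2.5] [ 0.096  0.008 -0.041]
contact rx,ry mm 44.0 -193.0
bottom edge resid [(320, -0.61), (324, -0.88), (328, -0.81), (332, -0.71), (336, -0.63), (340, -0.9), (344, -0.8), (348, -0.51), (352, -0.65), (356, -0.64), (360, -0.64), (364, -0.4), (368, -0.6), (372, -0.43), (376, -0.44), (380, -0.35), (384, -0.52)] edge px [316.8 307.6] [389.  305.9]
L pred 317.48 seen [317.17]
R pred 390.98 seen [391.02]
```

apply_moves(
  increments=[
    [-1, -0.001, 0.012, 0, 0, 0, 0],
    [-1, -0.002, 0.024, 0, 0, 0, 0],
    [-1, -0.0021, 0.025, 0, 0, 0, 0],
    [-1, -0.0021, 0.025, 0, 0, 0, 0],
    [-1, -0.0021, 0.025, 0, 0, 0, 0],
  ],
)

```text
time_s: 56.8
ee_pos: [600.5, -223.3, 247.9]
ee_rot: [179.9, -0.1, 172.9]
force: [0.1, 0.6, -2.1]
gripper_width: 59.2
gripper_force: 55.0
```

apply_moves(
  increments=[
    [-1, -0.0021, 0.025, 0, 0, 0, 0],
    [-1, -0.0021, 0.025, 0, 0, 0, 0],
    [-1, -0.0021, 0.025, 0, 0, 0, 0],
    [-1, -0.0021, 0.025, 0, 0, 0, 0],
    [-1, -0.0021, 0.025, 0, 0, 0, 0],
  ],
)

```text
time_s: 57.22
ee_pos: [589.8, -98.3, 248.1]
ee_rot: [179.9, -0.1, 172.9]
force: [0.6, 0.2, -2.6]
gripper_width: 59.0
gripper_force: 55.0
```

apply_moves(
  increments=[
    [-1, -0.002, 0.024, 0, 0, 0, 0],
    [-1, -0.0015, 0.019, 0, 0, 0, 0],
    [-1, 0, 0, 0, 0, 0, 0],
    [-1, 0, 0, 0, 0, 0, 0],
    [-1, 0, 0, 0, 0, 0, 0],
  ],
)

```text
time_s: 57.63
ee_pos: [587.0, -57.5, 248.6]
ee_rot: [-180.0, -0.1, 172.9]
force: [-0.2, 0.1, -1.9]
gripper_width: 58.9
gripper_force: 55.0
```

apply_moves(
  increments=[
    [-1, 0, 0, -0.005, 0, 0, 0],
    [-1, 0, 0, -0.01, 0, 0, 0],
    [-1, 0, 0, -0.01, 0, 0, 0],
    [-1, 0, 0, -0.005, 0, 0, 0],
    [-1, 0, 0, -0.002, 0, 0, 0],
  ],
)

```text
time_s: 58.05
ee_pos: [586.4, -57.8, 215.0]
ee_rot: [180.0, -0.2, 172.8]
force: [0.6, 0.2, -2.4]
gripper_width: 59.1
gripper_force: 55.0
```

apply_moves(
  increments=[
    [-1, 0, 0, 0, 0, 0, 0],
    [-1, 0, 0, 0, 0, 0, 0],
    [-1, 0, 0, 0, 0, 0, 0],
    [-1, 0, 0, 0, 0, 0, 0],
    [-1, 0, 0, 0, 0, 0, 0],
  ],
)

```text
time_s: 58.47
ee_pos: [587.7, -57.5, 217.6]
ee_rot: [180.0, 0.1, 172.9]
force: [0.2, -0.2, -3.0]
gripper_width: 59.3
gripper_force: 55.0
```

```bash
python3 st.py;python3 fit4.py 24.2 -7.2; python3 -c "
from stack import *
f=grab('side')"
```

```text
[587.66 -57.47 217.61] [1.7998e+02 5.0000e-02 1.7286e+02] [ 0.2 -0.2 -3. ] [ 0.059 -0.011  0.019]
contact rx,ry mm -6.0 -63.0
bottom edge resid [(292, -0.59), (296, 0.42), (300, 0.11), (304, 0.17), (308, 0.03), (312, 0.46), (316, 0.13)] edge px [279.3 206.1] [333.6 205.2]
L pred 279.29 seen [279.28]
R pred 334.31 seen [334.0, 334.0]
```

apply_moves(
  increments=[
    [-1, 0, 0, -0.004, 0, 0, 0],
    [-1, 0, 0, -0.003, 0, 0, 0],
    [-1, 0, 0, -0.002, 0, 0, 0],
    [-1, 0, 0, 0, 0, 0, 0],
    [-1, 0, 0, 0, 0, 0, 0],
  ],
)

```text
time_s: 58.98
ee_pos: [587.3, -57.5, 207.9]
ee_rot: [180.0, -0.0, 172.9]
force: [0.7, -0.3, -2.0]
gripper_width: 59.2
gripper_force: 55.0
```

apply_moves(
  increments=[
    [-1, 0, 0, -0.001, 0, 0, 0],
    [-1, 0, 0, -0.001, 0, 0, 0],
    [-1, 0, 0, 0, 0, 0, 0],
  ],
)

```text
time_s: 59.23
ee_pos: [587.3, -57.5, 206.0]
ee_rot: [180.0, -0.0, 172.9]
force: [0.4, -0.9, -2.6]
gripper_width: 59.1
gripper_force: 55.0
```

apply_moves(
  increments=[
    [-1, 0, 0, -0.001, 0, 0, 0],
    [-1, 0, 0, -0.001, 0, 0, 0],
    [-1, 0, 0, 0, 0, 0, 0],
  ],
)

```text
time_s: 59.48
ee_pos: [587.3, -57.4, 203.9]
ee_rot: [180.0, -0.0, 172.9]
force: [-0.1, 0.7, -2.3]
gripper_width: 58.9
gripper_force: 55.0
```

```bash
python3 st.py
```

```text
[587.31 -57.44 203.93] [ 1.7998e+02 -2.0000e-02  1.7286e+02] [-0.1  0.7 -2.3] [0.019 0.041 0.017]
contact rx,ry mm 110.0 -7.0
```

In the notches; continue to 198.2.

apply_moves(
  increments=[
    [-1, 0, 0, -0.001, 0, 0, 0],
    [-1, 0, 0, -0.001, 0, 0, 0],
    [-1, 0, 0, -0.001, 0, 0, 0],
    [-1, 0, 0, 0, 0, 0, 0],
  ],
)

```text
time_s: 59.82
ee_pos: [587.3, -57.5, 200.9]
ee_rot: [180.0, -0.0, 172.9]
force: [0.2, 0.3, -2.7]
gripper_width: 59.0
gripper_force: 55.0
```

apply_moves(
  increments=[
    [-1, 0, 0, -0.001, 0, 0, 0],
    [-1, 0, 0, -0.001, 0, 0, 0],
    [-1, 0, 0, -0.0006, 0, 0, 0],
    [-1, 0, 0, 0, 0, 0, 0],
  ],
)

```text
time_s: 60.15
ee_pos: [587.3, -57.5, 198.4]
ee_rot: [180.0, -0.0, 172.9]
force: [-0.6, -0.4, -2.7]
gripper_width: 59.3
gripper_force: 55.0
```

```bash
python3 st.py
```

```text
[587.32 -57.47 198.38] [ 1.7999e+02 -2.0000e-02  1.7286e+02] [-0.6 -0.4 -2.7] [0.026 0.017 0.017]
contact rx,ry mm 5.0 -47.0
```

apply_moves(
  increments=[
    [-1, 0, 0, -0.0006, 0, 0, 0],
    [-1, 0, 0, 0, 0, 0, 0],
    [1, 0, 0, 0, 0, 0, 0],
    [1, 0, 0, 0, 0, 0, 0],
    [1, 0, 0, 0, 0, 0, 0],
  ],
)

```text
time_s: 60.57
ee_pos: [587.8, -57.5, 198.5]
ee_rot: [180.0, 0.1, 172.9]
force: [-0.1, -0.1, -0.7]
gripper_width: 76.1
gripper_force: 0.0
```

apply_moves(
  increments=[
    [1, 0, 0, 0, 0, 0, 0],
    [1, 0, 0, 0, 0, 0, 0],
    [1, 0, 0, 0.01, 0, 0, 0],
    [1, 0, 0, 0.02, 0, 0, 0],
    [1, 0, 0, 0.025, 0, 0, 0],
  ],
)

```text
time_s: 60.98
ee_pos: [586.5, -57.4, 252.8]
ee_rot: [180.0, -0.2, 172.9]
force: [1.1, -0.8, -0.6]
gripper_width: 91.6
gripper_force: 0.0
```

apply_moves(
  increments=[
    [1, 0, 0, 0.01, 0, 0, 0],
    [1, -0.01, -0.02, 0, 0, 0, 0],
    [1, -0.015, -0.03, 0, 0, 0, 0],
    [1, -0.015, -0.03, 0, 0, 0, 0],
    [1, -0.015, -0.03, 0, 0, 0, 0],
  ],
)

```text
time_s: 61.4
ee_pos: [531.8, -168.3, 263.3]
ee_rot: [180.0, 0.0, 172.9]
force: [0.1, -0.6, 0.6]
gripper_width: 91.4
gripper_force: 0.0
```

apply_moves(
  increments=[
    [1, -0.015, -0.03, 0, 0, 0, 0],
    [1, -0.015, -0.03, 0, 0, 0, 0],
    [1, 0, 0, 0, 0, 0, 0],
    [1, 0, 0, 0, 0, 0, 0],
    [1, 0, 0, 0, 0, 0, 0],
  ],
)

```text
time_s: 61.82
ee_pos: [502.7, -227.2, 263.2]
ee_rot: [179.9, 0.0, 172.8]
force: [0.5, -0.9, -0.4]
gripper_width: 91.2
gripper_force: 0.0
```

```bash
python3 edge.py 194; python3 -c "
from stack import *
stack(4,'16')
F=[grab('top'),grab('side')]
# feeler: orange handle + stand
for z in (0,):
  o=[]
  for f in F:
    m=msk(f,(5,165,60),(17,255,255)); q=proj(f,[[450,-365,110]])[0]
    b=near(f,m,(450,-365),100,40); print('orange',b[0],b[1].round(1),np.ptp(b[2],0)); o.append((f,b[2]))
  P=box(50,24,75,125)
  for oo in(o,o[:1],o[1:]): print('handle',*[np.round(v,2) for v in fitpose(oo,P,(450,-365,15))])
  o=[]
  for f in F:
    m=msk(f,(8,60,25),(26,255,255)); b=near(f,m,(450,-365),60,80); print('wood+h',b[0],b[1].round(1),np.ptp(b[2],0)); o.append((f,b[2]))
  P=np.r_[box(70,56,0,75),box(50,24,75,125)]
  for oo in(o,o[:1],o[1:]): print('stand+handle',*[np.round(v,2) for v in fitpose(oo,P,(450,-365,15))])
"
```

```text
top near edge minus seated prediction (px, 0.3px/mm): [(283, np.float64(-3.54)), (284, np.float64(-3.32)), (285, np.float64(-2.8)), (286, np.float64(-3.65)), (287, np.float64(-3.64)), (288, np.float64(-3.37)), (289, np.float64(-3.64)), (321, np.float64(0.04)), (322, np.float64(-0.0)), (323, np.float64(0.02)), (324, np.float64(0.07)), (325, np.float64(0.07)), (326, np.float64(0.11)), (327, np.float64(0.11))]
[ 502.8 -226.7  263.1] [1.7995e+02 2.0000e-02 1.7290e+02]
side 0 1392 [592.291 -57.651  -8.268] 0.365
side 2 1392 [590.406 -58.371  -8.083] 0.366
side 4 1392 [590.315 -58.932  -8.396] 0.382
top 0 739 [586.94  -57.629  -7.445] 0.07
top 2 739 [586.891 -57.163  -6.643] 0.074
top 4 739 [586.552 -57.584  -7.121] 0.075
orange 168 [413.8 233.2] [12. 19.]
orange 572 [258.9 348.1] [28. 27.]
handle [ 444.56 -352.68    6.16] 0.59
handle [ 444.97 -356.19    8.88] 0.5
handle [ 444.56 -351.3     5.87] 0.09
wood+h 610 [406.7 234.2] [29. 27.]
wood+h 1636 [260.2 360.5] [42. 53.]
stand+handle [ 444.85 -353.78    6.89] 0.14
stand+handle [ 445.06 -354.64    7.1 ] 0.09
stand+handle [ 444.5  -352.54    8.55] 0.02
```

apply_moves(
  increments=[
    [1, -0.0116, -0.0253, 0, 0, 0, 2.85],
    [1, -0.0116, -0.0253, 0, 0, 0, 2.85],
    [1, -0.0116, -0.0253, 0, 0, 0, 2.85],
    [1, -0.0116, -0.0253, 0, 0, 0, 2.85],
    [1, -0.0116, -0.0253, 0, 0, 0, 2.85],
  ],
)

```text
time_s: 62.48
ee_pos: [444.3, -354.4, 263.0]
ee_rot: [180.0, 0.0, -172.7]
force: [-0.1, -0.1, -0.7]
gripper_width: 91.1
gripper_force: 0.0
```

apply_moves(
  increments=[
    [1, 0, 0, -0.02, 0, 0, 0],
    [1, 0, 0, -0.03, 0, 0, 0],
    [1, 0, 0, -0.03, 0, 0, 0],
    [1, 0, 0, -0.02, 0, 0, 0],
    [1, 0, 0, 0, 0, 0, 0],
  ],
)

```text
time_s: 62.9
ee_pos: [442.4, -351.5, 158.4]
ee_rot: [179.6, -0.4, -172.8]
force: [-0.4, 0.3, -0.3]
gripper_width: 91.0
gripper_force: 0.0
```

apply_moves(
  increments=[
    [1, 0, 0, 0, 0, 0, 0],
    [1, 0, 0, 0, 0, 0, 0],
    [1, 0, 0, 0, 0, 0, 0],
    [1, 0, 0, 0, 0, 0, 0],
    [1, 0, 0, 0, 0, 0, 0],
  ],
)

```text
time_s: 63.32
ee_pos: [445.0, -354.3, 164.3]
ee_rot: [-179.9, 0.1, -172.9]
force: [0.2, -0.3, -0.1]
gripper_width: 91.6
gripper_force: 0.0
```

```bash
python3 - <<'E'
from h import *
s=status.state(); print(s['ee_pos'].round(1),s['ee_rot'].round(2))
f=grab('side'); save(f,'side17.png'); m=msk(f,(5,165,60),(17,255,255)); b=near(f,m,(445,-353),100,40); print(b[0],*[np.round(v,2) for v in fitpose([(f,b[2])],box(50,24,75,125),(445,-353,7))])
E
python3 edge.py 194; python3 -c "
from stack import *
stack(4,'16')"
```

```text
[ 445.  -354.3  164.3] [-1.7991e+02  1.0000e-01 -1.7288e+02]
464 [ 445. -353.    7.] 1.0
top near edge minus seated prediction (px, 0.3px/mm): [(283, np.float64(-0.18)), (284, np.float64(-0.33)), (285, np.float64(-0.1)), (286, np.float64(-0.2)), (287, np.float64(-0.18)), (288, np.float64(-0.13)), (289, np.float64(-0.13)), (321, np.float64(0.05)), (322, np.float64(0.03)), (323, np.float64(0.05)), (324, np.float64(0.08)), (325, np.float64(0.13)), (326, np.float64(0.1)), (327, np.float64(0.11))]
[ 444.7 -354.2  163.7] [-1.7996e+02  5.0000e-02 -1.7289e+02]
side 0 2422 [588.661 -56.416  -8.262] 0.017
side 2 2422 [588.375 -58.033  -8.486] 0.013
side 4 2422 [587.94  -59.181  -7.812] 0.025
top 0 720 [588.631 -57.746  -7.044] 0.063
top 2 720 [588.352 -58.153  -7.479] 0.067
top 4 720 [589.135 -57.891  -7.136] 0.069
```

apply_moves(
  increments=[
    [1, 0, 0.001, -0.015, 0, 0, 0],
    [1, 0, 0, -0.02, 0, 0, 0],
    [1, 0, 0, -0.018, 0, 0, 0],
    [1, 0, 0, -0.012, 0, 0, 0],
    [1, 0, 0, 0, 0, 0, 0],
  ],
)

```text
time_s: 63.93
ee_pos: [442.8, -351.7, 95.4]
ee_rot: [179.7, -0.2, -172.9]
force: [-0.7, 0.2, -0.4]
gripper_width: 91.3
gripper_force: 0.0
```

apply_moves(
  increments=[
    [1, 0, 0, 0, 0, 0, 0],
    [1, 0, 0, 0, 0, 0, 0],
    [1, 0, 0, 0, 0, 0, 0],
    [1, 0, 0, 0, 0, 0, 0],
    [-1, 0, 0, 0, 0, 0, 0],
  ],
  newtons=40,
)

```text
time_s: 64.35
ee_pos: [444.7, -353.3, 98.8]
ee_rot: [-180.0, 0.1, -172.9]
force: [-0.5, 0.8, -0.5]
gripper_width: 87.1
gripper_force: 0.0
```

apply_moves(
  increments=[
    [-1, 0, 0, 0, 0, 0, 0],
    [-1, 0, 0, 0, 0, 0, 0],
    [-1, 0, 0, 0, 0, 0, 0],
    [-1, 0, 0, 0, 0, 0, 0],
    [-1, 0, 0, 0, 0, 0, 0],
  ],
)

```text
time_s: 64.77
ee_pos: [444.4, -353.0, 98.0]
ee_rot: [180.0, -0.0, -172.9]
force: [-0.1, -0.2, -0.1]
gripper_width: 54.0
gripper_force: 0.0
```

apply_moves(
  increments=[
    [-1, 0, 0, 0, 0, 0, 0],
    [-1, 0, 0, 0, 0, 0, 0],
    [-1, 0, 0, 0, 0, 0, 0],
    [-1, 0, 0, 0, 0, 0, 0],
    [-1, 0, 0, 0, 0, 0, 0],
  ],
)

```text
time_s: 65.18
ee_pos: [444.4, -352.9, 97.9]
ee_rot: [180.0, -0.0, -172.9]
force: [0.1, 0.6, 0.5]
gripper_width: 23.2
gripper_force: 40.0
```

apply_moves(
  increments=[
    [-1, 0, 0, 0, 0, 0, 0],
    [-1, 0, 0, 0, 0, 0, 0],
    [-1, 0, 0, 0, 0, 0, 0],
    [-1, 0, 0, 0, 0, 0, 0],
    [-1, 0, 0, 0, 0, 0, 0],
  ],
)

```text
time_s: 65.6
ee_pos: [444.4, -352.9, 97.9]
ee_rot: [180.0, -0.0, -172.9]
force: [-0.0, 0.6, 0.3]
gripper_width: 24.0
gripper_force: 40.0
```

```bash
python3 st.py
```

```text
[ 444.42 -352.94   97.94] [ 179.98   -0.   -172.89] [-0.   0.6  0.3] [ 0.058  0.014 -0.027]
contact rx,ry mm -6.0 18.0
```

apply_moves(
  increments=[
    [-1, 0, 0, 0.005, 0, 0, 0],
    [-1, 0, 0, 0.012, 0, 0, 0],
    [-1, 0, 0, 0.02, 0, 0, 0],
    [-1, 0, 0, 0.025, 0, 0, 0],
    [-1, 0, 0, 0.025, 0, 0, 0],
  ],
)

```text
time_s: 66.02
ee_pos: [444.0, -352.6, 185.7]
ee_rot: [179.9, -0.1, -172.9]
force: [0.6, 0.2, 0.1]
gripper_width: 23.7
gripper_force: 40.0
```

apply_moves(
  increments=[
    [-1, 0, 0, 0.025, 0, 0, 0],
    [-1, 0, 0, 0.025, 0, 0, 0],
    [-1, 0, 0, 0.015, 0, 0, 0],
    [-1, 0, 0, 0.008, 0, 0, 0],
    [-1, 0, 0, 0, 0, 0, 0],
  ],
)

```text
time_s: 66.43
ee_pos: [445.0, -353.5, 260.0]
ee_rot: [-179.9, 0.2, -172.9]
force: [-0.6, -0.5, -0.7]
gripper_width: 23.6
gripper_force: 40.0
```

```bash
python3 - <<'E'
from h import *
import pickle
F=pickle.load(open('F0.pkl','rb'))
f=F['top']
for n,f in F.items():
    c=proj(f,[[617.5,99,135]])[0]; x0,y0=int(c[0])-9,int(c[1])-10
    if n=='side': x0,y0=int(c[0])-12,int(c[1])-6
    g=f['color'].astype(int).sum(2)[y0:y0+(20 if n=='top' else 13),x0:x0+(18 if n=='top' else 25)]; print(n,x0,y0,c.round(1)); print(g)
    k=15; m=cv2.resize(g.astype(np.float32),None,fx=k,fy=k,interpolation=cv2.INTER_CUBIC)
E
```

```text
top 236 157 [245.3 167.6]
[[184 184 186 183 183 183 182 181 185 184 181 182 183 183 184 189 189 194]
 [185 185 184 184 184 182 181 184 184 185 185 183 182 183 184 181 181 177]
 [185 184 183 182 183 183 187 198 191 183 181 182 180 190 185 179 181 180]
 [179 180 180 182 180 179 199 230 192 164 162 168 185 215 198 186 181 182]
 [178 181 178 179 180 179 208 257 184 115 113 131 175 245 218 190 182 185]
 [178 178 177 179 179 176 212 262 174  91  81  97 162 232 210 187 186 185]
 [177 179 179 179 179 179 211 256 171  91  77  97 171 219 198 186 186 186]
 [185 182 183 177 177 177 208 234 159  97  85 121 212 227 196 185 183 185]
 [183 182 184 181 179 181 202 203 142 103  93 145 249 235 195 187 186 185]
 [182 185 185 185 181 187 200 180 127 104  99 157 262 230 193 184 185 185]
 [182 182 183 183 183 199 225 181 122 100 101 159 258 225 187 184 184 188]
 [181 182 184 182 182 208 255 182 114 103 103 167 255 219 189 185 182 184]
 [182 184 183 182 181 213 257 176 107  99 108 169 228 209 186 189 187 184]
 [181 179 181 182 184 213 255 170 105  98 116 177 212 198 186 186 187 185]
 [179 179 182 181 184 21
[... 1119 characters left out ...]
24 124 127 130 127 124 119 123 115 111
  106 121 198 202 203 201 201]
 [194 204 200 202 206 142 118 112 111 109 122 124 124 122 121 122 123 121
  118 120 185 203 201 203 200]
 [194 205 203 208 233 229 228 217 224 202 247 254 252 244 248 248 249 247
  246 244 228 206 202 199 201]
 [197 205 206 211 233 248 246 242 243 230 265 268 267 259 263 264 264 262
  264 261 236 206 202 201 201]
 [196 205 208 209 212 214 211 211 211 211 214 215 213 210 213 211 213 213
  217 215 208 201 204 202 203]
 [195 206 208 207 210 205 205 204 205 204 207 209 208 204 206 205 201 201
  202 207 204 204 201 202 202]
 [192 206 207 207 209 208 205 204 206 204 208 205 206 201 204 204 205 207
  204 208 208 204 202 199 199]]
```

```bash
python3 - <<'E'
from h import *
import pickle
F=pickle.load(open('F0.pkl','rb'))
print(unproj(F['top'],(245.1,167.8),135),unproj(F['side'],(304.1,174.5),135))
a=unproj(F['top'],[(246,162),(244.1,174)],135); d=a[0]-a[1]; print(np.degrees(np.arctan2(d[1],d[0])))
s=status.state(); print(s['ee_pos'],s['ee_rot'])
f=grab('side'); m=msk(f,(5,165,50),(17,255,255)); b=near(f,m,(444,-353),258,40); print(b[0],b[1])
E
```

```text
[[616.8526144   99.41803266 135.        ]] [[616.87806725  99.46793931 135.        ]]
-7.70831184114512
[ 445.02860508 -353.51808046  259.98824972] [-1.79851457e+02  1.51283952e-01 -1.72890927e+02]
476 [395.00210084 300.09243697]
```

apply_moves(
  increments=[
    [-1, 0, 0.015, 0, 0, 0, -1],
    [-1, 0, 0.028, 0, 0, 0, -1],
    [-1, 0, 0.028, 0, 0, 0, -1],
    [-1, 0, 0.028, 0, 0, 0, -1],
    [-1, 0, 0.028, 0, 0, 0, -1],
  ],
)

```text
time_s: 66.9
ee_pos: [443.3, -224.4, 256.0]
ee_rot: [179.9, -0.2, -178.0]
force: [0.4, 0.0, -1.2]
gripper_width: 23.7
gripper_force: 40.0
```

apply_moves(
  increments=[
    [-1, 0, 0.028, 0, 0, 0, -1],
    [-1, 0, 0.028, 0, 0, 0, -1],
    [-1, 0, 0.028, 0, 0, 0, -1],
    [-1, 0, 0.028, 0, 0, 0, -1],
    [-1, 0, 0.028, 0, 0, 0, -1],
  ],
)

```text
time_s: 67.32
ee_pos: [443.2, -84.5, 256.2]
ee_rot: [180.0, -0.2, 177.0]
force: [0.9, 0.2, -1.3]
gripper_width: 23.7
gripper_force: 40.0
```

apply_moves(
  increments=[
    [-1, 0, 0.028, 0, 0, 0, -1],
    [-1, 0, 0.028, 0, 0, 0, -1],
    [-1, 0, 0.028, 0, 0, 0, -1],
    [-1, 0, 0.028, 0, 0, 0, -1.3],
    [-1, 0.01, 0.018, 0, 0, 0, 0],
  ],
)

```text
time_s: 67.73
ee_pos: [451.8, 46.2, 256.4]
ee_rot: [180.0, -0.3, 172.8]
force: [-0.4, -0.6, -1.8]
gripper_width: 23.8
gripper_force: 40.0
```

apply_moves(
  increments=[
    [-1, 0.022, 0.012, 0, 0, 0, 0],
    [-1, 0.026, 0.011, 0, 0, 0, 0],
    [-1, 0.026, 0.011, 0, 0, 0, 0],
    [-1, 0.026, 0.011, 0, 0, 0, 0],
    [-1, 0.026, 0.008, 0, 0, 0, 0],
  ],
)

```text
time_s: 68.15
ee_pos: [580.6, 98.0, 255.8]
ee_rot: [-180.0, -0.2, 172.9]
force: [-0.1, 0.3, -0.7]
gripper_width: 23.4
gripper_force: 40.0
```

apply_moves(
  increments=[
    [-1, 0.022, 0.003, 0, 0, 0, 0],
    [-1, 0.0125, 0, 0, 0, 0, 0],
    [-1, 0, 0, 0, 0, 0, 0],
    [-1, 0, 0, 0, 0, 0, 0],
    [-1, 0, 0, 0, 0, 0, 0],
  ],
)

```text
time_s: 68.57
ee_pos: [613.6, 99.8, 256.8]
ee_rot: [-180.0, -0.2, 172.8]
force: [-1.2, -0.6, -1.0]
gripper_width: 23.7
gripper_force: 40.0
```

apply_moves(
  increments=[
    [-1, 0, 0, 0, 0, 0, 0],
    [-1, 0, 0, 0, 0, 0, 0],
    [-1, 0, 0, 0, 0, 0, 0],
    [-1, 0, 0, 0, 0, 0, 0],
    [-1, 0, 0, 0, 0, 0, 0],
  ],
)

```text
time_s: 68.98
ee_pos: [614.7, 100.0, 258.3]
ee_rot: [180.0, 0.0, 172.8]
force: [0.6, 1.1, -0.5]
gripper_width: 23.7
gripper_force: 40.0
```

```bash
python3 st.py
```

```text
[614.69 100.   258.31] [1.7998e+02 2.0000e-02 1.7281e+02] [ 0.6  1.1 -0.5] [-0.006  0.069 -0.028]
contact rx,ry mm -57.0 -22.0
```

apply_moves(
  increments=[
    [-1, 0.0019, -0.0006, -0.008, 0, 0, 0],
    [-1, 0, 0, -0.01, 0, 0, 0],
    [-1, 0, 0, -0.006, 0, 0, 0],
    [-1, 0, 0, 0, 0, 0, 0],
    [-1, 0, 0, 0, 0, 0, 0],
  ],
)

```text
time_s: 69.4
ee_pos: [616.4, 99.4, 232.9]
ee_rot: [-180.0, -0.1, 172.8]
force: [-0.1, -0.4, -1.5]
gripper_width: 23.9
gripper_force: 40.0
```

apply_moves(
  increments=[
    [-1, 0, 0, -0.003, 0, 0, 0],
    [-1, 0, 0, -0.003, 0, 0, 0],
    [-1, 0, 0, -0.003, 0, 0, 0],
    [-1, 0, 0, -0.003, 0, 0, 0],
  ],
)

```text
time_s: 69.73
ee_pos: [616.9, 99.5, 221.8]
ee_rot: [180.0, 0.0, 172.8]
force: [0.3, -1.1, -1.2]
gripper_width: 23.9
gripper_force: 40.0
```

apply_moves(
  increments=[
    [-1, 0, 0, -0.003, 0, 0, 0],
    [-1, 0, 0, -0.003, 0, 0, 0],
    [-1, 0, 0, -0.003, 0, 0, 0],
  ],
)

```text
time_s: 69.98
ee_pos: [616.8, 99.4, 212.7]
ee_rot: [180.0, 0.0, 172.8]
force: [-0.0, -0.9, -1.5]
gripper_width: 23.5
gripper_force: 40.0
```

```bash
python3 st.py
```

```text
[616.8   99.41 212.66] [179.99   0.   172.81] [-0.  -0.9 -1.5] [ 0.005 -0.002 -0.005]
contact rx,ry mm 4.0 52.0
```

Tip is 15 mm in and free. Next I'll move steadily, one reading per call, through the 25–35 mm zone and down.

apply_moves(
  increments=[
    [-1, 0, 0, -0.002, 0, 0, 0],
    [-1, 0, 0, -0.002, 0, 0, 0],
    [-1, 0, 0, -0.002, 0, 0, 0],
  ],
)

```text
time_s: 70.23
ee_pos: [616.8, 99.4, 206.8]
ee_rot: [180.0, 0.0, 172.8]
force: [-0.1, 0.3, -1.7]
gripper_width: 24.0
gripper_force: 40.0
```

apply_moves(
  increments=[
    [-1, 0, 0, -0.002, 0, 0, 0],
    [-1, 0, 0, -0.002, 0, 0, 0],
    [-1, 0, 0, -0.002, 0, 0, 0],
  ],
)

```text
time_s: 70.48
ee_pos: [616.9, 99.0, 201.1]
ee_rot: [-180.0, 0.0, 172.8]
force: [-1.1, -2.7, 1.5]
gripper_width: 23.9
gripper_force: 40.0
```

apply_moves(
  increments=[
    [-1, 0, 0, -0.002, 0, 0, 0],
    [-1, 0, 0, -0.002, 0, 0, 0],
    [-1, 0, 0, -0.002, 0, 0, 0],
  ],
)

```text
time_s: 70.73
ee_pos: [617.2, 98.4, 195.7]
ee_rot: [-179.9, 0.1, 172.8]
force: [-0.6, -4.3, 7.2]
gripper_width: 23.9
gripper_force: 40.0
```

apply_moves(
  increments=[
    [-1, 0, 0, -0.002, 0, 0, 0],
    [-1, 0, 0, -0.002, 0, 0, 0],
    [-1, 0, 0, -0.002, 0, 0, 0],
  ],
)

```text
time_s: 70.98
ee_pos: [617.2, 98.1, 189.6]
ee_rot: [-179.9, 0.1, 172.8]
force: [0.1, -5.0, 0.9]
gripper_width: 23.6
gripper_force: 40.0
```

apply_moves(
  increments=[
    [-1, 0, 0, -0.002, 0, 0, 0],
    [-1, 0, 0, -0.002, 0, 0, 0],
    [-1, 0, 0, -0.002, 0, 0, 0],
  ],
)

```text
time_s: 71.23
ee_pos: [616.5, 98.0, 182.4]
ee_rot: [-179.8, -0.0, 172.8]
force: [-0.9, -6.3, 1.3]
gripper_width: 23.8
gripper_force: 40.0
```

apply_moves(
  increments=[
    [-1, 0, 0, -0.002, 0, 0, 0],
    [-1, 0, 0, -0.002, 0, 0, 0],
    [-1, 0, 0, -0.002, 0, 0, 0],
  ],
)

```text
time_s: 71.48
ee_pos: [616.5, 98.0, 176.4]
ee_rot: [-179.9, -0.0, 172.8]
force: [-0.2, -5.7, 1.8]
gripper_width: 23.8
gripper_force: 40.0
```

apply_moves(
  increments=[
    [-1, 0, 0, -0.002, 0, 0, 0],
    [-1, 0, 0, -0.002, 0, 0, 0],
    [-1, 0, 0, -0.002, 0, 0, 0],
  ],
)

```text
time_s: 71.73
ee_pos: [616.5, 98.1, 170.4]
ee_rot: [-179.9, -0.0, 172.8]
force: [-1.1, -5.7, 2.5]
gripper_width: 23.6
gripper_force: 40.0
```

```bash
python3 st.py
```

```text
[616.53  98.05 170.4 ] [-1.7985e+02 -4.0000e-02  1.7283e+02] [-1.1 -5.7  2.5] [-1.519  0.158  0.058]
contact rx,ry mm -29.0 -308.0
```

apply_moves(
  increments=[
    [-1, 0, 0, -0.002, 0, 0, 0],
    [-1, 0, 0, -0.002, 0, 0, 0],
    [-1, 0, 0, -0.002, 0, 0, 0],
    [-1, 0, 0, -0.002, 0, 0, 0],
    [-1, 0, 0, -0.002, 0, 0, 0],
  ],
)

```text
time_s: 72.15
ee_pos: [616.5, 98.0, 160.5]
ee_rot: [-179.9, -0.0, 172.8]
force: [0.4, -5.8, 1.2]
gripper_width: 23.5
gripper_force: 40.0
```

apply_moves(
  increments=[
    [-1, 0, 0, -0.001, 0, 0, 0],
    [-1, 0, 0, -0.001, 0, 0, 0],
    [-1, 0, 0, -0.001, 0, 0, 0],
    [-1, 0, 0, 0, 0, 0, 0],
  ],
)

```text
time_s: 72.48
ee_pos: [616.5, 98.1, 157.9]
ee_rot: [-179.9, -0.0, 172.8]
force: [-0.6, -6.3, 3.7]
gripper_width: 23.4
gripper_force: 40.0
```

```bash
python3 st.py; python3 - <<'E'
from h import *
f=grab('side'); save(f,'side18.png'); s=status.state(); x,y,z=s['ee_pos']; q=proj(f,[[x,y,z]])[0].astype(int)
im=cv2.imread('pics/side18.png')[q[1]-40:q[1]+40,q[0]-50:q[0]+50]; cv2.imwrite('pics/c18.png',np.clip(cv2.resize(im,(700,560),interpolation=cv2.INTER_CUBIC)*1.6,0,255).astype(np.uint8))
E
```

```text
[616.5   98.08 157.89] [-1.7987e+02 -3.0000e-02  1.7283e+02] [-0.6 -6.3  3.7] [-1.461  0.198  0.094]
contact rx,ry mm -32.0 -231.0
```

View pics/c18.png

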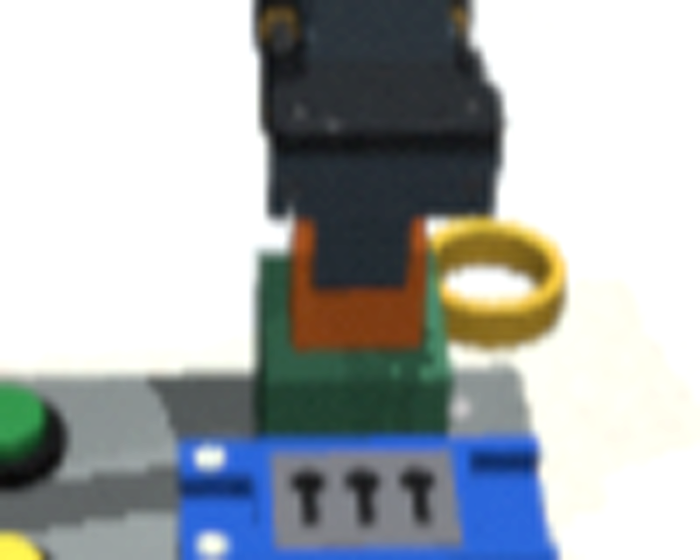

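The handle is down at the tower top (crop 290–425, bottom edge at y≈348). I'll press slightly to confirm, then read the drag on the up-stroke.

apply_moves(
  increments=[
    [-1, 0, 0, -0.001, 0, 0, 0],
    [-1, 0, 0, -0.001, 0, 0, 0],
    [-1, 0, 0, 0, 0, 0, 0],
    [-1, 0, 0, 0, 0, 0, 0],
  ],
)

```text
time_s: 72.87
ee_pos: [616.5, 98.0, 157.9]
ee_rot: [-179.9, 0.1, 172.8]
force: [-3.4, -6.1, 11.5]
gripper_width: 23.6
gripper_force: 40.0
```

apply_moves(
  increments=[
    [-1, 0, 0, 0.002, 0, 0, 0],
    [-1, 0, 0, 0.002, 0, 0, 0],
    [-1, 0, 0, 0.003, 0, 0, 0],
    [-1, 0, 0, 0.003, 0, 0, 0],
  ],
)

```text
time_s: 73.2
ee_pos: [615.3, 98.0, 164.0]
ee_rot: [-179.8, -0.2, 172.8]
force: [-0.4, -5.6, -3.6]
gripper_width: 23.7
gripper_force: 40.0
```

apply_moves(
  increments=[
    [-1, 0, 0, 0.003, 0, 0, 0],
    [-1, 0, 0, 0.003, 0, 0, 0],
    [-1, 0, 0, 0.003, 0, 0, 0],
    [-1, 0, 0, 0.003, 0, 0, 0],
  ],
)

```text
time_s: 73.53
ee_pos: [615.3, 98.0, 175.9]
ee_rot: [-179.8, -0.3, 172.8]
force: [-1.4, -3.8, -3.6]
gripper_width: 23.6
gripper_force: 40.0
```

apply_moves(
  increments=[
    [-1, 0, 0, 0.003, 0, 0, 0],
    [-1, 0, 0, 0.003, 0, 0, 0],
    [-1, 0, 0, 0.003, 0, 0, 0],
    [-1, 0, 0, 0.003, 0, 0, 0],
    [-1, 0, 0, 0.003, 0, 0, 0],
  ],
)

```text
time_s: 73.95
ee_pos: [615.5, 98.1, 191.1]
ee_rot: [-179.8, -0.2, 172.8]
force: [-0.8, -5.5, -3.0]
gripper_width: 23.9
gripper_force: 40.0
```

apply_moves(
  increments=[
    [-1, 0, 0, 0.003, 0, 0, 0],
    [-1, 0, 0, 0.003, 0, 0, 0],
    [-1, 0, 0, 0.003, 0, 0, 0],
    [-1, 0, 0, 0.003, 0, 0, 0],
    [-1, 0, 0, 0.003, 0, 0, 0],
  ],
)

```text
time_s: 74.37
ee_pos: [617.2, 100.8, 208.6]
ee_rot: [179.8, 0.0, 172.8]
force: [-0.1, 0.2, -0.4]
gripper_width: 23.9
gripper_force: 40.0
```

apply_moves(
  increments=[
    [-1, 0, 0, 0.005, 0, 0, 0],
    [-1, 0, 0, 0.01, 0, 0, 0],
    [-1, 0, 0, 0.015, 0, 0, 0],
    [-1, 0, 0, 0.015, 0, 0, 0],
    [-1, 0, 0, 0.013, 0, 0, 0],
  ],
)

```text
time_s: 74.78
ee_pos: [617.2, 100.1, 268.0]
ee_rot: [179.9, 0.1, 172.8]
force: [-0.3, 0.0, -1.3]
gripper_width: 23.8
gripper_force: 40.0
```

Drag is confirmed both ways (about 3 N vertical, 6 N sideways from the pad), so green is the button. First the feeler goes back to its stand.

apply_moves(
  increments=[
    [-1, -0.0125, 0, 0, 0, 0, 0],
    [-1, -0.022, -0.003, 0, 0, 0, 0],
    [-1, -0.026, -0.008, 0, 0, 0, 0],
    [-1, -0.026, -0.011, 0, 0, 0, 0],
    [-1, -0.026, -0.011, 0, 0, 0, 0],
  ],
)

```text
time_s: 75.2
ee_pos: [503.4, 66.9, 266.8]
ee_rot: [179.9, 0.1, 172.9]
force: [0.4, -1.2, -0.5]
gripper_width: 23.9
gripper_force: 40.0
```

apply_moves(
  increments=[
    [-1, -0.026, -0.011, 0, 0, 0, 0],
    [-1, -0.022, -0.012, 0, 0, 0, 0],
    [-1, -0.012, -0.018, 0, 0, 0, 0],
    [-1, 0, -0.028, 0, 0, 0, 1.3],
    [-1, 0, -0.028, 0, 0, 0, 1],
  ],
)

```text
time_s: 75.62
ee_pos: [443.9, -30.6, 267.6]
ee_rot: [179.9, 0.2, 175.3]
force: [0.7, 0.4, -0.7]
gripper_width: 23.9
gripper_force: 40.0
```

apply_moves(
  increments=[
    [-1, 0, -0.028, 0, 0, 0, 1],
    [-1, 0, -0.028, 0, 0, 0, 1],
    [-1, 0, -0.028, 0, 0, 0, 1],
    [-1, 0, -0.028, 0, 0, 0, 1],
    [-1, 0, -0.028, 0, 0, 0, 1],
  ],
)

```text
time_s: 76.03
ee_pos: [444.7, -171.6, 267.2]
ee_rot: [180.0, 0.1, -179.8]
force: [-0.0, 1.3, 0.2]
gripper_width: 23.5
gripper_force: 40.0
```

apply_moves(
  increments=[
    [-1, 0, -0.028, 0, 0, 0, 1],
    [-1, 0, -0.028, 0, 0, 0, 1],
    [-1, 0, -0.028, 0, 0, 0, 1],
    [-1, 0, -0.028, 0, 0, 0, 1],
    [-1, 0, -0.028, 0, 0, 0, 1],
  ],
)

```text
time_s: 76.45
ee_pos: [444.8, -311.8, 267.2]
ee_rot: [-180.0, 0.1, -174.8]
force: [0.9, 0.5, -0.7]
gripper_width: 23.6
gripper_force: 40.0
```

apply_moves(
  increments=[
    [-1, 0, -0.028, 0, 0, 0, 1],
    [-1, 0, -0.014, 0, 0, 0, 1],
    [-1, 0, 0, 0, 0, 0, 0],
    [-1, 0, 0, -0.01, 0, 0, 0],
    [-1, 0, 0, -0.02, 0, 0, 0],
  ],
)

```text
time_s: 76.87
ee_pos: [445.8, -352.6, 238.1]
ee_rot: [-179.8, 0.3, -172.9]
force: [0.1, -0.3, -1.2]
gripper_width: 23.7
gripper_force: 40.0
```

apply_moves(
  increments=[
    [-1, 0, 0, -0.02, 0, 0, 0],
    [-1, 0, 0, -0.01, 0, 0, 0],
    [-1, 0, 0, 0, 0, 0, 0],
    [-1, 0, 0, 0, 0, 0, 0],
    [-1, 0, 0, 0, 0, 0, 0],
  ],
)

```text
time_s: 77.28
ee_pos: [445.1, -352.5, 207.2]
ee_rot: [-179.9, 0.1, -172.9]
force: [0.6, -0.5, -0.7]
gripper_width: 23.9
gripper_force: 40.0
```

apply_moves(
  increments=[
    [-1, 0, 0, 0, 0, 0, 0],
    [-1, 0, 0, 0, 0, 0, 0],
    [-1, 0, 0, 0, 0, 0, 0],
  ],
)

```text
time_s: 77.53
ee_pos: [444.6, -352.8, 206.8]
ee_rot: [-180.0, 0.1, -172.9]
force: [0.3, -0.2, -1.8]
gripper_width: 23.5
gripper_force: 40.0
```

```bash
python3 st.py
```

```text
[ 444.63 -352.76  206.77] [-1.7996e+02  6.0000e-02 -1.7289e+02] [ 0.3 -0.2 -1.8] [0.051 0.097 0.048]
contact rx,ry mm -447.0 244.0
```

apply_moves(
  increments=[
    [-1, 0, 0, -0.01, 0, 0, 0],
    [-1, 0, 0, -0.012, 0, 0, 0],
    [-1, 0, 0, -0.008, 0, 0, 0],
    [-1, 0, 0, -0.004, 0, 0, 0],
    [-1, 0, 0, 0, 0, 0, 0],
  ],
)

```text
time_s: 77.95
ee_pos: [443.7, -352.1, 170.5]
ee_rot: [179.9, -0.1, -172.9]
force: [-0.1, 0.9, -1.3]
gripper_width: 23.4
gripper_force: 40.0
```

apply_moves(
  increments=[
    [-1, 0, 0, -0.003, 0, 0, 0],
    [-1, 0, 0, -0.003, 0, 0, 0],
    [-1, 0, 0, -0.003, 0, 0, 0],
  ],
)

```text
time_s: 78.2
ee_pos: [444.6, -352.8, 163.1]
ee_rot: [-180.0, 0.0, -172.9]
force: [0.1, 0.1, -1.8]
gripper_width: 23.5
gripper_force: 40.0
```

apply_moves(
  increments=[
    [-1, 0, 0, -0.004, 0, 0, 0],
    [-1, 0, 0, -0.004, 0, 0, 0],
    [-1, 0, 0, -0.004, 0, 0, 0],
    [-1, 0, 0, -0.004, 0, 0, 0],
    [-1, 0, 0, -0.004, 0, 0, 0],
  ],
)

```text
time_s: 78.62
ee_pos: [444.3, -352.5, 142.5]
ee_rot: [180.0, -0.0, -172.9]
force: [0.6, 0.4, -2.2]
gripper_width: 23.8
gripper_force: 40.0
```

apply_moves(
  increments=[
    [-1, 0, 0, -0.004, 0, 0, 0],
    [-1, 0, 0, -0.004, 0, 0, 0],
    [-1, 0, 0, -0.004, 0, 0, 0],
    [-1, 0, 0, -0.004, 0, 0, 0],
    [-1, 0, 0, -0.004, 0, 0, 0],
  ],
)

```text
time_s: 79.03
ee_pos: [444.3, -352.6, 122.6]
ee_rot: [180.0, 0.0, -172.9]
force: [-0.9, 0.1, -1.7]
gripper_width: 23.4
gripper_force: 40.0
```

apply_moves(
  increments=[
    [-1, 0, 0, -0.004, 0, 0, 0],
    [-1, 0, 0, -0.004, 0, 0, 0],
    [-1, 0, 0, -0.004, 0, 0, 0],
    [-1, 0, 0, -0.003, 0, 0, 0],
    [-1, 0, 0, 0, 0, 0, 0],
  ],
)

```text
time_s: 79.45
ee_pos: [444.0, -352.3, 107.2]
ee_rot: [179.9, -0.1, -172.9]
force: [1.1, 0.8, -1.4]
gripper_width: 23.9
gripper_force: 40.0
```

```bash
python3 st.py
```

```text
[ 443.96 -352.29  107.18] [ 1.7993e+02 -5.0000e-02 -1.7289e+02] [ 1.1  0.8 -1.4] [ 0.007  0.017 -0.024]
contact rx,ry mm -77.0 -24.0
```

apply_moves(
  increments=[
    [-1, 0, 0, -0.003, 0, 0, 0],
    [-1, 0, 0, -0.003, 0, 0, 0],
    [-1, 0, 0, -0.002, 0, 0, 0],
    [-1, 0, 0, -0.001, 0, 0, 0],
    [-1, 0, 0, -0.001, 0, 0, 0],
  ],
)

```text
time_s: 79.87
ee_pos: [444.3, -352.5, 97.9]
ee_rot: [180.0, -0.0, -172.9]
force: [-1.6, 2.8, 10.0]
gripper_width: 23.7
gripper_force: 40.0
```

apply_moves(
  increments=[
    [-1, 0, 0, -0.001, 0, 0, 0],
    [-1, 0, 0, 0, 0, 0, 0],
    [-1, 0, 0, 0, 0, 0, 0],
  ],
)

```text
time_s: 80.12
ee_pos: [444.3, -352.5, 97.9]
ee_rot: [180.0, 0.0, -172.9]
force: [-2.0, 1.0, 6.3]
gripper_width: 24.0
gripper_force: 40.0
```

```bash
python3 st.py
```

```text
[ 444.29 -352.54   97.87] [ 1.8000e+02  2.0000e-02 -1.7289e+02] [-2.   1.   6.3] [ 0.328  0.343 -0.016]
contact rx,ry mm -36.0 37.0
```

apply_moves(
  increments=[
    [-1, 0, 0, 0.0008, 0, 0, 0],
    [0, 0, 0, 0, 0, 0, 0],
    [0, 0, 0, 0, 0, 0, 0],
    [0, 0, 0, 0, 0, 0, 0],
    [0, 0, 0, 0, 0, 0, 0],
  ],
)

```text
time_s: 80.53
ee_pos: [444.4, -352.6, 97.6]
ee_rot: [180.0, 0.0, -172.9]
force: [-0.1, 0.4, 0.4]
gripper_width: 45.0
gripper_force: 0.0
```

apply_moves(
  increments=[
    [0, 0, 0, 0.005, 0, 0, 0],
    [0, 0, 0, 0.015, 0, 0, 0],
    [0, 0, 0, 0.02, 0, 0, 0],
    [0, 0, 0, 0.03, 0, 0, 0],
    [0, 0, 0, 0.03, 0, 0, 0],
  ],
)

```text
time_s: 80.95
ee_pos: [443.9, -352.2, 198.6]
ee_rot: [179.9, -0.1, -172.9]
force: [1.0, -0.9, -0.8]
gripper_width: 45.3
gripper_force: 0.0
```

apply_moves(
  increments=[
    [-1, 0, 0.01, 0.03, 0, 0, 0],
    [-1, 0, 0.025, 0.02, 0, 0, 0],
    [-1, 0, 0.028, 0, 0, 0, 0],
    [-1, 0, 0.028, 0, 0, 0, 0],
    [-1, 0, 0.028, 0, 0, 0, 0],
  ],
)

```text
time_s: 81.37
ee_pos: [444.3, -232.6, 248.7]
ee_rot: [-180.0, 0.1, -172.9]
force: [0.2, -0.2, -0.0]
gripper_width: 15.4
gripper_force: 0.0
```

apply_moves(
  increments=[
    [-1, 0, 0.028, 0, 0, 0, 0],
    [-1, 0, 0.028, 0, 0, 0, 0],
    [-1, 0, 0.028, 0, 0, 0, 0],
    [-1, 0, 0.028, 0, 0, 0, 0],
    [-1, 0, 0.028, 0, 0, 0, 0],
  ],
)

```text
time_s: 81.78
ee_pos: [444.1, -92.3, 248.3]
ee_rot: [180.0, 0.0, -172.9]
force: [-0.2, 0.2, -0.2]
gripper_width: 0.2
gripper_force: 0.0
```

apply_moves(
  increments=[
    [-1, 0, 0.028, 0, 0, 0, 0],
    [-1, 0, 0.028, 0, 0, 0, 0],
    [-1, 0, 0.028, 0, 0, 0, 0],
    [-1, 0.005, 0.028, 0, 0, 0, 0],
    [-1, 0.01, 0.028, 0, 0, 0, 0],
  ],
)

```text
time_s: 82.2
ee_pos: [458.5, 47.7, 248.5]
ee_rot: [180.0, 0.0, -172.9]
force: [0.4, -0.7, -0.1]
gripper_width: 0.2
gripper_force: 0.0
```

apply_moves(
  increments=[
    [-1, 0.01, 0.028, 0, 0, 0, 0],
    [-1, 0.01, 0.028, 0, 0, 0, 0],
    [-1, 0, 0.028, 0, 0, 0, 0],
    [-1, 0, 0.015, 0, 0, 0, 0],
    [-1, 0, 0, 0, 0, 0, 0],
  ],
)

```text
time_s: 82.62
ee_pos: [479.4, 148.2, 247.9]
ee_rot: [179.9, 0.0, -172.7]
force: [0.3, -0.4, -0.4]
gripper_width: 0.5
gripper_force: 0.0
```

apply_moves(
  increments=[
    [-1, 0, 0, 0, 0, 0, 0],
    [-1, 0, 0, 0, 0, 0, 0],
    [-1, 0, 0, 0, 0, 0, 0],
    [-1, 0, 0, 0, 0, 0, 0],
    [-1, 0, 0, 0, 0, 0, 0],
  ],
)

```text
time_s: 83.03
ee_pos: [479.3, 144.6, 248.0]
ee_rot: [180.0, 0.0, -173.0]
force: [0.5, 0.0, 0.7]
gripper_width: 0.4
gripper_force: 0.0
```

```bash
python3 st.py; python3 - <<'E'
from h import *
for n in('top','side'):
    f=grab(n); save(f,n+'19.png')
    m=msk(f,(5,165,60),(17,255,255)); b=near(f,m,(445,-353),100,40); print(n,'handle',*[np.round(v,2) for v in fitpose([(f,b[2])],box(50,24,75,125),(445,-353,7))])
    b=near(f,msk(f,(60,100,60),(72,255,255)),(481,145),69,15); print('green',b[0],b[1],unproj(f,b[1],69)[0])
ims=[cv2.imread('pics/side19.png')[120:420,150:390]]
cv2.imwrite('pics/c19.png',np.clip(cv2.resize(ims[0],(480,600),interpolation=cv2.INTER_CUBIC)*1.5,0,255).astype(np.uint8))
E
```

```text
[479.34 144.63 247.95] [ 1.7999e+02  1.0000e-02 -1.7296e+02] [0.5 0.  0.7] [0.109 0.016 0.001]
contact rx,ry mm -10.0 40.0
top handle [ 444.45 -353.18    5.7 ] 0.49
green 22 [ 24.09090909 290.18181818] [284.95082094 705.4489993   69.        ]
side handle [ 444.82 -351.34    5.94] 0.08
green 68 [253.57352941 186.51470588] [481.91114576 147.38818972  69.        ]
```

View pics/c19.png

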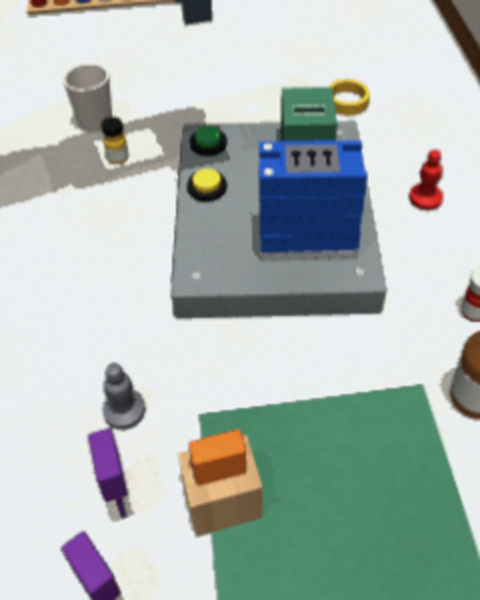

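Picture shows the four-frame stack intact at (310,195), the feeler home at (218,480), and green at (208,138). Pressing green.

apply_moves(
  increments=[
    [-1, 0.0015, 0.0005, -0.02, 0, 0, 0],
    [-1, 0, 0, -0.03, 0, 0, 0],
    [-1, 0, 0, -0.03, 0, 0, 0],
    [-1, 0, 0, -0.03, 0, 0, 0],
    [-1, 0, 0, -0.02, 0, 0, 0],
  ],
)

```text
time_s: 83.55
ee_pos: [479.4, 145.3, 115.3]
ee_rot: [-180.0, -0.2, -172.9]
force: [-0.9, 0.1, -0.8]
gripper_width: 0.3
gripper_force: 0.0
```

apply_moves(
  increments=[
    [-1, 0, 0, -0.015, 0, 0, 0],
    [-1, 0, 0, -0.007, 0, 0, 0],
    [-1, 0, 0, 0, 0, 0, 0],
    [-1, 0, 0, 0, 0, 0, 0],
    [-1, 0, 0, 0, 0, 0, 0],
  ],
)

```text
time_s: 83.97
ee_pos: [481.8, 146.1, 96.9]
ee_rot: [180.0, 0.1, -172.9]
force: [0.7, 0.6, 0.8]
gripper_width: 0.1
gripper_force: 0.0
```

apply_moves(
  increments=[
    [-1, 0, 0, -0.002, 0, 0, 0],
    [-1, 0, 0, -0.002, 0, 0, 0],
    [-1, 0, 0, -0.002, 0, 0, 0],
  ],
)

```text
time_s: 84.22
ee_pos: [481.2, 146.0, 90.3]
ee_rot: [180.0, 0.1, -172.9]
force: [0.6, -0.0, 0.1]
gripper_width: 0.2
gripper_force: 0.0
```

apply_moves(
  increments=[
    [-1, 0, 0, -0.002, 0, 0, 0],
    [-1, 0, 0, -0.002, 0, 0, 0],
    [-1, 0, 0, -0.001, 0, 0, 0],
  ],
)

```text
time_s: 84.47
ee_pos: [480.6, 145.9, 84.5]
ee_rot: [180.0, -0.0, -172.9]
force: [-0.2, 1.1, 0.5]
gripper_width: 0.5
gripper_force: 0.0
```

apply_moves(
  increments=[
    [-1, 0, 0, -0.001, 0, 0, 0],
    [-1, 0, 0, -0.001, 0, 0, 0],
    [-1, 0, 0, -0.001, 0, 0, 0],
    [-1, 0, 0, 0, 0, 0, 0],
  ],
)

```text
time_s: 84.8
ee_pos: [480.7, 145.9, 81.6]
ee_rot: [180.0, -0.0, -172.9]
force: [-0.2, -0.5, -0.3]
gripper_width: 0.6
gripper_force: 0.0
```

apply_moves(
  increments=[
    [-1, 0, 0, -0.001, 0, 0, 0],
    [-1, 0, 0, -0.001, 0, 0, 0],
    [-1, 0, 0, 0, 0, 0, 0],
  ],
)

```text
time_s: 85.05
ee_pos: [480.7, 145.9, 79.6]
ee_rot: [180.0, -0.0, -172.9]
force: [0.6, 0.1, 0.4]
gripper_width: 0.6
gripper_force: 0.0
```

apply_moves(
  increments=[
    [-1, 0, 0, -0.001, 0, 0, 0],
    [-1, 0, 0, -0.001, 0, 0, 0],
    [-1, 0, 0, 0, 0, 0, 0],
  ],
)

```text
time_s: 85.3
ee_pos: [480.7, 145.9, 77.6]
ee_rot: [180.0, -0.0, -172.9]
force: [0.8, -0.2, -0.3]
gripper_width: 0.3
gripper_force: 0.0
```

apply_moves(
  increments=[
    [-1, 0, 0, -0.001, 0, 0, 0],
    [-1, 0, 0, -0.001, 0, 0, 0],
    [-1, 0, 0, 0, 0, 0, 0],
  ],
)

```text
time_s: 85.55
ee_pos: [480.7, 145.9, 75.6]
ee_rot: [180.0, -0.0, -172.9]
force: [0.4, 0.3, -0.0]
gripper_width: 0.3
gripper_force: 0.0
```

apply_moves(
  increments=[
    [-1, 0, 0, -0.001, 0, 0, 0],
    [-1, 0, 0, -0.001, 0, 0, 0],
    [-1, 0, 0, 0, 0, 0, 0],
  ],
)

```text
time_s: 85.8
ee_pos: [480.7, 145.9, 73.5]
ee_rot: [180.0, -0.0, -172.9]
force: [0.1, 0.0, -0.3]
gripper_width: 0.3
gripper_force: 0.0
```

apply_moves(
  increments=[
    [-1, 0, 0, -0.001, 0, 0, 0],
    [-1, 0, 0, -0.001, 0, 0, 0],
    [-1, 0, 0, 0, 0, 0, 0],
  ],
)

```text
time_s: 86.05
ee_pos: [480.6, 145.9, 71.6]
ee_rot: [180.0, -0.0, -172.9]
force: [0.6, 0.0, 0.4]
gripper_width: 0.6
gripper_force: 0.0
```

apply_moves(
  increments=[
    [-1, 0, 0, -0.001, 0, 0, 0],
    [-1, 0, 0, 0, 0, 0, 0],
  ],
)

```text
time_s: 86.22
ee_pos: [480.7, 145.9, 70.6]
ee_rot: [180.0, -0.0, -172.9]
force: [0.2, -0.5, -0.2]
gripper_width: 0.8
gripper_force: 0.0
```

apply_moves(
  increments=[
    [-1, 0, 0, -0.001, 0, 0, 0],
    [-1, 0, 0, 0, 0, 0, 0],
  ],
)

```text
time_s: 86.38
ee_pos: [480.7, 145.9, 69.6]
ee_rot: [180.0, -0.0, -172.9]
force: [-0.8, -0.6, -0.2]
gripper_width: 0.4
gripper_force: 0.0
```

```bash
python3 st.py; python3 - <<'E'
from h import *
import pickle
F=pickle.load(open('F0.pkl','rb'))
f=grab('side'); s=status.state(); x,y,z=s['ee_pos']
print('fingertip px',proj(f,[[x,y,z-14]]),'side green now',[(b[0],b[1].round(1)) for b in blobs(msk(f,(60,100,60),(75,255,255)),5) if abs(b[1][0]-253)<15])
# button: top-rim ellipse using both F0 views, brighter top face
for n,f in F.items():
    m=msk(f,(60,100,40),(75,255,255)); b=near(f,m,(481,147),65,20); p=b[2]; print(n,b[0],p.min(0),p.max(0))
    for zt in(58,62,66,70):
        th=np.linspace(0,6.28,40); C=np.c_[19*np.cos(th)+481,19*np.sin(th)+146,np.full(40,zt)]; q=proj(f,C); print(zt,q.min(0).round(1),q.max(0).round(1))
E
```

```text
[480.71 145.89  69.62] [ 1.7999e+02 -2.0000e-02 -1.7289e+02] [-0.8 -0.6 -0.2] [0.068 0.003 0.02 ]
contact rx,ry mm 10.0 47.0
fingertip px [[253.47657988 190.38037372]] side green now [(np.int32(8), array([251., 189.]))]
top 142 [223.5 213.5] [236.5 226.5]
58 [223.6 213.9] [237.  227.2]
62 [223.4 213.8] [236.8 227.1]
66 [223.2 213.6] [236.6 227. ]
70 [223.  213.4] [236.5 226.9]
side 108 [246.5 182.5] [260.5 192.5]
58 [246.9 185.4] [260.1 194.2]
62 [246.8 184.4] [260.1 193.1]
66 [246.7 183.3] [260.  192.1]
70 [246.6 182.3] [259.9 191. ]
```

```bash
python3 - <<'E'
from h import *
print(env.finger_overhang)
f=grab('side'); save(f,'side20.png'); 
im=cv2.imread('pics/side20.png')[140:220,205:315]; cv2.imwrite('pics/c20.png',np.clip(cv2.resize(im,(770,560),interpolation=cv2.INTER_CUBIC)*1.7,0,255).astype(np.uint8))
E
```

```text
14.0
```

View pics/c20.png

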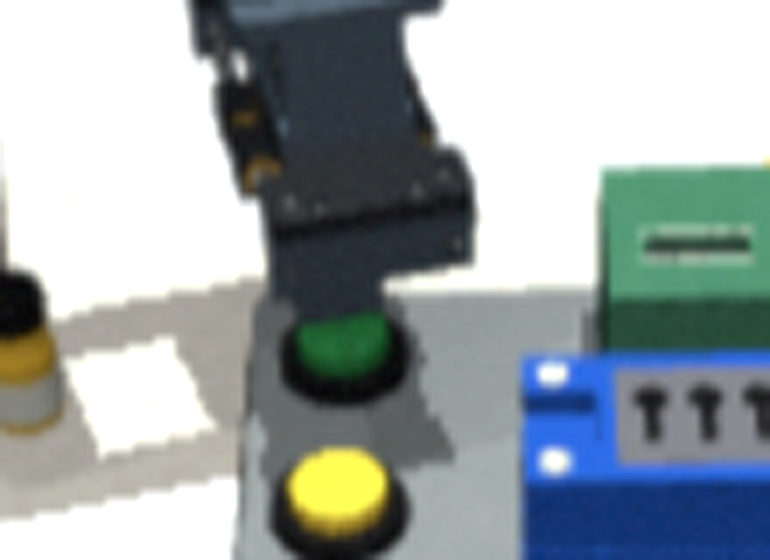

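apply_moves(
  increments=[
    [-1, 0, 0, -0.001, 0, 0, 0],
    [-1, 0, 0, -0.001, 0, 0, 0],
    [-1, 0, 0, 0, 0, 0, 0],
  ],
)

```text
time_s: 86.73
ee_pos: [480.7, 145.9, 67.6]
ee_rot: [180.0, -0.0, -172.9]
force: [-0.2, -0.7, -0.9]
gripper_width: 0.5
gripper_force: 0.0
```

apply_moves(
  increments=[
    [-1, 0, 0, -0.001, 0, 0, 0],
    [-1, 0, 0, -0.001, 0, 0, 0],
    [-1, 0, 0, 0, 0, 0, 0],
  ],
)

```text
time_s: 86.98
ee_pos: [480.7, 145.9, 65.6]
ee_rot: [180.0, -0.0, -172.9]
force: [-1.0, -0.5, 0.2]
gripper_width: 0.3
gripper_force: 0.0
```

apply_moves(
  increments=[
    [-1, 0, 0, -0.001, 0, 0, 0],
    [-1, 0, 0, -0.001, 0, 0, 0],
    [-1, 0, 0, 0, 0, 0, 0],
  ],
)

```text
time_s: 87.23
ee_pos: [480.7, 145.9, 63.6]
ee_rot: [180.0, -0.0, -172.9]
force: [-0.1, 0.5, 0.3]
gripper_width: 0.4
gripper_force: 0.0
```

```bash
python3 st.py; python3 - <<'E'
from h import *
f=grab('side'); g=f['color'][178:196,250:258].astype(int).sum(2); print(g)
print([(b[0],b[1].round(1),b[2].min(0),b[2].max(0)) for b in blobs(msk(f,(60,100,30),(78,255,255)),5) if abs(b[1][0]-253)<15])
E
```

```text
[480.7  145.88  63.56] [ 1.7999e+02 -2.0000e-02 -1.7289e+02] [-0.1  0.5  0.3] [-0.028  0.013  0.03 ]
contact rx,ry mm -5.0 -18.0
[[ 84  86  80  82  80  79  84  80]
 [ 83  82  76  89  78  84  82  83]
 [ 87  79  81  81  82  82  82  83]
 [ 86  82  81  81  85  85  79  84]
 [ 77  82  81  83  81  81  87  80]
 [ 82  77  79  82  81  84  79  82]
 [ 82  76  81  79  82  78  83  80]
 [ 80  80  78  78  83  81  78  76]
 [ 85  84  77  74  74  84  82  87]
 [ 85  80  88  92  92  93  96  99]
 [100  95  96 105 102 106 112 102]
 [110 111 109 107 109 112 117 104]
 [108 109 111 106 107 111 111  97]
 [ 92  94  93  98  94  94  88  78]
 [ 75  81  81  84  78  79  69  61]
 [ 48  59  57  62  59  60  44  51]
 [ 29  39  32  37  37  28  30  32]
 [ 26  28  20  28  23  15  24  23]]
[(np.int32(76), array([253.7, 189.4]), array([247.5, 185.5]), array([259.5, 193.5]))]
```

apply_moves(
  increments=[
    [-1, 0, 0, -0.001, 0, 0, 0],
    [-1, 0, 0, -0.001, 0, 0, 0],
    [-1, 0, 0, 0, 0, 0, 0],
  ],
)

```text
time_s: 87.53
ee_pos: [480.7, 145.9, 61.6]
ee_rot: [180.0, -0.0, -172.9]
force: [0.6, -0.1, 0.3]
gripper_width: 0.2
gripper_force: 0.0
```

apply_moves(
  increments=[
    [-1, 0, 0, -0.001, 0, 0, 0],
    [-1, 0, 0, -0.001, 0, 0, 0],
    [-1, 0, 0, 0, 0, 0, 0],
  ],
)

```text
time_s: 87.78
ee_pos: [480.9, 145.9, 59.8]
ee_rot: [180.0, 0.0, -172.9]
force: [-0.4, -1.2, 2.0]
gripper_width: 0.4
gripper_force: 0.9
```

apply_moves(
  increments=[
    [-1, 0, 0, -0.001, 0, 0, 0],
    [-1, 0, 0, -0.001, 0, 0, 0],
    [-1, 0, 0, 0, 0, 0, 0],
  ],
)

```text
time_s: 88.03
ee_pos: [480.9, 146.0, 57.8]
ee_rot: [180.0, 0.0, -172.9]
force: [-0.3, -0.8, 2.4]
gripper_width: 0.5
gripper_force: 1.4
```

```bash
python3 st.py; python3 - <<'E'
from h import *
f=grab('side'); g=f['color'][178:198,252:256].astype(int).sum(2).mean(1).round(); print(g)
print(grab('top')['color'][205:235,222:240].astype(int).sum(2)[::3])
E
```

```text
[480.91 145.96  57.82] [ 1.7998e+02  1.0000e-02 -1.7289e+02] [-0.3 -0.8  2.4] [ 0.008  0.117 -0.002]
contact rx,ry mm -24.0 6.0
[ 81.  85.  82.  82.  81.  82.  79.  78.  82.  78.  86.  99. 105. 105.
  91.  63.  34.  27.  21.  45.]
[[224 220 215 194 157 170 184 168 118 131 169 185 165 118 112 149 116  81]
 [201 204 198 180 150 164 181 174 135 120 162 182 174 135  98 102 128 101]
 [188 186 183 178 165 149 170 182 162 113 131 172 180 169 112  87  95 108]
 [164 162 158 149 136 125 163 181 174 127 117 164 182 180 146 104  82  89]
 [135 133 124 121 109 102 136 171 182 162 115 136 174 180 164 116  90  87]
 [ 92  89  84  80  80  81 106 162 182 174 126 116 162 179 180 145 104  87]
 [ 82  83  87  93  94  88  87 123 169 183 165 116 150 176 182 168 116  90]
 [ 83  76  67  62  62  65  73 103 163 185 168 124 112 162 182 178 145 104]
 [ 73  73  74  87  98 104  87  93 150 178 181 161 116 148 179 182 172 118]
 [ 84  94  99 113 143 159 149 138 141 169 182 171 124 114 163 184 181 158]]
```

apply_moves(
  increments=[
    [-1, 0, 0, -0.001, 0, 0, 0],
    [-1, 0, 0, -0.001, 0, 0, 0],
    [-1, 0, 0, 0, 0, 0, 0],
  ],
)

```text
time_s: 88.38
ee_pos: [480.9, 146.0, 55.8]
ee_rot: [180.0, 0.0, -172.9]
force: [0.0, -0.7, 4.0]
gripper_width: 0.5
gripper_force: 2.0
```

apply_moves(
  increments=[
    [-1, 0, 0, -0.001, 0, 0, 0],
    [-1, 0, 0, -0.001, 0, 0, 0],
    [-1, 0, 0, 0, 0, 0, 0],
  ],
)

```text
time_s: 88.63
ee_pos: [480.9, 146.0, 54.4]
ee_rot: [180.0, 0.0, -172.9]
force: [-1.6, -0.5, 9.3]
gripper_width: 0.2
gripper_force: 4.4
```

apply_moves(
  increments=[
    [-1, 0, 0, -0.001, 0, 0, 0],
    [-1, 0, 0, 0, 0, 0, 0],
    [-1, 0, 0, 0, 0, 0, 0],
  ],
)

```text
time_s: 88.88
ee_pos: [481.0, 146.0, 54.3]
ee_rot: [180.0, 0.0, -172.9]
force: [-4.2, -1.0, 16.3]
gripper_width: 0.4
gripper_force: 7.7
```

The green button bottomed out: 6 mm of travel, then a hard stop at 16 N. Lifting off and checking everything before handing in.

apply_moves(
  increments=[
    [-1, 0, 0, 0.01, 0, 0, 0],
    [-1, 0, 0, 0.02, 0, 0, 0],
    [-1, 0, 0, 0.03, 0, 0, 0],
    [-1, 0, 0, 0.03, 0, 0, 0],
    [-1, 0, 0, 0.03, 0, 0, 0],
  ],
)

```text
time_s: 89.3
ee_pos: [480.2, 145.8, 173.4]
ee_rot: [180.0, -0.1, -172.9]
force: [0.6, -0.3, -0.4]
gripper_width: 0.5
gripper_force: 0.0
```

apply_moves(
  increments=[
    [-1, 0, 0.01, 0.03, 0, 0, 0],
    [-1, -0.01, 0.02, 0.03, 0, 0, 0],
    [-1, -0.01, 0.025, 0, 0, 0, 0],
    [-1, -0.01, 0.025, 0, 0, 0, 0],
    [-1, -0.01, 0.025, 0, 0, 0, 0],
  ],
)

```text
time_s: 89.72
ee_pos: [440.4, 251.8, 233.0]
ee_rot: [180.0, 0.0, -172.9]
force: [1.1, -0.2, -0.9]
gripper_width: 0.6
gripper_force: 0.0
```

apply_moves(
  increments=[
    [-1, 0, 0, 0, 0, 0, 0],
    [-1, 0, 0, 0, 0, 0, 0],
    [-1, 0, 0, 0, 0, 0, 0],
    [-1, 0, 0, 0, 0, 0, 0],
    [-1, 0, 0, 0, 0, 0, 0],
  ],
)

```text
time_s: 90.13
ee_pos: [441.1, 250.1, 232.6]
ee_rot: [-180.0, -0.0, -173.0]
force: [-0.6, 0.5, 0.6]
gripper_width: 0.5
gripper_force: 0.0
```

```bash
python3 edge.py 194; python3 -c "
from stack import *
stack(4,'21')
for n in('top','side'):
    f=grab(n); m=msk(f,(5,165,60),(17,255,255)); b=near(f,m,(445,-353),100,40); print(n,'handle',*[np.round(v,2) for v in fitpose([(f,b[2])],box(50,24,75,125),(445,-353,7))])
    print('green',[(b[0],b[1].round(1)) for b in [near(f,msk(f,(60,100,60),(72,255,255)),(481,147),66,15)]])
    print('loose blue',[(b[0],unproj(f,b[1],25)[0,:2].round()) for b in blobs(blue(f),100)])
"
```

```text
top near edge minus seated prediction (px, 0.3px/mm): [(283, np.float64(-0.19)), (284, np.float64(-0.34)), (285, np.float64(-0.13)), (286, np.float64(-0.22)), (287, np.float64(-0.19)), (288, np.float64(-0.12)), (289, np.float64(-0.1)), (321, np.float64(0.03)), (322, np.float64(0.03)), (323, np.float64(0.06)), (324, np.float64(0.1)), (325, np.float64(0.11)), (326, np.float64(0.11)), (327, np.float64(0.11))]
[441.2 250.1 232.6] [-1.8000e+02 -1.0000e-02 -1.7297e+02]
side 0 2432 [588.567 -57.151  -7.7  ] 0.018
side 2 2432 [588.286 -58.03   -8.279] 0.015
side 4 2432 [588.299 -59.318  -8.338] 0.025
top 0 720 [588.384 -58.065  -6.993] 0.077
top 2 720 [587.713 -58.038  -7.358] 0.08
top 4 720 [587.256 -57.44   -6.961] 0.081
top handle [ 444.45 -353.18    5.7 ] 0.49
green [(np.int32(142), array([230. , 220.1]))]
loose blue [(np.int32(670), array([ 870., -275.])), (np.int32(1709), array([ 864., -458.])), (np.int32(115), array([ 786., -704.])), (np.int32(718), array([612., -64.])), (np.int32(121), array([ 575., -787.])), (np.int32(108), array([ 477., -701.]))]
side handle [ 444.54 -351.75    4.95] 0.08
green [(np.int32(91), array([253.5, 187.1]))]
loose blue [(np.int32(2434), array([612.,  36.])), (np.int32(3498), array([ 865., -366.])), (np.int32(837), array([ 869., -484.]))]
```

```bash
python3 -c "
from workcell import env
print(env.job_done())"
```

```text
the job is handed in; nothing more can be done
None
```

The job is handed in, with no verdict returned: all four frames are stacked on the deck, the feeler dragged in the slot and is back home in its stand, and green was pressed fully and let go; yellow was never touched.

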